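Set up the flatbed printer's fence and load sign blanks

ROBOT

A 7-joint arm with a two-finger parallel gripper is mounted at the origin on the work surface. World frame = base frame: x ahead of the robot, y to its left, z up, the work surface at z = 0. Lengths are in m, angles in degrees, forces in N, time in s.
With the tool pointing down it reaches from about 0.425 to 0.875 m from the base axis. Payload 4.7 kg.
Tool frame: the origin (TCP) lies at the very end of the fingers, on their centre line; the grasp point (between the pads) lies 19 mm behind it; z points along the fingers, y is the direction in which the jaws open and shut (so a half turn about z gives the same grasp; the last joint's range is limited). The gripper opens to 87 mm and grips with 3 to 60 N. Pads are 19 mm wide; open, the fingers measure 117 mm over their backs; the gripper's body (75 mm by 190 mm) begins 51 mm behind the grasp point.
Start: joints at [-62.504, 18.392, -4.016, 83.108, 1.295, 78.541, -3.26], TCP at [0.292, 0.581, 0.201] pointing down, gripper open.
Joint ranges: [-163.93, 163.93], [-17.29, 119.83], [-79.2, 71.16], [3.27, 140.29], [-89.18, 269.18], [5.43, 117.66], [-154.24, 154.24]. Speed limits (degrees/s): [147.25, 147.25, 180, 180, 180, 180, 180].

INTERFACE

Orientations are given as [roll, pitch, yaw] about the fixed x, y, z axes, in that order (R = Rz(yaw) Ry(pitch) Rx(roll)).
In Python, from cell import sensors, imaging, ticket gives the robot as it stands.
- The arm moves only by the tool carry_out, never from a script. Its argument "plan" is a list of rows, each an object of numbers: "fingers": the closure, from -1 (fully open) to 1 (shut); "dx", "dy", "dz": the shift along the tool's x, y, z normalised to -1 to 1, where 1 is 0.03 m; "rx", "ry", "rz": the turn, a rotation vector about the tool's x, y, z normalised to -1 to 1, where 1 is 10 degrees. A call has 1 to 12 rows; each row shifts and turns the commanded pose from where the row before left it, along the tool's axes as they then stand; what a row does not reach is not made up. A row lasts 1/8 s, in which the tool goes at most 62.5 mm and 10.7 degrees, less where a joint would pass 70% of its speed; a pose out of reach is approached as far as the arm can. A call with a number of a shift or a turn outside -1 to 1 is refused whole. A call with a gripper value outside its range is refused whole. The fingers move at their own pace and stop on an object; "force" is the grip in N (left out, the last holds). Time passes only in rows, so rows that do not move let the fingers close. It gives the time, the measured TCP pose, the force and the opening at its end, in the units of the state.
- sensors.get_obs(): the state, without advancing time (a new reading comes with each control period).
- imaging.read_camera(name): name is "scene" or "top"; returns a dict with "color" (420x560x3 uint8, red, green, blue), "mtx" (3x3 intrinsics, pixels), "extrinsics" (4x4, takes a point from world to camera coordinates). Camera axes: x right, y down, z forward; pixel columns grow to the right and rows downward; lengths in m; the calibration is good to about 2 mm. A picture is of the moment at which its call begins. There is no depth.
- ticket.sign_off(): hands the job in, once; it reports no verdict.
The state is a dict: "time_s": time; "qpos": joint angles; "joint_velocities": joint speeds; "effort": joint torques, N m; "tool_pos": TCP position; "tool_rot": TCP orientation; "force": force on the tool from outside, world axes, zero at the start; "wrist_torque": the same for the moment, N m; "grip_width": finger opening in m.
Only numpy, scipy, OpenCV 4.12 (cv2) and the standard library are available. Lean on these libraries where they do the work, as an engineer would, in place of code of your own. Each camera call takes 0.05 s, during which the arm holds its last target.

TASK

Make the small flatbed printer ready for printing shelf signs: pull its print bed all the way out, swing the red clamp lever free, slide the black fence until its front face is on the red line, and swing the lever back to fully locked. Then load every wooden sign blank from the table, one to a place, lying flat with one end flush against the fence and its side flush against that place's black side stop. Finally push the bed fully home, with the blanks still in register, and without shoving the mug or the glue jar aside.

Things in the scene. Friction and masses are not known exactly. Their poses are not given: they have to be found in the camera images.
- printer: Light grey flatbed printer, fixed. Origin: table level, middle of the housing's front; x points into the machine, y along its front, z up. Housing 340 mm deep (x), 400 wide (y), 200 high; its front opening, 330 mm wide and up to 145 mm above the table, lets the print bed slide out towards -x.
- bed (a joint): Slide of the aluminium print bed, m: 0 fully home, 0.220 fully out (stops at both). Stays where left; takes about 9 N. At home its front 90 mm stick out of the housing. Solid, 340 mm long (x), 300 wide, top 50 mm above the table; along each side edge a grey rail 15 mm wide, 18 mm high (270 mm between the rails).
- bed_handle (a point): Middle of the steel bar handle on the bed's front: a round bar 12 mm thick, 110 mm long along y, 42 mm above the table, 35 mm in front of the bed's front face (29 mm clear between, two struts 45 mm either side of the middle).
- red_line (a point): Middle of the red line (3 mm wide) painted across the bed top, at the height of the bed top; 160 mm behind the bed's front edge. Axes as the printer's. Thin grey lines beside it are for other sizes.
- fence (a joint): Slide of the black cross fence along the bed, m: 0 when its front face is on the middle of the red line, positive deeper into the machine, -0.075 to 0.040. Takes about 4 N with the clamp free; with the clamp locked it holds some 30 N.
- fence_face (a point): Foot of the fence's front face (the face towards the bed handle), middle of its length, at bed-top height. The fence is a straight bar across the bed along y, 20 mm thick (it extends to +x from here), 24 mm high. Axes as the printer's. At the clamp's end it carries a shoe 50 mm long in x, its top 27 mm above the bed top.
- fence_tab (a point): Grip tab standing on the fence: 12 mm thick (x), 36 mm wide (y); this point is its middle at a height to grip, 46 mm above the bed top; the tab reaches from 24 to 58 mm above the bed top.
- clamp (a joint): Turn of the red clamp lever about its upright axis near one end of the fence, rad: 0 locked (lever lies along the fence towards its middle), 1.57 free (lever points to -x, towards the bed handle); freeing is clockwise from above. It brakes the fence below about 1.0. Stays where left; the knob takes about 2 N, up to 5 N while locking.
- clamp_knob (a point): Axis of the upright round red knob on the clamp lever's end, 62 mm above the bed top. Knob 16 mm across, from 40 to 78 mm above the bed top. 75 mm from the lever's axis; lever arm 12 mm wide, 32 to 40 mm above the bed top.
- clamp_axis (a point): Point on the clamp lever's upright turning axis, level with clamp_knob.
- place1 (a point): Loading place, nearest the clamp's axis: on the bed top, where a registered blank's underside centre lies when the fence is on the red line; axes as the printer's. 80 mm apart in y. The blank's length is along x, its +x end on the fence, its -y side on the black side stop: 8 mm wide, 6 high, face 22 mm to -y of here, from 15 to 55 mm to -x of here.
- place2 (a point): Loading place, the middle one: on the bed top, where a registered blank's underside centre lies when the fence is on the red line; axes as the printer's. 80 mm apart in y. The blank's length is along x, its +x end on the fence, its -y side on the black side stop: 8 mm wide, 6 high, face 22 mm to -y of here, from 15 to 55 mm to -x of here.
- place3 (a point): Loading place, the last one: on the bed top, where a registered blank's underside centre lies when the fence is on the red line; axes as the printer's. 80 mm apart in y. The blank's length is along x, its +x end on the fence, its -y side on the black side stop: 8 mm wide, 6 high, face 22 mm to -y of here, from 15 to 55 mm to -x of here.
- blank1: Light brown wooden shelf-sign blank, flat plate 120 x 44 x 12 mm (x, y, z), two dark dots on top near the ends, 45 to 80 g, lying on the table. Origin: centre of underside, x along its length. May be absent (None): two or three of the four are there. Both ends, and both long sides, are alike.
- blank2: Dark brown wooden shelf-sign blank, flat plate 120 x 44 x 12 mm (x, y, z), two dark dots on top near the ends, 45 to 80 g, lying on the table. Origin: centre of underside, x along its length. May be absent (None): two or three of the four are there. Both ends, and both long sides, are alike.
- blank3: Pale wooden shelf-sign blank, flat plate 120 x 44 x 12 mm (x, y, z), two dark dots on top near the ends, 45 to 80 g, lying on the table. Origin: centre of underside, x along its length. May be absent (None): two or three of the four are there. Both ends, and both long sides, are alike.
- blank4: Mid brown wooden shelf-sign blank, flat plate 120 x 44 x 12 mm (x, y, z), two dark dots on top near the ends, 45 to 80 g, lying on the table. Origin: centre of underside, x along its length. May be absent (None): two or three of the four are there. Both ends, and both long sides, are alike.
- mug: Bystander, to be left alone: blue mug, 80 mm across, 90 mm high, with a handle at its +y side. Origin: centre of its underside.
- gluejar: Bystander, to be left alone: small glue jar with yellow cap, 44 mm across, 58 mm high, standing between the blanks. Origin: centre of its underside.
Not all that is in view belongs to the job. What is shaped like the blank1 but orange or purple is not meant.

How it is judged:
By the outcome, as a careful person would: the job done as asked, in the order asked, and still so for the second after the job is handed in, with the robot touching nothing.
Of blank1, blank2, blank3, blank4 only 2 to 3 are there at a start; the rules pass over those that are not, and their reading is None.
At some moment in a run one of blank1, blank2, blank3, blank4 may be knocked a few centimetres aside while the robot is not near it.
Once in a run the grip may slacken for a moment while it holds something.
It also fails if it takes over 210 s, if anything falls off the work surface, if the arm or the gripper's body presses on something with over 40 N, if the wrist force passes 120 N, or if a joint passes its speed limit or range.

## Working session

There is one attempt and no reset: what is moved stays moved. The work goes in short steps, Python scripts to look and compute and a tool call to move; the robot and the scene stay as the last step left them, time stands still between calls to the robot, and variables do not carry over. Pictures are saved under pics/ and viewed, and the job is handed in when it is done.

Besides the shell and the picture viewer there is one more tool, called by a JSON object that holds its "op" and its "data". carry_out: Moves the arm, as the interface text tells. Scaled input: -1 to 1 covers 0.03 m each way for a shift and 10 degrees each way for a turn. Its arguments: {"type":"object","properties":{"plan":{"type":"array"},"force":{"type":"number"}},"required":["plan"]}

```bash
ls; mkdir -p pics; cat > h.py <<'E'
import numpy as np, cv2
from cell import sensors, imaging, ticket
def snap(cam,name=None,crop=None,scale=1):
    d=imaging.read_camera(cam); c=d["color"][:,:,::-1].copy()
    if name:
        o=c if crop is None else c[crop[1]:crop[3],crop[0]:crop[2]]
        if scale!=1:o=cv2.resize(o,None,fx=scale,fy=scale,interpolation=cv2.INTER_CUBIC)
        cv2.imwrite("pics/"+name,o)
    return d,c
def ray(d,px,z):
    K=np.array(d["mtx"]);E=np.array(d["extrinsics"]);R=E[:3,:3];t=E[:3,3]
    v=R.T@np.linalg.inv(K)@np.array([px[0],px[1],1.]);o=-R.T@t
    return o+v*(z-o[2])/v[2]
def proj(d,p):
    K=np.array(d["mtx"]);E=np.array(d["extrinsics"])
    q=K@(E[:3,:3]@np.array(p)+E[:3,3]);return q[:2]/q[2]
def obs():
    s=sensors.get_obs();print(round(s["time_s"],2),np.round(s["tool_pos"],4),np.round(s["tool_rot"],2),"F",np.round(s["force"],1),"w",round(s["grip_width"],4))
    return s
E
python3 - <<'E'
from h import *
s=obs();print(s)
for c in("scene","top"):
    d,_=snap(c,c+"0.png");print(c,d["mtx"],d["extrinsics"])
E
```

```text
pics
0.0 [0.2917 0.5802 0.1994] [-179.89    0.    153.31] F [-0.4 -0.   0.6] w 0.087
{'time_s': 0.0, 'qpos': array([-62.50473581,  18.4409545 ,  -4.01662255,  83.17617152,
         1.29375524,  78.5405204 ,  -3.26135167]), 'joint_velocities': array([-0.00019819, -0.08822983,  0.06491414, -0.02097435, -0.03828452,
       -0.06691715, -0.02726071]), 'effort': array([ 2.69673028e-04, -4.91286170e+01, -4.03829422e-01, -3.12530816e+01,
       -6.39324356e-02,  4.36741544e-02,  1.95212983e-04]), 'tool_pos': array([0.29168613, 0.58019734, 0.1994291 ]), 'tool_rot': array([-1.79887535e+02,  4.22784575e-03,  1.53313953e+02]), 'force': array([-0.37688591, -0.01577912,  0.60659693]), 'wrist_torque': array([-0.04869082,  0.02522726,  0.00114304]), 'grip_width': 0.08704368135861043}
scene [[430.47344027   0.         277.42429418]
 [  0.         430.47344027 205.01923813]
 [  0.           0.           1.        ]] [[ 0.84460258  0.53536095 -0.00592806 -0.34421212]
 [ 0.37704807 -0.60263108 -0.70332818 -0.12361002]
 [-0.38010687  0.59179763 -0.71084058  1.54515381]
 [ 0.          0.          0.          1.        ]]
top [[496.27439097   0.         280.20076527]
 [  0.         496.27439097 209.92588907]
 [  0.           0.           1.        ]] [[ 0.01172166 -0.99992829 -0.00245214 -0.03604545]
 [-0.97934694 -0.0109853  -0.20188831  0.44485172]
 [ 0.2018469   0.00476796 -0.97940548  1.71049031]
 [ 0.          0.          0.          1.        ]]
```

View pics/scene0.png

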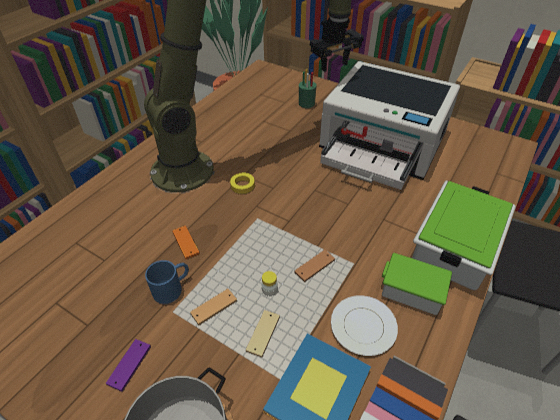

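View pics/top0.png

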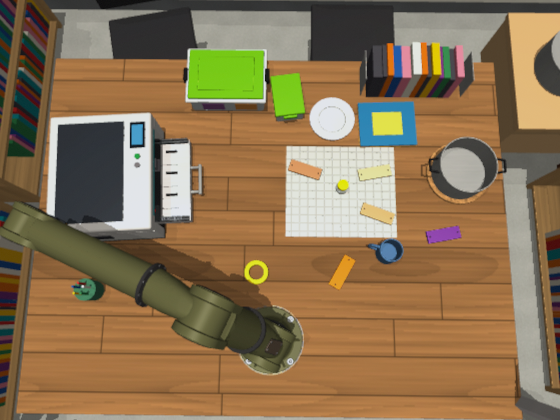

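```bash
python3 - <<'E'
from h import *
d,c=snap("top","t1.png",(140,110,260,250),4)
cv2.imwrite("pics/b1.png",cv2.resize(c[130:300,270:470],None,fx=4,fy=3.5,interpolation=cv2.INTER_CUBIC))
d,c=snap("scene","s1.png",(300,60,470,200),4)
dt,ct=snap("top")
hsv=cv2.cvtColor(ct,cv2.COLOR_BGR2HSV)
for p in((305,170),(374,173),(377,214),(342,272),(444,234)):
    print(p,hsv[p[1],p[0]],ct[p[1],p[0]],ray(dt,p,0.012))
print("handle",ray(dt,(198,179),.042),ray(dt,(152,115),.2),ray(dt,(155,238),.2))
E
```

```text
(305, 170) [ 14 139 219] [100 155 219] [ 0.60259729 -0.11995682  0.012     ]
(374, 173) [ 29  76 226] [159 223 226] [ 0.59397399 -0.37253681  0.012     ]
(377, 214) [ 21 116 227] [124 195 227] [ 0.44104293 -0.37928559  0.012     ]
(342, 272) [ 19 215 227] [ 36 154 227] [ 0.23178803 -0.25059074  0.012     ]
(444, 234) [142 152 173] [173  70 144] [ 0.37096472 -0.61619667  0.012     ]
handle [0.55603827 0.26569305 0.042     ] [0.7336084  0.40210292 0.2       ] [0.3176074  0.36593432 0.2       ]
```

View pics/t1.png

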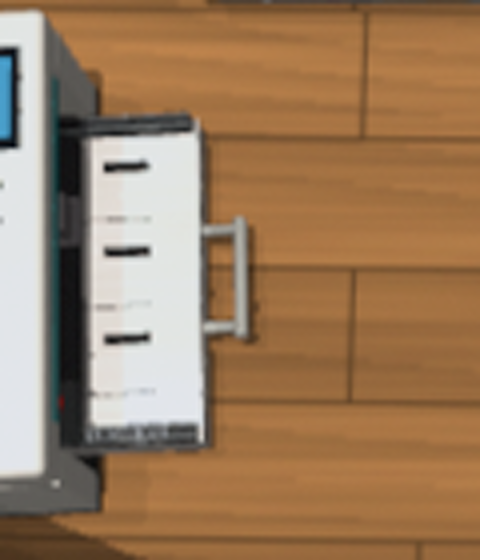

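View pics/s1.png

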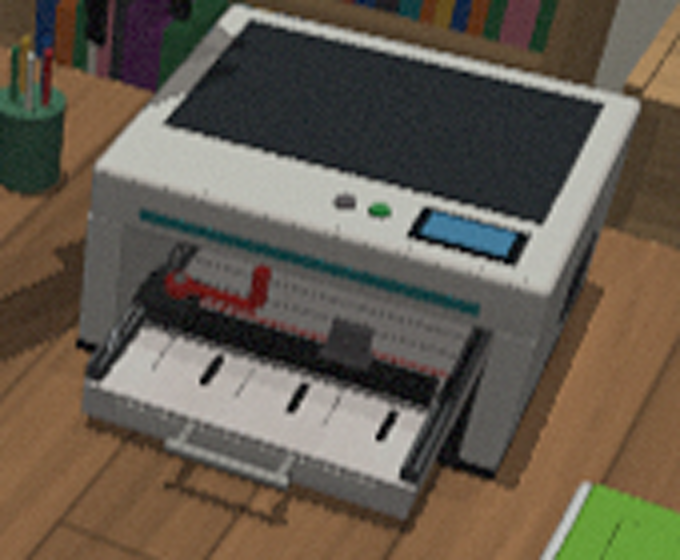

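View pics/b1.png

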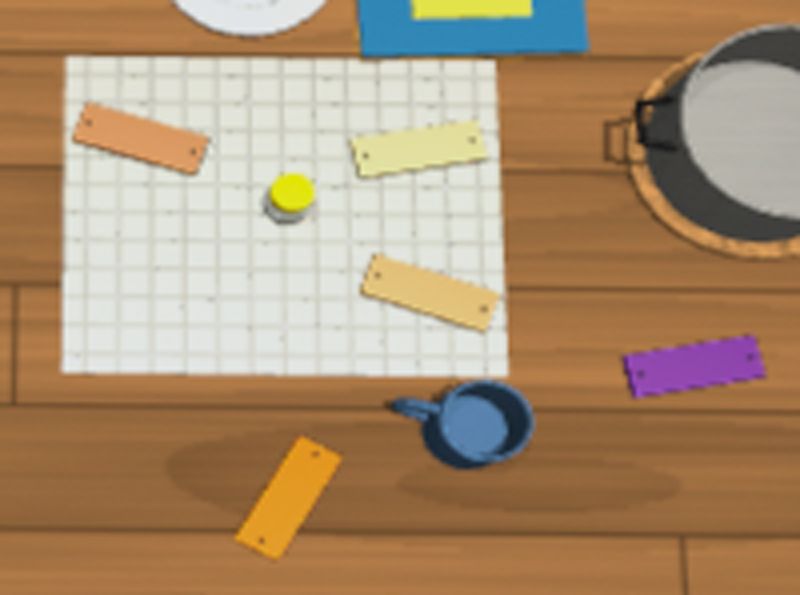

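```bash
python3 - <<'E'
from h import *
dt,_=snap("top"); ds,_=snap("scene")
P=lambda x,y:(140+x/4,110+y/4)
for n,p,z in(("railL",P(195,118),.068),("railR",P(207,447),.050),("railRtop",P(200,440),.068),("h1",P(241,218),.048),("h2",P(244,338),.048),
 ("corn1",P(45,12),.2),("corn2",P(42,478),.2)):
    print(n,ray(dt,p,z)[:2])
S=lambda x,y:(300+x/4,60+y/4)
for n,p,z in(("h1",S(178,440),.045),("h2",S(285,478),.045),("bedFL",S(88,407),.05),("bedFR",S(410,485),.05),("knobtop",S(262,268),.128),("corn",S(98,168),.2),("cornR",S(548,295),.2),
 ("tabtop",S(352,322),.108)):
    print("s",n,ray(ds,p,z)[:2])
E
```

```text
railL [0.69559398 0.3010275 ]
railR [0.39838321 0.27922281]
railRtop [0.40126838 0.28226419]
h1 [0.60850394 0.25896396]
h2 [0.49754074 0.25138109]
corn1 [0.74071373 0.40507842]
corn2 [0.34484264 0.38204245]
s h1 [0.51332984 0.26242937]
s h2 [0.6105428  0.26586247]
s bedFL [0.42973999 0.25513685]
s bedFR [0.70318939 0.30696613]
s knobtop [0.5090743  0.41744837]
s corn [0.36143021 0.37934622]
s cornR [0.74904851 0.40283543]
s tabtop [0.59842759 0.41261194]
```

{"op": "carry_out", "data": {"plan": [{"dz": -1, "rz": -1}, {"dz": -1, "rz": -1}, {"dz": -1, "rz": -0.7}, {}]}}

```text
validation failed for argument at $.pl...
```

{"op": "carry_out", "data": {"plan": [{"fingers": -1, "dx": 0, "dy": 0, "dz": -1, "rx": 0, "ry": 0, "rz": -1}, {"fingers": -1, "dx": 0, "dy": 0, "dz": -1, "rx": 0, "ry": 0, "rz": -1}, {"fingers": -1, "dx": 0, "dy": 0, "dz": -1, "rx": 0, "ry": 0, "rz": -1}, {"fingers": -1, "dx": 0, "dy": 0, "dz": 0, "rx": 0, "ry": 0, "rz": 0}], "force": 20}}

```text
time_s: 0.85
tool_pos: [0.2925, 0.582, 0.2937]
tool_rot: [179.7, 0.1, -176.7]
force: [0.5, 1.0, 0.2]
grip_width: 0.0869
```

```bash
cat >> h.py <<'E'
from scipy.spatial.transform import Rotation as Ro
def go(x,y,z,yaw=None,roll=180,pitch=0):
    s=obs();R=Ro.from_euler('xyz',s["tool_rot"],degrees=True)
    d=R.inv().apply(np.array([x,y,z])-s["tool_pos"])/.03
    print("units d",np.round(d,2),end=' ')
    if yaw is not None:
        T=Ro.from_euler('xyz',[roll,pitch,yaw],degrees=True)
        print("r",np.round((R.inv()*T).as_rotvec(degrees=True)/10,2),end='')
    print()
E
python3 - <<'E'
from h import *
go(.555,.257,.30,-176.2)
dt,c=snap("top");ds,cs=snap("scene")
# handle: bar sharp crops
cv2.imwrite("pics/h.png",cv2.resize(c[155:205,180:215],None,fx=14,fy=12,interpolation=cv2.INTER_NEAREST))
E
```

```text
0.85 [0.2925 0.582  0.2937] [ 1.7972e+02  1.5000e-01 -1.7671e+02] F [0.5 1.  0.2] w 0.0869
units d [ -8.11 -11.32  -0.25] r [ 0.03  0.01 -0.05]
```

View pics/h.png

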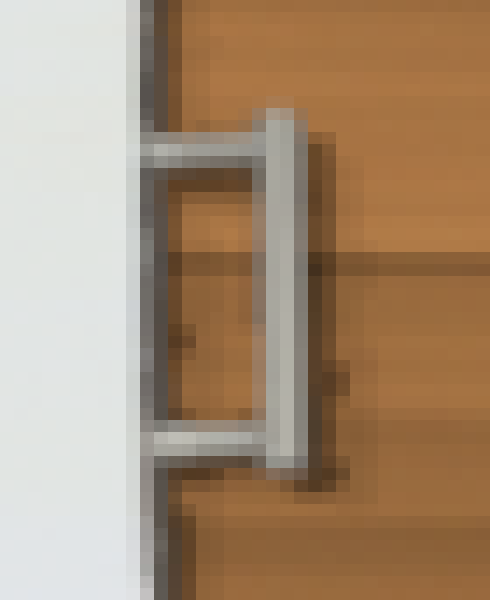

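```bash
python3 - <<'E'
from h import *
dt,c=snap("top");ds,cs=snap("scene")
p=ray(dt,(199.7,178.5),.044);print(p,proj(ds,p))
print(ray(dt,(199.3,164),.044),ray(dt,(200,193.5),.044))
cv2.imwrite("pics/h2.png",cv2.resize(cs[160:190,335:385],None,fx=14,fy=14,interpolation=cv2.INTER_NEAREST))
E
```

```text
[0.55742102 0.25931928 0.044     ] [355.84784467 175.24886071]
[0.61155043 0.26317375 0.044     ] [0.50211192 0.25578712 0.044     ]
```

View pics/h2.png

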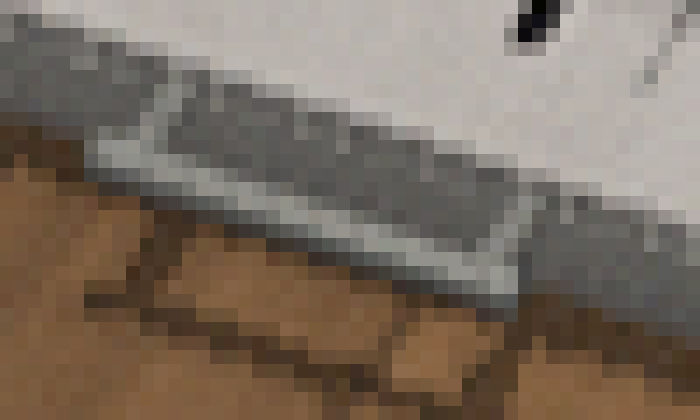

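{"op": "carry_out", "data": {"plan": [{"fingers": -1, "dx": -0.9, "dy": -1, "dz": 0, "rx": 0, "ry": 0, "rz": 0}, {"fingers": -1, "dx": -0.9, "dy": -1, "dz": 0, "rx": 0, "ry": 0, "rz": 0}, {"fingers": -1, "dx": -0.9, "dy": -1, "dz": 0, "rx": 0, "ry": 0, "rz": 0}, {"fingers": -1, "dx": -0.9, "dy": -1, "dz": 0, "rx": 0, "ry": 0, "rz": 0}, {"fingers": -1, "dx": -0.9, "dy": -1, "dz": 0, "rx": 0, "ry": 0, "rz": 0}, {"fingers": -1, "dx": -0.9, "dy": -1, "dz": 0, "rx": 0, "ry": 0, "rz": 0}, {"fingers": -1, "dx": -0.9, "dy": -1, "dz": 0, "rx": 0, "ry": 0, "rz": 0}, {"fingers": -1, "dx": -0.9, "dy": -1, "dz": 0, "rx": 0, "ry": 0, "rz": 0}, {"fingers": -1, "dx": -0.9, "dy": -1, "dz": 0, "rx": 0, "ry": 0, "rz": 0}, {"fingers": -1, "dx": 0, "dy": -1, "dz": 0, "rx": 0, "ry": 0, "rz": 0}, {"fingers": -1, "dx": 0, "dy": -1, "dz": 0, "rx": 0, "ry": 0, "rz": 0}, {"fingers": -1, "dx": 0, "dy": 0, "dz": 0, "rx": 0, "ry": 0, "rz": 0}]}}

```text
time_s: 2.55
tool_pos: [0.5543, 0.2617, 0.2897]
tool_rot: [-179.9, -0.1, -177.0]
force: [-0.2, 0.3, 0.6]
grip_width: 0.087
```

{"op": "carry_out", "data": {"plan": [{"fingers": 0.31, "dx": -0.1, "dy": -0.07, "dz": 1, "rx": 0, "ry": 0, "rz": -0.09}, {"fingers": 0.31, "dx": 0, "dy": 0, "dz": 1, "rx": 0, "ry": 0, "rz": 0}, {"fingers": 0.31, "dx": 0, "dy": 0, "dz": 1, "rx": 0, "ry": 0, "rz": 0}, {"fingers": 0.31, "dx": 0, "dy": 0, "dz": 1, "rx": 0, "ry": 0, "rz": 0}, {"fingers": 0.31, "dx": 0, "dy": 0, "dz": 1, "rx": 0, "ry": 0, "rz": 0}, {"fingers": 0.31, "dx": 0, "dy": 0, "dz": 1, "rx": 0, "ry": 0, "rz": 0}, {"fingers": 0.31, "dx": 0, "dy": 0, "dz": 0, "rx": 0, "ry": 0, "rz": 0}, {"fingers": 0.31, "dx": 0, "dy": 0, "dz": 0, "rx": 0, "ry": 0, "rz": 0}], "force": 40}}

```text
time_s: 3.55
tool_pos: [0.557, 0.2644, 0.1113]
tool_rot: [180.0, 0.0, -175.8]
force: [0.4, 0.0, -0.5]
grip_width: 0.0304
```

```bash
python3 - <<'E'
from h import *
go(.5574,.2593,.026,-176.1)
E
```

```text
3.55 [0.557  0.2644 0.1113] [ 1.7996e+02  4.0000e-02 -1.7575e+02] F [ 0.4  0.  -0.5] w 0.0304
units d [-0.   -0.17  2.84] r [0.   0.   0.03]
```

{"op": "carry_out", "data": {"plan": [{"fingers": 0.31, "dx": 0, "dy": -0.17, "dz": 0, "rx": 0, "ry": 0, "rz": 0}, {"fingers": 0.31, "dx": 0, "dy": 0, "dz": 1, "rx": 0, "ry": 0, "rz": 0}, {"fingers": 0.31, "dx": 0, "dy": 0, "dz": 0, "rx": 0, "ry": 0, "rz": 0}, {"fingers": 0.31, "dx": 0, "dy": 0, "dz": 0, "rx": 0, "ry": 0, "rz": 0}]}}

```text
time_s: 4.05
tool_pos: [0.5579, 0.2585, 0.082]
tool_rot: [180.0, 0.1, -175.8]
force: [0.2, 0.8, 0.3]
grip_width: 0.0299
```

```bash
python3 - <<'E'
from h import *
go(.5574,.2593,.026,-176.1)
snap("scene","g1.png",(300,100,420,200),6)
E
```

```text
4.05 [0.5579 0.2585 0.082 ] [ 1.7996e+02  9.0000e-02 -1.7580e+02] F [0.2 0.8 0.3] w 0.0299
units d [0.02 0.03 1.87] r [0.   0.01 0.03]
```

View pics/g1.png

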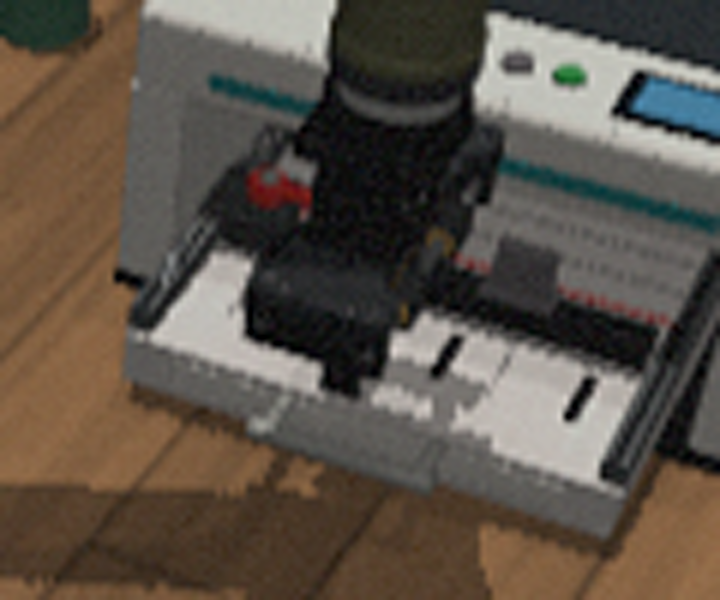

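{"op": "carry_out", "data": {"plan": [{"fingers": 0.31, "dx": 0, "dy": 0, "dz": 0.6, "rx": 0, "ry": 0, "rz": 0}, {"fingers": 0.31, "dx": 0, "dy": 0, "dz": 0.6, "rx": 0, "ry": 0, "rz": 0}, {"fingers": 0.31, "dx": 0, "dy": 0, "dz": 0.55, "rx": 0, "ry": 0, "rz": 0}, {"fingers": 0.31, "dx": 0, "dy": 0, "dz": 0, "rx": 0, "ry": 0, "rz": 0}]}}

```text
time_s: 4.6
tool_pos: [0.5554, 0.2575, 0.0255]
tool_rot: [-179.9, -0.2, -175.8]
force: [-0.2, 1.2, -0.8]
grip_width: 0.0297
```

{"op": "carry_out", "data": {"plan": [{"fingers": 1, "dx": 0, "dy": 0, "dz": 0, "rx": 0, "ry": 0, "rz": 0}, {"fingers": 1, "dx": 0, "dy": 0, "dz": 0, "rx": 0, "ry": 0, "rz": 0}, {"fingers": 1, "dx": 0, "dy": 0, "dz": 0, "rx": 0, "ry": 0, "rz": 0}], "force": 40}}

```text
time_s: 4.97
tool_pos: [0.5576, 0.2586, 0.0288]
tool_rot: [180.0, 0.1, -175.8]
force: [-0.8, -0.2, 0.4]
grip_width: 0.0078
```

{"op": "carry_out", "data": {"plan": [{"fingers": 1, "dx": 0, "dy": 0, "dz": 0, "rx": 0, "ry": 0, "rz": 0}, {"fingers": 1, "dx": 0, "dy": 0, "dz": 0, "rx": 0, "ry": 0, "rz": 0}]}}

```text
time_s: 5.22
tool_pos: [0.5572, 0.2584, 0.0283]
tool_rot: [180.0, 0.0, -175.8]
force: [-0.7, -0.2, -1.0]
grip_width: 0.0005
```

```bash
python3 - <<'E'
from h import *
obs();obs()
snap("scene","g2.png",(300,100,420,200),6)
E
```

```text
5.22 [0.5572 0.2584 0.0283] [ 1.7999e+02  2.0000e-02 -1.7579e+02] F [-0.7 -0.2 -1. ] w 0.0005
5.22 [0.5572 0.2584 0.0283] [ 1.7999e+02  2.0000e-02 -1.7579e+02] F [-0.7 -0.2 -1. ] w 0.0005
```

View pics/g2.png

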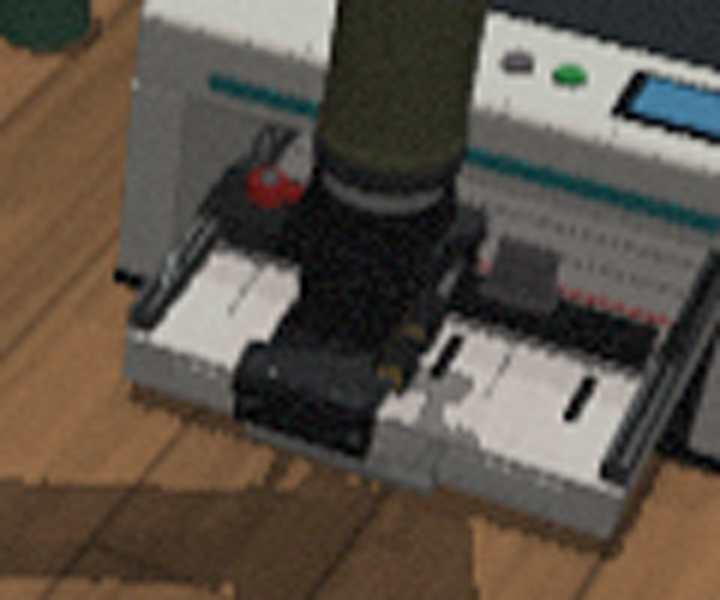

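```bash
python3 - <<'E'
from h import *
d,c=snap("top","g3.png",(150,110,270,210),6)
ds,_=snap("scene")
for z in(.03,.1):print(proj(d,[.5572,.2584,z]),proj(ds,[.5572,.2584,z]))
E
```

```text
[200.57574276 179.58339289] [355.16463799 178.47345015]
[197.36407284 174.31551876] [357.77179743 162.56442046]
```

View pics/g3.png

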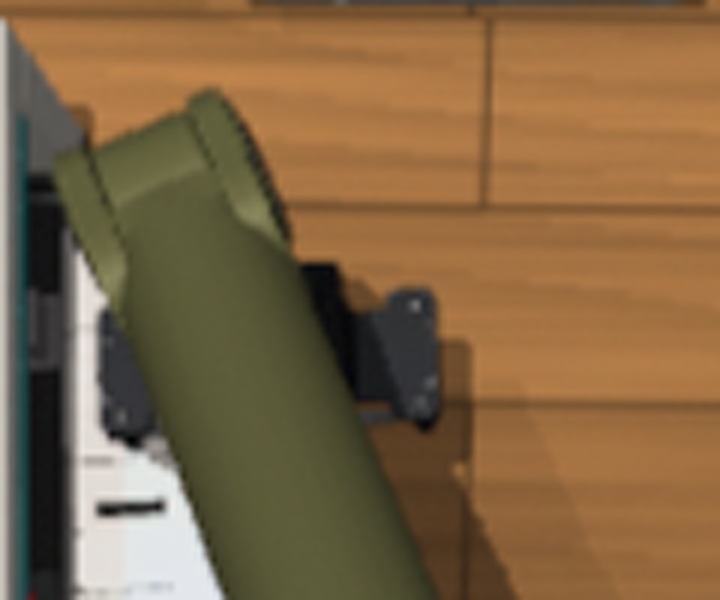

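```bash
python3 - <<'E'
from h import *
ds,c=snap("scene")
for p in([.557,.163,.098],[.595,.163,.098],[.52,.163,.098],[.557,.353,.098],[.557,.258,.098],[.557,.243,.028],[.557,.243,.06]):print(p,(proj(ds,p)-[300,100])*6)
cv2.imwrite("pics/g4.png",cv2.resize(c[140:195,325:385],None,fx=12,fy=11,interpolation=cv2.INTER_CUBIC))
E
```

```text
[0.557, 0.163, 0.098] [268.83178086 476.78713646]
[0.595, 0.163, 0.098] [334.76738904 502.639452  ]
[0.52, 0.163, 0.098] [205.96307405 452.13730473]
[0.557, 0.353, 0.098] [416.36203588 287.67938268]
[0.557, 0.258, 0.098] [345.52473212 378.48030617]
[0.557, 0.243, 0.028] [318.53522966 488.81557935]
[0.557, 0.243, 0.06] [325.39216303 446.054364  ]
```

View pics/g4.png

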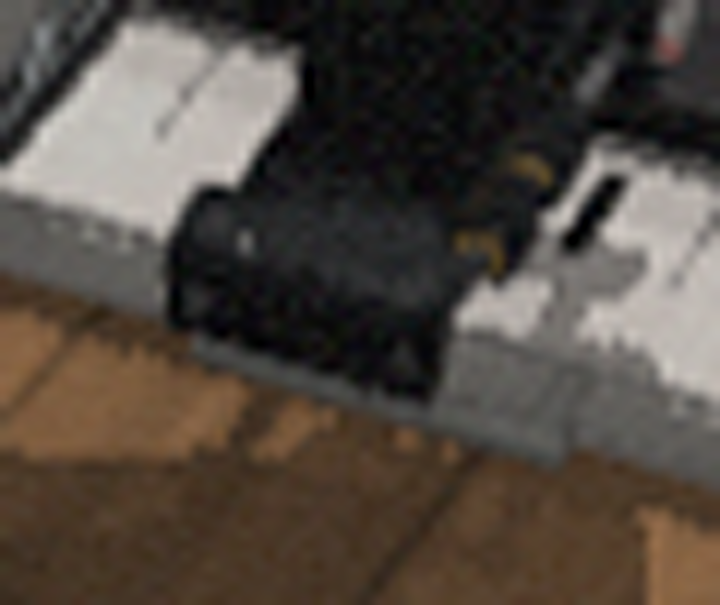

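{"op": "carry_out", "data": {"plan": [{"fingers": 1, "dx": 0, "dy": 0, "dz": -1, "rx": 0, "ry": 0, "rz": 0}, {"fingers": 1, "dx": 0, "dy": 0, "dz": -1, "rx": 0, "ry": 0, "rz": 0}, {"fingers": 1, "dx": 0, "dy": 0, "dz": -1, "rx": 0, "ry": 0, "rz": 0}, {"fingers": 1, "dx": 0, "dy": 0, "dz": 0, "rx": 0, "ry": 0, "rz": 0}, {"fingers": 1, "dx": 0, "dy": 0, "dz": 0, "rx": 0, "ry": 0, "rz": 0}]}}

```text
time_s: 6.05
tool_pos: [0.5567, 0.2581, 0.1173]
tool_rot: [-180.0, -0.1, -175.8]
force: [-1.0, -0.2, -0.1]
grip_width: 0.0001
```

```bash
python3 - <<'E'
from h import *
s=obs()
ds,c=snap("scene")
print(proj(ds,s["tool_pos"]),(proj(ds,s["tool_pos"])-[320,110])*10)
cv2.imwrite("pics/g5.png",cv2.resize(c[110:190,320:390],None,fx=10,fy=7.5,interpolation=cv2.INTER_CUBIC))
E
```

```text
6.05 [0.5567 0.2581 0.1173] [-1.7998e+02 -5.0000e-02 -1.7579e+02] F [-1.  -0.2 -0.1] w 0.0001
[358.25134295 158.45309511] [382.51342948 484.53095108]
```

View pics/g5.png

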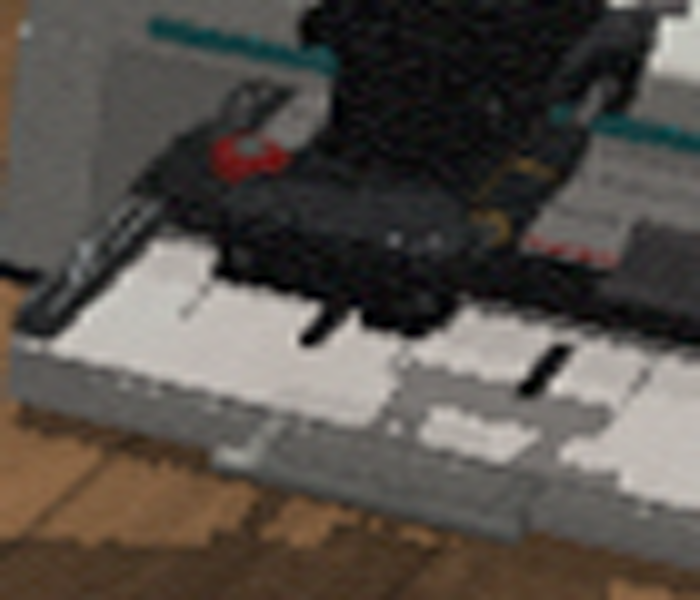

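```bash
python3 - <<'E'
from h import *
ds,c=snap("scene")
p=np.array([.5579,.2585,.082]); 
for dy in(-.03,0,.03): print((proj(ds,p+[0,dy,0])-[300,100])*6)
t=np.array([.5567,.2581,.1173])
tip=np.array([360,154.0])
for z in(.117,.125,.137): print(z,ray(ds,tip,z))
a=cv2.imread("pics/scene0.png");cv2.imwrite("pics/g6.png",cv2.resize(a[0:80,290:380],None,fx=8,fy=7,interpolation=cv2.INTER_CUBIC))
q=[.2917,.5802,.1994]
for y in(-.0,):
  print((proj(ds,q)-[290,0])*[8,7])
  # jaws at +-43 to 58 mm along tool y (.454,.891)
  for k in(-.05,.05): print((proj(ds,np.array(q)+k*np.array([.45,.89,0]))-[290,0])*[8,7])
E
```

```text
[320.35377394 431.13269573]
[343.73980561 400.90241711]
[366.55138782 371.41470858]
0.117 [0.5516174  0.28265124 0.117     ]
0.125 [0.55496159 0.27290396 0.125     ]
0.137 [0.55997787 0.25828305 0.137     ]
[344.8265118  507.66146474]
[258.57386564 531.61017094]
[429.22414763 484.22781633]
```

View pics/g6.png

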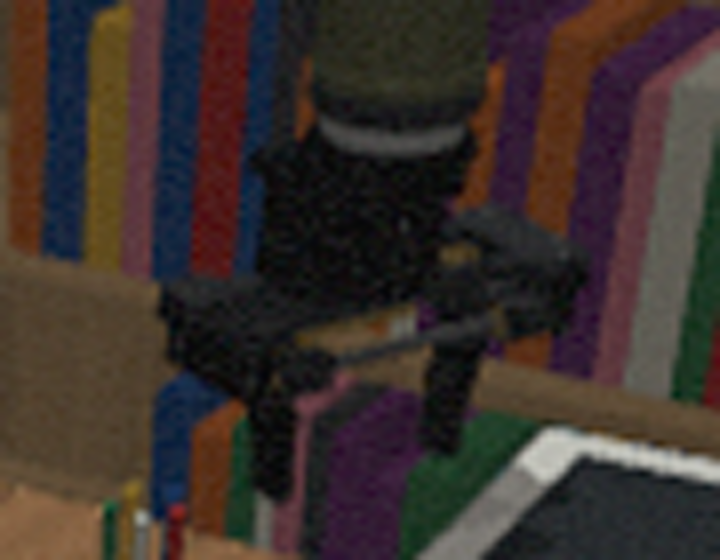

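{"op": "carry_out", "data": {"plan": [{"fingers": 0.31, "dx": 0, "dy": 0, "dz": 0, "rx": 0, "ry": 0, "rz": 0}, {"fingers": 0.31, "dx": 0, "dy": 0, "dz": 1, "rx": 0, "ry": 0, "rz": 0}, {"fingers": 0.31, "dx": 0, "dy": 0, "dz": 1, "rx": 0, "ry": 0, "rz": 0}, {"fingers": 0.31, "dx": 0, "dy": 0, "dz": 0.5, "rx": 0, "ry": 0, "rz": 0}, {"fingers": 0.31, "dx": 0, "dy": 0, "dz": 0.5, "rx": 0, "ry": 0, "rz": 0}, {"fingers": 0.31, "dx": 0, "dy": 0, "dz": 0.2, "rx": 0, "ry": 0, "rz": 0}, {"fingers": 0.31, "dx": 0, "dy": 0, "dz": 0.2, "rx": 0, "ry": 0, "rz": 0}, {"fingers": 0.31, "dx": 0, "dy": 0, "dz": 0, "rx": 0, "ry": 0, "rz": 0}]}}

```text
time_s: 7.15
tool_pos: [0.5572, 0.2584, 0.0162]
tool_rot: [180.0, 0.0, -175.8]
force: [-0.1, 1.3, -0.5]
grip_width: 0.03
```

```bash
python3 - <<'E'
from h import *
s=obs()
ds,c=snap("scene")
cv2.imwrite("pics/g7.png",cv2.resize(c[110:190,320:390],None,fx=10,fy=7.5,interpolation=cv2.INTER_CUBIC))
E
```

```text
7.15 [0.5572 0.2584 0.0162] [ 1.7999e+02  1.0000e-02 -1.7579e+02] F [-0.1  1.3 -0.5] w 0.03
```

View pics/g7.png

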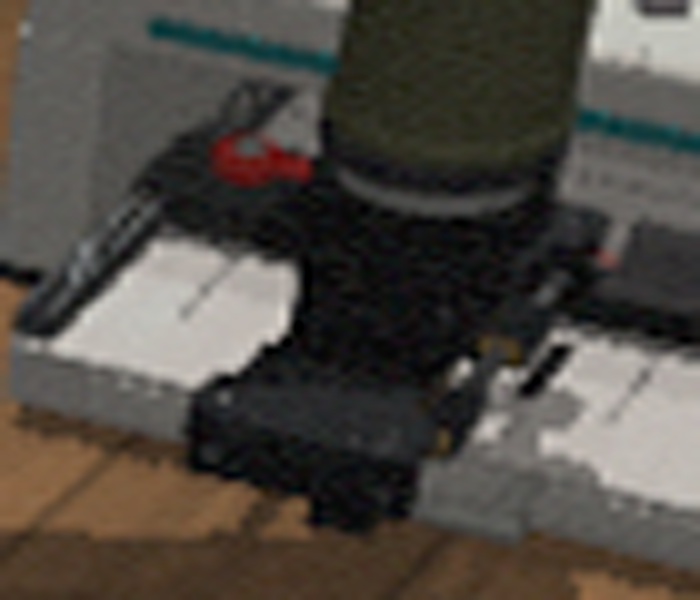

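{"op": "carry_out", "data": {"plan": [{"fingers": 0.31, "dx": 0, "dy": 0, "dz": 0.25, "rx": 0, "ry": 0, "rz": 0}, {"fingers": 0.31, "dx": 0, "dy": 0, "dz": 0, "rx": 0, "ry": 0, "rz": 0}, {"fingers": 1, "dx": 0, "dy": 0, "dz": 0, "rx": 0, "ry": 0, "rz": 0}, {"fingers": 1, "dx": 0, "dy": 0, "dz": 0, "rx": 0, "ry": 0, "rz": 0}, {"fingers": 1, "dx": 0, "dy": 0, "dz": 0, "rx": 0, "ry": 0, "rz": 0}, {"fingers": 1, "dx": 0, "dy": 0, "dz": 0, "rx": 0, "ry": 0, "rz": 0}], "force": 40}}

```text
time_s: 7.95
tool_pos: [0.5573, 0.259, 0.0088]
tool_rot: [180.0, 0.0, -175.8]
force: [0.9, 1.8, 0.1]
grip_width: 0.0103
```

{"op": "carry_out", "data": {"plan": [{"fingers": 1, "dx": 0, "dy": -0.3, "dz": 0, "rx": 0, "ry": 0, "rz": 0}, {"fingers": 1, "dx": 0, "dy": -0.6, "dz": 0, "rx": 0, "ry": 0, "rz": 0}, {"fingers": 1, "dx": 0, "dy": -0.8, "dz": 0, "rx": 0, "ry": 0, "rz": 0}, {"fingers": 1, "dx": 0, "dy": -0.8, "dz": 0, "rx": 0, "ry": 0, "rz": 0}, {"fingers": 1, "dx": 0, "dy": -0.8, "dz": 0, "rx": 0, "ry": 0, "rz": 0}, {"fingers": 1, "dx": 0, "dy": -0.8, "dz": 0, "rx": 0, "ry": 0, "rz": 0}, {"fingers": 1, "dx": 0, "dy": -0.8, "dz": 0, "rx": 0, "ry": 0, "rz": 0}, {"fingers": 1, "dx": 0, "dy": -0.8, "dz": 0, "rx": 0, "ry": 0, "rz": 0}, {"fingers": 1, "dx": 0, "dy": -0.8, "dz": 0, "rx": 0, "ry": 0, "rz": 0}, {"fingers": 1, "dx": 0, "dy": -0.5, "dz": 0, "rx": 0, "ry": 0, "rz": 0}, {"fingers": 1, "dx": 0, "dy": 0, "dz": 0, "rx": 0, "ry": 0, "rz": 0}]}}

```text
time_s: 9.32
tool_pos: [0.571, 0.0504, 0.0086]
tool_rot: [179.8, -0.2, -175.8]
force: [-4.0, 2.9, 2.9]
grip_width: 0.0118
```

```bash
python3 - <<'E'
from h import *
s=obs()
a=np.array([-np.sin(np.radians(3.9)),np.cos(np.radians(3.9))])
print(a@(s["tool_pos"][:2]-[.5574,.259]))
snap("top","g8.png",(100,80,300,260),4)
E
```

```text
9.32 [0.571  0.0504 0.0086] [ 1.7984e+02 -1.6000e-01 -1.7579e+02] F [-4.   2.9  2.9] w 0.0118
-0.2090613968611544
```

View pics/g8.png

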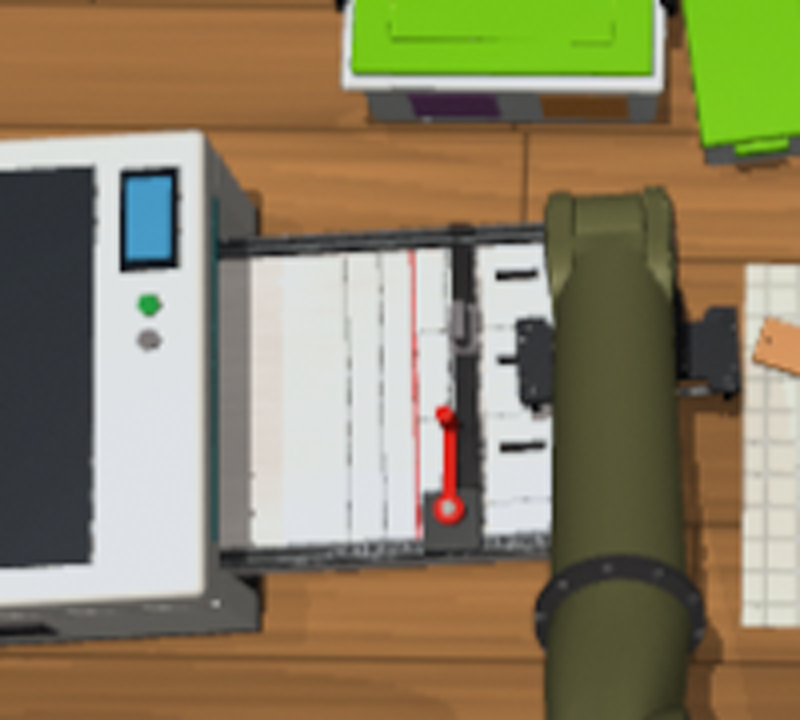

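{"op": "carry_out", "data": {"plan": [{"fingers": 1, "dx": 0, "dy": -0.25, "dz": 0, "rx": 0, "ry": 0, "rz": 0}, {"fingers": 1, "dx": 0, "dy": -0.25, "dz": 0, "rx": 0, "ry": 0, "rz": 0}, {"fingers": 1, "dx": 0, "dy": 0, "dz": 0, "rx": 0, "ry": 0, "rz": 0}, {"fingers": 1, "dx": 0, "dy": 0, "dz": 0, "rx": 0, "ry": 0, "rz": 0}]}}

```text
time_s: 9.88
tool_pos: [0.5709, 0.0506, 0.0086]
tool_rot: [179.0, -0.2, -175.3]
force: [-5.7, 27.0, 2.1]
grip_width: 0.0109
```

{"op": "carry_out", "data": {"plan": [{"fingers": 1, "dx": 0, "dy": -0.15, "dz": 0, "rx": 0, "ry": 0, "rz": 0}, {"fingers": 1, "dx": 0, "dy": 0, "dz": 0, "rx": 0, "ry": 0, "rz": 0}, {"fingers": 1, "dx": 0, "dy": 0, "dz": 0, "rx": 0, "ry": 0, "rz": 0}]}}

```text
time_s: 10.25
tool_pos: [0.5709, 0.0507, 0.0087]
tool_rot: [178.7, -0.2, -175.1]
force: [-5.1, 33.2, 1.0]
grip_width: 0.0105
```

{"op": "carry_out", "data": {"plan": [{"fingers": 1, "dx": 0, "dy": 0.3, "dz": 0, "rx": 0, "ry": 0, "rz": 0}, {"fingers": 0.31, "dx": 0, "dy": 0, "dz": 0, "rx": 0, "ry": 0, "rz": 0}, {"fingers": 0.31, "dx": 0, "dy": 0, "dz": 0, "rx": 0, "ry": 0, "rz": 0}, {"fingers": 0.31, "dx": 0, "dy": 0, "dz": 0, "rx": 0, "ry": 0, "rz": 0}, {"fingers": 0.31, "dx": 0, "dy": 0, "dz": -0.5, "rx": 0, "ry": 0, "rz": 0}, {"fingers": 0.31, "dx": 0, "dy": 0, "dz": -1, "rx": 0, "ry": 0, "rz": 0}, {"fingers": 0.31, "dx": 0, "dy": 0, "dz": -1, "rx": 0, "ry": 0, "rz": 0}, {"fingers": -0.2, "dx": 0, "dy": -1, "dz": -1, "rx": 0, "ry": 0, "rz": 0}, {"fingers": -0.2, "dx": 0, "dy": -1, "dz": -1, "rx": 0, "ry": 0, "rz": 0}, {"fingers": -0.2, "dx": 0, "dy": -1, "dz": -1, "rx": 0, "ry": 0, "rz": 0}, {"fingers": -0.2, "dx": 0, "dy": -1, "dz": -1, "rx": 0, "ry": 0, "rz": 0}, {"fingers": -0.2, "dx": 0, "dy": 0, "dz": -1, "rx": 0, "ry": 0, "rz": 0}]}}

```text
time_s: 11.75
tool_pos: [0.5815, -0.0857, 0.2348]
tool_rot: [-179.9, -0.0, -176.1]
force: [0.0, 0.4, -0.5]
grip_width: 0.0522
```

```bash
python3 - <<'E'
from h import *
s=obs()
d,c=snap("top","g9.png",(100,80,300,260),4)
d,c=snap("scene","g10.png",(270,90,430,250),4.5)
E
```

```text
11.75 [ 0.5815 -0.0857  0.2348] [-1.7988e+02 -1.0000e-02 -1.7612e+02] F [ 0.   0.4 -0.5] w 0.0522
```

View pics/g9.png

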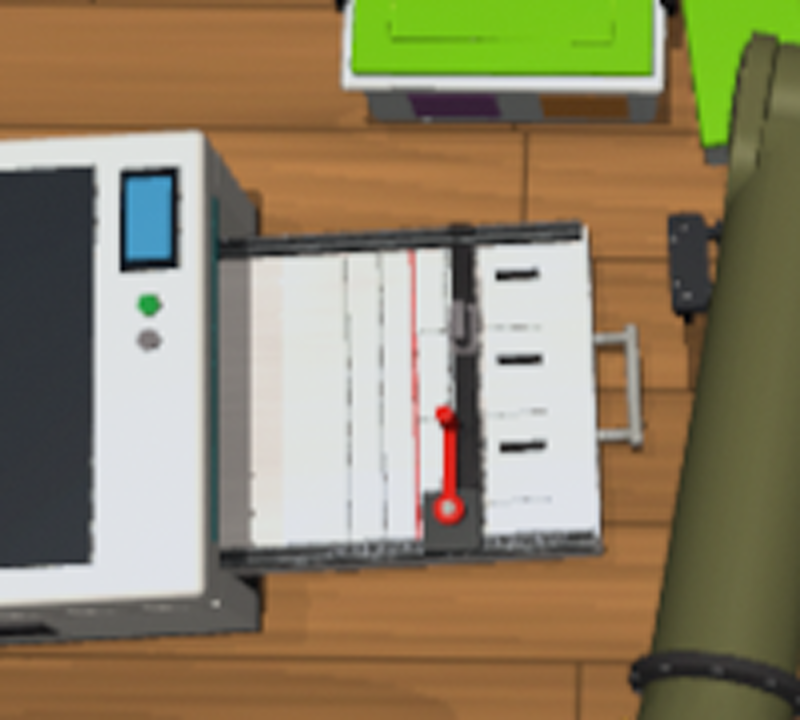

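View pics/g10.png

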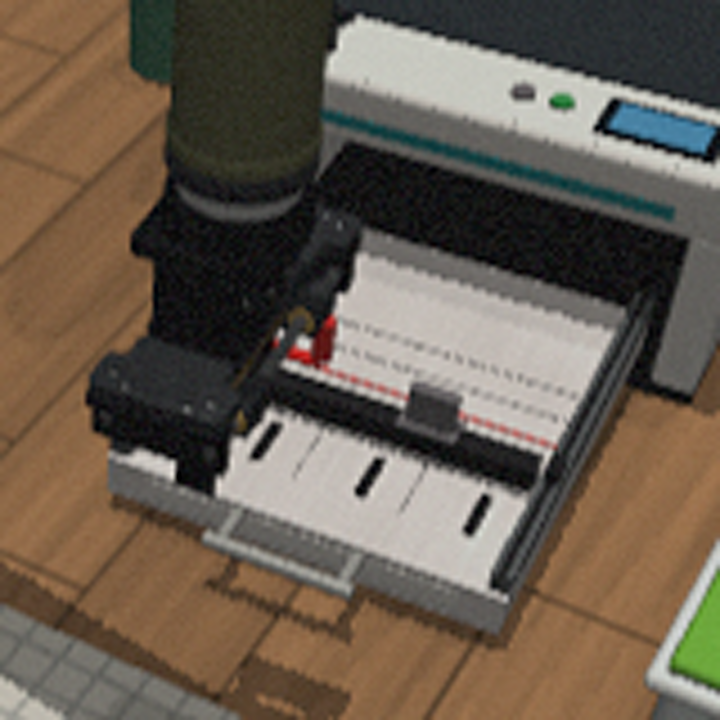

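```bash
python3 - <<'E'
from h import *
d,c=snap("top"); hsv=cv2.cvtColor(c,cv2.COLOR_BGR2HSV);g=cv2.cvtColor(c,cv2.COLOR_BGR2GRAY).astype(int)
red=((hsv[...,0]<8)|(hsv[...,0]>172))&(hsv[...,1]>60)
R=red.astype(np.uint8);R[:, :195]=0;R[:,225:]=0;R[:140]=0;R[220:]=0
for r in range(142,217,3): print(r,[ (x,hsv[r,x,1]) for x in np.where(R[r])[0]], g[r,210:224])
E
```

```text
142 [(np.int64(202), np.uint8(90))] [177 152 123  41  41  42  43  48  89 165 207 207 207 215]
145 [(np.int64(202), np.uint8(82)), (np.int64(203), np.uint8(93))] [217 185 147  45  42  42  42  36  82 175 224 225 225 225]
148 [(np.int64(203), np.uint8(90))] [211 185 196  45  42  42  43  37 105 195 221 225 225 198]
151 [(np.int64(203), np.uint8(91))] [209 178 197  45  43  43  44  38  76 148 198 225 225 225]
154 [(np.int64(203), np.uint8(104))] [215 195 198  60  56  54  44  40  59 131 198 225 225 225]
157 [(np.int64(203), np.uint8(95))] [219 188 162 118 121 111  68 103 117 129 187 225 225 225]
160 [(np.int64(203), np.uint8(89))] [219 182 145 113 124 115  55  78 112 102 151 220 225 225]
163 [(np.int64(203), np.uint8(106))] [191 181 136 109 123 113  62  76 116 129 181 222 225 225]
166 [(np.int64(203), np.uint8(123))] [225 213 156 117  78  54  63  93 114 107 153 221 225 225]
169 [(np.int64(203), np.uint8(115))] [225 210 146 116  45  46  47  47  47  97 181 223 225 210]
172 [(np.int64(203), np.uint8(95))] [225 204 117 107  46  47  47  49  48 112 198 222 225 225]
175 [(np.int64(203), np.uint8(1
[... 2431 characters left out ...]
 80  76  76  76  67 104 184 206 205]
208 [(np.int64(204), np.uint8(160)), (np.int64(205), np.uint8(74)), (np.int64(208), np.uint8(138)), (np.int64(209), np.uint8(221)), (np.int64(210), np.uint8(166)), (np.int64(211), np.uint8(95)), (np.int64(212), np.uint8(109)), (np.int64(213), np.uint8(169)), (np.int64(214), np.uint8(208)), (np.int64(215), np.uint8(214)), (np.int64(216), np.uint8(63))] [124 155 145 115  97  66  51  77  78  66  89 181 226 226]
211 [(np.int64(204), np.uint8(106)), (np.int64(211), np.uint8(101)), (np.int64(212), np.uint8(95))] [ 72  71  70  65  67  76  78  78  80  71  95 185 223 226]
214 [(np.int64(204), np.uint8(78))] [ 79  79  79  80  80  79  80  80  82  75  72 121 123 119]
```

```bash
cat >> h.py <<'E'
A=np.array([-.0651,.9979,0]);B=np.array([.9979,.0651,0])  # printer x, printer -y in world
H=np.array([.5709,.0506,0]) # handle, bed out
def bf(p): # coords: printer-x distance from handle bar, along -y
    q=np.array(p)-H;return round(q@A,4),round(q@B,4)
E
python3 - <<'E'
from h import *
d,c=snap("top")
for n,p,z in(("line1",(202.4,142),.05),("line2",(204.2,211),.05),("linemid",(203.3,176),.05),("f1",(218.3,148),.05),("f2",(219.2,178),.05),("f3",(220.4,199),.05),("knob",(210.7,183.3),.128),("knobB",(210.7,183.3),.112),("axis",(211.7,206.7),.095),("tab",(215,161.5),.108),("hand",(100+634/4-.4,80+386/4-.4),.045)):
    w=ray(d,p,z);print(n,np.round(w,4),bf(w))
print(proj(d,H+[0,0,.045]))
E
```

```text
line1 [0.693  0.2546 0.05  ] (np.float64(0.1956), np.float64(0.1351))
line2 [0.4374 0.2371 0.05  ] (np.float64(0.1948), np.float64(-0.1211))
linemid [0.5652 0.2458 0.05  ] (np.float64(0.1952), np.float64(0.007))
f1 [0.6708 0.196  0.05  ] (np.float64(0.1385), np.float64(0.1092))
f2 [0.5584 0.1886 0.05  ] (np.float64(0.1385), np.float64(-0.0035))
f3 [0.4814 0.1815 0.05  ] (np.float64(0.1365), np.float64(-0.0807))
knob [0.5182 0.2065 0.128 ] (np.float64(0.159), np.float64(-0.0425))
knobB [0.5223 0.2089 0.112 ] (np.float64(0.1611), np.float64(-0.0382))
axis [0.4437 0.2047 0.095 ] (np.float64(0.162), np.float64(-0.1169))
tab [0.6018 0.1977 0.108 ] (np.float64(0.1447), np.float64(0.0404))
hand [0.5684 0.0498 0.045 ] (np.float64(-0.0006), np.float64(-0.0026))
[257.90320262 175.41901644]
```

```bash
python3 - <<'E'
from h import *
go(.5195,.207,.16,-176.2)
E
```

```text
11.95 [ 0.5821 -0.0814  0.2338] [-1.8000e+02  4.0000e-02 -1.7579e+02] F [ 0.5 -0.1  0.3] w 0.0519
units d [1.38 9.74 2.46] r [-0.    0.    0.04]
```

{"op": "carry_out", "data": {"plan": [{"fingers": 0, "dx": 0.2, "dy": 1, "dz": 0, "rx": 0, "ry": 0, "rz": 0}, {"fingers": 0, "dx": 0.2, "dy": 1, "dz": 0, "rx": 0, "ry": 0, "rz": 0}, {"fingers": 0, "dx": 0.2, "dy": 1, "dz": 0, "rx": 0, "ry": 0, "rz": 0}, {"fingers": 0, "dx": 0.2, "dy": 1, "dz": 0, "rx": 0, "ry": 0, "rz": 0}, {"fingers": 0, "dx": 0.2, "dy": 1, "dz": 0, "rx": 0, "ry": 0, "rz": 0}, {"fingers": 0, "dx": 0.2, "dy": 1, "dz": 0.4, "rx": 0, "ry": 0, "rz": 0}, {"fingers": 0, "dx": 0.2, "dy": 1, "dz": 0.5, "rx": 0, "ry": 0, "rz": 0}, {"fingers": 0, "dx": 0, "dy": 1, "dz": 0.5, "rx": 0, "ry": 0, "rz": 0}, {"fingers": 0, "dx": 0, "dy": 1, "dz": 0.5, "rx": 0, "ry": 0, "rz": 0}, {"fingers": 0, "dx": 0, "dy": 0.7, "dz": 0.5, "rx": 0, "ry": 0, "rz": 0}, {"fingers": 0, "dx": 0, "dy": 0, "dz": 0, "rx": 0, "ry": 0, "rz": 0}, {"fingers": 0, "dx": 0, "dy": 0, "dz": 0, "rx": 0, "ry": 0, "rz": 0}], "force": 15}}

```text
time_s: 13.45
tool_pos: [0.5193, 0.2044, 0.1617]
tool_rot: [-179.9, 0.0, -175.9]
force: [-0.5, -0.1, -0.0]
grip_width: 0.0437
```

```bash
python3 - <<'E'
from h import *
go(.5195,.207,.08,-176.2)
ds,c=snap("scene","k1.png",(270,70,430,200),4.5)
s=sensors.get_obs()
print((proj(ds,s["tool_pos"])-[270,70])*4.5,(proj(ds,s["tool_pos"]+[0,0,.019])-[270,70])*4.5)
E
```

```text
13.45 [0.5193 0.2044 0.1617] [-1.7994e+02  1.0000e-02 -1.7586e+02] F [-0.5 -0.1 -0. ] w 0.0437
units d [-0.01  0.09  2.72] r [-0.01  0.    0.03]
[324.15547587 371.71928582] [326.92352151 350.02054306]
```

View pics/k1.png

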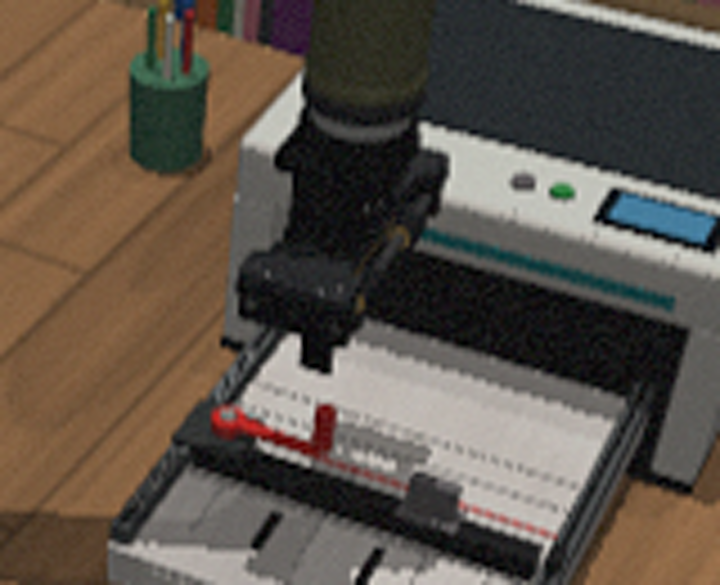

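{"op": "carry_out", "data": {"plan": [{"fingers": 0, "dx": 0, "dy": 0.08, "dz": 0.9, "rx": 0, "ry": 0, "rz": 0}, {"fingers": 0, "dx": 0, "dy": 0, "dz": 0.9, "rx": 0, "ry": 0, "rz": 0}, {"fingers": 0, "dx": 0, "dy": 0, "dz": 0.5, "rx": 0, "ry": 0, "rz": 0}, {"fingers": 0, "dx": 0, "dy": 0, "dz": 0.4, "rx": 0, "ry": 0, "rz": 0}, {"fingers": 0, "dx": 0, "dy": 0, "dz": 0, "rx": 0, "ry": 0, "rz": 0}, {"fingers": 0.6, "dx": 0, "dy": 0, "dz": 0, "rx": 0, "ry": 0, "rz": 0}, {"fingers": 0.6, "dx": 0, "dy": 0, "dz": 0, "rx": 0, "ry": 0, "rz": 0}, {"fingers": 0.6, "dx": 0, "dy": 0, "dz": 0, "rx": 0, "ry": 0, "rz": 0}], "force": 15}}

```text
time_s: 14.5
tool_pos: [0.519, 0.2085, 0.0812]
tool_rot: [180.0, 0.1, -175.8]
force: [-0.1, 0.3, -0.3]
grip_width: 0.0222
```

{"op": "carry_out", "data": {"plan": [{"fingers": 1, "dx": 0, "dy": 0, "dz": 0, "rx": 0, "ry": 0, "rz": 0}, {"fingers": 1, "dx": 0, "dy": 0, "dz": 0, "rx": 0, "ry": 0, "rz": 0}, {"fingers": 1, "dx": 0, "dy": 0, "dz": 0, "rx": 0, "ry": 0, "rz": 0}]}}

```text
time_s: 14.88
tool_pos: [0.5191, 0.2079, 0.0809]
tool_rot: [-180.0, 0.0, -175.8]
force: [0.5, -2.3, 2.9]
grip_width: 0.0159
```

{"op": "carry_out", "data": {"plan": [{"fingers": 1, "dx": 0.04, "dy": -0.43, "dz": 0, "rx": 0, "ry": 0, "rz": 0}, {"fingers": 1, "dx": 0.11, "dy": -0.42, "dz": 0, "rx": 0, "ry": 0, "rz": 0}, {"fingers": 1, "dx": 0.18, "dy": -0.4, "dz": 0, "rx": 0, "ry": 0, "rz": 0}, {"fingers": 1, "dx": 0.25, "dy": -0.36, "dz": 0, "rx": 0, "ry": 0, "rz": 0}, {"fingers": 1, "dx": 0.31, "dy": -0.31, "dz": 0, "rx": 0, "ry": 0, "rz": 0}, {"fingers": 1, "dx": 0.36, "dy": -0.25, "dz": 0, "rx": 0, "ry": 0, "rz": 0}, {"fingers": 1, "dx": 0, "dy": 0, "dz": 0, "rx": 0, "ry": 0, "rz": 0}]}}

```text
time_s: 15.75
tool_pos: [0.4853, 0.1406, 0.081]
tool_rot: [180.0, -0.0, -175.8]
force: [-0.8, 1.5, 3.7]
grip_width: 0.0153
```

{"op": "carry_out", "data": {"plan": [{"fingers": 1, "dx": 0.39, "dy": -0.15, "dz": 0, "rx": 0, "ry": 0, "rz": 0}, {"fingers": 1, "dx": 0.42, "dy": -0.1, "dz": 0, "rx": 0, "ry": 0, "rz": 0}, {"fingers": 1, "dx": 0.43, "dy": -0.03, "dz": 0, "rx": 0, "ry": 0, "rz": 0}, {"fingers": 1, "dx": 0.1, "dy": 0, "dz": 0, "rx": 0, "ry": 0, "rz": 0}, {"fingers": 1, "dx": 0, "dy": 0, "dz": 0, "rx": 0, "ry": 0, "rz": 0}]}}

```text
time_s: 16.38
tool_pos: [0.4476, 0.1295, 0.0809]
tool_rot: [180.0, 0.2, -175.8]
force: [5.5, 3.4, -1.9]
grip_width: 0.0153
```

{"op": "carry_out", "data": {"plan": [{"fingers": 1, "dx": -0.1, "dy": 0, "dz": 0, "rx": 0, "ry": 0, "rz": 0}, {"fingers": 0, "dx": 0, "dy": 0, "dz": 0, "rx": 0, "ry": 0, "rz": 0}, {"fingers": 0, "dx": 0, "dy": 0, "dz": 0, "rx": 0, "ry": 0, "rz": 0}, {"fingers": 0, "dx": 0, "dy": 0, "dz": -1, "rx": 0, "ry": 0, "rz": 0}, {"fingers": 0, "dx": 0, "dy": 0, "dz": -1, "rx": 0, "ry": 0, "rz": 0}, {"fingers": 0, "dx": -1, "dy": 0.45, "dz": 0, "rx": 0, "ry": 0, "rz": 0}, {"fingers": 0, "dx": -1, "dy": 0.45, "dz": 0, "rx": 0, "ry": 0, "rz": 0}, {"fingers": 0, "dx": -1, "dy": 0.45, "dz": 0, "rx": 0, "ry": 0, "rz": 0}, {"fingers": 0, "dx": -1, "dy": 0.45, "dz": 0, "rx": 0, "ry": 0, "rz": 0}, {"fingers": 0, "dx": -1, "dy": 0.2, "dz": 0, "rx": 0, "ry": 0, "rz": 0}, {"fingers": 0, "dx": 0, "dy": 0, "dz": 0, "rx": 0, "ry": 0, "rz": 0}, {"fingers": 0, "dx": 0, "dy": 0, "dz": 0, "rx": 0, "ry": 0, "rz": 0}], "force": 20}}

```text
time_s: 17.88
tool_pos: [0.5936, 0.1995, 0.1396]
tool_rot: [-179.9, -0.1, -175.8]
force: [-0.5, -0.7, 1.3]
grip_width: 0.0434
```

```bash
python3 - <<'E'
from h import *
go(.6017,.199,.061,-176.2)
ds,c=snap("scene","k2.png",(270,70,430,200),4.5)
d,c=snap("top","k3.png",(170,120,300,240),5)
E
```

```text
17.88 [0.5936 0.1995 0.1396] [-1.7993e+02 -1.4000e-01 -1.7581e+02] F [-0.5 -0.7  1.3] w 0.0434
units d [-0.27 -0.03  2.62] r [-0.01 -0.01  0.04]
```

View pics/k2.png

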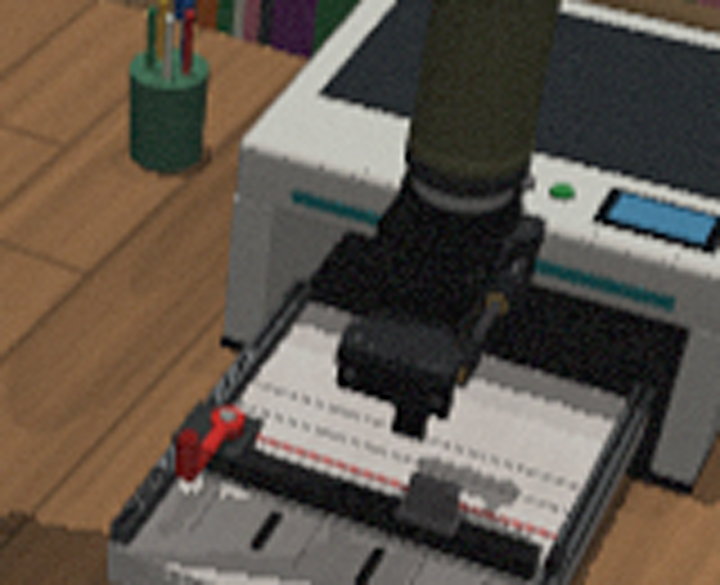

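View pics/k3.png

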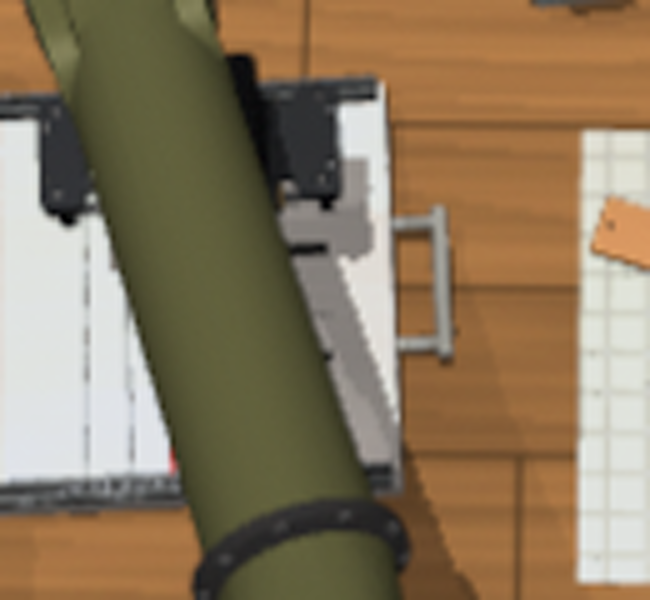

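{"op": "carry_out", "data": {"plan": [{"fingers": 0, "dx": -0.27, "dy": -0.03, "dz": 0.8, "rx": 0, "ry": 0, "rz": 0}, {"fingers": 0, "dx": 0, "dy": 0, "dz": 0.8, "rx": 0, "ry": 0, "rz": 0}, {"fingers": 0, "dx": 0, "dy": 0, "dz": 0.5, "rx": 0, "ry": 0, "rz": 0}, {"fingers": 0, "dx": 0, "dy": 0, "dz": 0.4, "rx": 0, "ry": 0, "rz": 0}, {"fingers": 0, "dx": 0, "dy": 0, "dz": 0, "rx": 0, "ry": 0, "rz": 0}, {"fingers": 1, "dx": 0, "dy": 0, "dz": 0, "rx": 0, "ry": 0, "rz": 0}, {"fingers": 1, "dx": 0, "dy": 0, "dz": 0, "rx": 0, "ry": 0, "rz": 0}, {"fingers": 1, "dx": 0, "dy": 0, "dz": 0, "rx": 0, "ry": 0, "rz": 0}, {"fingers": 1, "dx": 0, "dy": 0, "dz": 0, "rx": 0, "ry": 0, "rz": 0}], "force": 20}}

```text
time_s: 19.1
tool_pos: [0.6031, 0.2, 0.0658]
tool_rot: [-180.0, 0.0, -175.8]
force: [-0.0, 1.8, 2.6]
grip_width: 0.0119
```

Gripped the tab (12 mm). Slide about 55 mm, then measure.

{"op": "carry_out", "data": {"plan": [{"fingers": 1, "dx": 0, "dy": 0.3, "dz": 0, "rx": 0, "ry": 0, "rz": 0}, {"fingers": 1, "dx": 0, "dy": 0.4, "dz": 0, "rx": 0, "ry": 0, "rz": 0}, {"fingers": 1, "dx": 0, "dy": 0.4, "dz": 0, "rx": 0, "ry": 0, "rz": 0}, {"fingers": 1, "dx": 0, "dy": 0.4, "dz": 0, "rx": 0, "ry": 0, "rz": 0}, {"fingers": 1, "dx": 0, "dy": 0.3, "dz": 0, "rx": 0, "ry": 0, "rz": 0}, {"fingers": 1, "dx": 0, "dy": 0, "dz": 0, "rx": 0, "ry": 0, "rz": 0}, {"fingers": 1, "dx": 0, "dy": 0, "dz": 0, "rx": 0, "ry": 0, "rz": 0}]}}

```text
time_s: 19.98
tool_pos: [0.5994, 0.2568, 0.0659]
tool_rot: [179.8, 0.1, -175.7]
force: [3.8, 4.0, -0.9]
grip_width: 0.0117
```

```bash
python3 - <<'E'
from h import *
s=obs()
ds,c=snap("scene","k4.png",(290,120,420,220),5.5)
d,ct=snap("top","k5.png",(170,120,300,240),5)
g=cv2.cvtColor(ct,cv2.COLOR_BGR2GRAY);hs=cv2.cvtColor(ct,cv2.COLOR_BGR2HSV)
for r in range(180,216,4): print(r,g[r,196:212],hs[r,196:212,1])
# predicted line in scene
for b in(-.12,0,.12): print((proj(ds,H+A*.195+B*b+[0,0,.05])-[290,120])*5.5)
E
```

```text
19.98 [0.5994 0.2568 0.0659] [ 1.7979e+02  1.3000e-01 -1.7571e+02] F [ 3.8  4.  -0.9] w 0.0117
180 [90 90 90 89 88 89 89 87 87 86 84 83 80 78 76 75] [98 97 95 95 96 93 93 95 95 96 96 97 97 96 98 95]
184 [89 89 89 91 89 89 90 88 88 87 87 85 84 82 80 78] [ 98  98  98  97  98  95  92  96  96 100  95  95  96  95  94 100]
188 [87 88 88 89 90 90 90 89 89 89 88 87 86 85 83 80] [ 92  96  99  98  98  95  95  98  93  93  96  97  96  97 100  97]
192 [86 87 87 89 90 89 91 89 89 89 89 88 87 86 86 84] [96 97 97 98 98 98 97 98 95 96 95 96 97 98 96 96]
196 [85 86 86 88 88 89 89 90 90 89 89 89 89 88 87 86] [97 96 96 94 96 96 98 98 95 95 95 93 95 96 92 96]
200 [81 82 85 85 87 88 88 89 89 90 89 90 89 89 88 87] [96 98 95 99 97 91 96 96 96 98 95 97 95 95 96 97]
204 [76 80 83 85 86 86 88 88 89 89 90 90 89 89 88 89] [101  96  97  97  96  96  94  91  98  98  99  95  98  95  96  93]
208 [72 77 78 83 84 85 86 87 88 89 89 89 90 89 90 86] [101  96 100  97  96  95  96  97  91  93  99  98  97  96  95  91]
212 [66 71 74 77 80 82 85 82 74 65 55 49 49 51 66 69] [ 95  95  98 100  97  95  97  95  76  61  36  10  10   5   4   4]
[174.86214273 249.73378249]
[354.64216834 309.9356006 ]
[544.91260784 373.65027831]
```

View pics/k4.png

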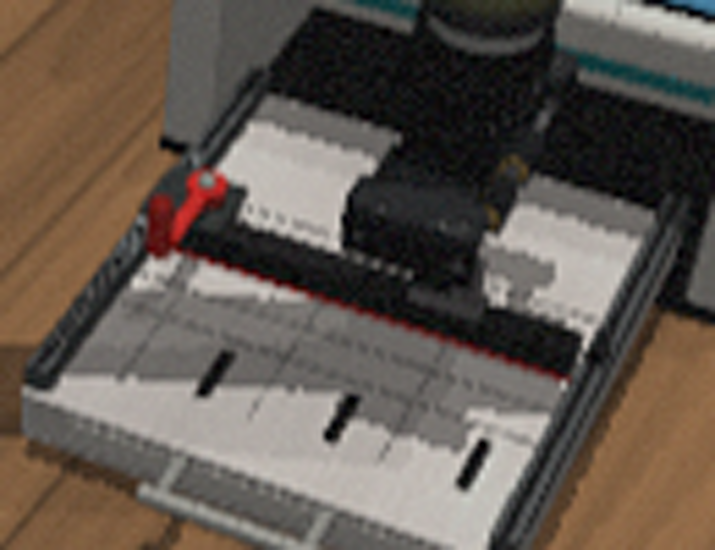

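View pics/k5.png

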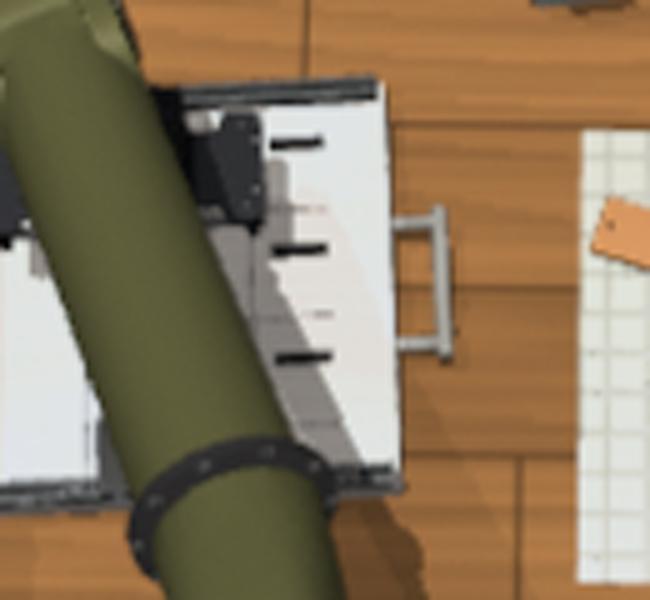

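```bash
cat >> h.py <<'E'
def prof(d,img,b0,b1,a,z=.05,off=(0,0),sc=1):
    bs=np.linspace(b0,b1,40);out=[]
    for ai in a:
        P=np.array([proj(d,H+A*ai+B*b+[0,0,z]) for b in bs])
        P=((P-off)*sc+ (sc-1)/2).astype(np.float32)
        v=cv2.remap(img,P[:,0].reshape(1,-1),P[:,1].reshape(1,-1),cv2.INTER_LINEAR)[0].astype(float)
        out.append(v.mean(0))
    return np.array(out)
E
python3 - <<'E'
from h import *
ds,c=snap("scene")
ref=cv2.imread("pics/g10.png")
a=np.arange(.186,.206,.001)
for b0,b1 in((-.09,-.05),(-.04,0),(.07,.12)):
    p=prof(ds,c,b0,b1,a);r=prof(ds,ref,b0,b1,a,off=(270,90),sc=4.5)
    f=lambda q:q[:,2]-q[:,0]
    print(b0); 
    for x,u,v,w in zip(a,f(p),p.mean(1),f(r)): print(round(x,3),round(u),round(v),round(w))
E
```

```text
-0.09
0.186 11 184 7
0.187 11 183 8
0.188 12 181 8
0.189 14 177 7
0.19 16 170 7
0.191 18 162 7
0.192 21 151 7
0.193 24 139 10
0.194 29 124 16
0.195 34 107 25
0.196 39 89 35
0.197 43 71 48
0.198 45 55 59
0.199 43 42 70
0.2 39 32 77
0.201 31 26 83
0.202 23 22 86
0.203 14 19 88
0.204 8 18 89
0.205 3 18 89
-0.04
0.186 7 118 8
0.187 7 119 9
0.188 8 119 9
0.189 10 118 10
0.19 13 115 13
0.191 16 110 19
0.192 21 105 27
0.193 25 99 37
0.194 30 91 47
0.195 35 82 55
0.196 40 71 60
0.197 44 60 61
0.198 45 50 59
0.199 44 41 54
0.2 39 34 46
0.201 32 28 38
0.202 23 24 29
0.203 15 21 22
0.204 8 19 16
0.205 3 18 12
0.07
0.186 7 119 7
0.187 6 119 8
0.188 7 117 8
0.189 8 115 9
0.19 10 111 12
0.191 14 107 17
0.192 18 101 25
0.193 22 94 34
0.194 27 87 45
0.195 32 78 53
0.196 38 68 59
0.197 42 59 62
0.198 43 50 60
0.199 42 42 55
0.2 38 35 47
0.201 31 30 38
0.202 21 25 29
0.203 13 22 21
0.204 7 20 15
0.205 2 18 11
```

```bash
python3 - <<'E'
from h import *
ds,c=snap("scene")
ref=cv2.imread("pics/g10.png")
a=np.arange(.180,.212,.0005)
def cross(a,v,lv):
    i=np.where((v[:-1]>=lv)&(v[1:]<lv))[0][0];return a[i]+(v[i]-lv)/(v[i]-v[i+1])*.0005
for b0,b1 in((-.09,-.06),(-.06,-.04),(-.04,0),(.07,.09),(.09,.12)):
    p=prof(ds,c,b0,b1,a);r=prof(ds,ref,b0,b1,a,off=(270,90),sc=4.5)
    for k in(0,2):
        v=p[:,k];hi=v[:6].mean();lo=v[-14:].min();print(b0,"BGR"[k],round(hi),round(lo),"edge",round(cross(a,v,(hi+lo)/2),4),end=' ')
    rb=r[:,0];print("ref line centre",round(a[rb.argmin()],4),"B min",rb.min().round(),"hi",rb[:6].mean().round(),"R there",r[rb.argmin(),2].round(), "Rhi",r[:6,2].mean().round())
E
```

```text
-0.09 B 174 17 edge 0.195 -0.09 R 186 17 edge 0.1969 ref line centre 0.201 B min 32.0 hi 54.0 R there 119.0 Rhi 54.0
-0.06 B 138 18 edge 0.1961 -0.06 R 149 19 edge 0.1982 ref line centre 0.18 B min 36.0 hi 59.0 R there 36.0 Rhi 62.0
-0.04 B 111 18 edge 0.1955 -0.04 R 118 18 edge 0.1992 ref line centre 0.18 B min 39.0 hi 61.0 R there 39.0 Rhi 64.0
0.07 B 116 17 edge 0.1948 0.07 R 123 16 edge 0.199 ref line centre 0.18 B min 36.0 hi 56.0 R there 36.0 Rhi 57.0
0.09 B 116 17 edge 0.1949 0.09 R 123 17 edge 0.1989 ref line centre 0.18 B min 39.0 hi 58.0 R there 39.0 Rhi 59.0
```

{"op": "carry_out", "data": {"plan": [{"fingers": 0.3, "dx": 0, "dy": 0, "dz": 0, "rx": 0, "ry": 0, "rz": 0}, {"fingers": 0.3, "dx": 0, "dy": 0, "dz": 0, "rx": 0, "ry": 0, "rz": 0}, {"fingers": 0.3, "dx": 0, "dy": 0, "dz": 0, "rx": 0, "ry": 0, "rz": 0}, {"fingers": 0.3, "dx": 0, "dy": 0, "dz": -0.6, "rx": 0, "ry": 0, "rz": 0}, {"fingers": 0.3, "dx": 0, "dy": 0, "dz": -1, "rx": 0, "ry": 0, "rz": 0}, {"fingers": 0.3, "dx": 0, "dy": 0, "dz": -1, "rx": 0, "ry": 0, "rz": 0}, {"fingers": 0, "dx": 0, "dy": -1, "dz": 0, "rx": 0, "ry": 0, "rz": 0}, {"fingers": 0, "dx": 0, "dy": -1, "dz": 0, "rx": 0, "ry": 0, "rz": 0}, {"fingers": 0, "dx": 0, "dy": -1, "dz": 0, "rx": 0, "ry": 0, "rz": 0}, {"fingers": 0, "dx": 0, "dy": -1, "dz": 0, "rx": 0, "ry": 0, "rz": 0}, {"fingers": 0, "dx": 0, "dy": -1, "dz": 0, "rx": 0, "ry": 0, "rz": 0}, {"fingers": 0, "dx": 0, "dy": -1, "dz": 0, "rx": 0, "ry": 0, "rz": 0}]}}

```text
time_s: 21.68
tool_pos: [0.6126, 0.0734, 0.1452]
tool_rot: [180.0, 0.1, -175.8]
force: [0.4, 0.2, 0.9]
grip_width: 0.0434
```

{"op": "carry_out", "data": {"plan": [{"fingers": 0, "dx": -1, "dy": -1, "dz": -1, "rx": 0, "ry": 0, "rz": 0}, {"fingers": 0, "dx": -1, "dy": -1, "dz": 0, "rx": 0, "ry": 0, "rz": 0}, {"fingers": 0, "dx": -1, "dy": -1, "dz": 0, "rx": 0, "ry": 0, "rz": 0}, {"fingers": 0, "dx": 0, "dy": -1, "dz": 0, "rx": 0, "ry": 0, "rz": 0}, {"fingers": 0, "dx": 0, "dy": -1, "dz": 0, "rx": 0, "ry": 0, "rz": 0}, {"fingers": 0, "dx": 0, "dy": 0, "dz": 0, "rx": 0, "ry": 0, "rz": 0}]}}

```text
time_s: 22.42
tool_pos: [0.7129, -0.0732, 0.1749]
tool_rot: [-179.9, 0.0, -176.1]
force: [-0.8, 0.3, -0.6]
grip_width: 0.0433
```

```bash
cat >> h.py <<'E'
def cross(a,v,lv):
    i=np.where((v[:-1]>=lv)&(v[1:]<lv))[0][0];return a[i]+(v[i]-lv)/(v[i]-v[i+1])*(a[1]-a[0])
E
python3 - <<'E'
from h import *
obs()
a=np.arange(.180,.212,.0005)
for cam in("scene","top"):
  d,c=snap(cam,"m_%s.png"%cam,(290,110,430,220) if cam=="scene" else (170,120,300,240),5)
  for b0,b1 in((-.08,-.05),(-.04,-.01),(0,.03),(.07,.09),(.09,.12)):
    p=prof(d,c,b0,b1,a)
    print(cam,b0,end=' ')
    for k in(0,2):
        v=p[:,k];hi=v[:6].mean();lo=v[-20:].min();print("BGR"[k],round(hi),round(lo),"edge",round(cross(a,v,(hi+lo)/2),4),end=' ')
    print()
  print(np.round(p[:,[0,2]]).astype(int)[::4].tolist())
E
```

```text
22.43 [ 0.7129 -0.0732  0.1749] [-1.7986e+02  4.0000e-02 -1.7611e+02] F [-0.8  0.3 -0.6] w 0.0433
scene -0.08 B 186 16 edge 0.1949 R 199 19 edge 0.1967 
scene -0.04 B 181 18 edge 0.195 R 193 17 edge 0.1969 
scene 0 B 22 16 edge 0.1962 R 21 16 edge 0.186 
scene 0.07 B 19 16 edge 0.1836 R 15 16 edge 0.1803 
scene 0.09 B 25 23 edge 0.2037 R 24 22 edge 0.206 
[[23, 22], [26, 24], [29, 26], [30, 27], [30, 28], [31, 30], [31, 31], [31, 30], [31, 29], [31, 29], [27, 27], [25, 25], [24, 23], [24, 23], [23, 23], [24, 22]]
top -0.08 B 228 47 edge 0.1939 R 224 49 edge 0.1945 
top -0.04 B 225 45 edge 0.1932 R 221 47 edge 0.1943 
top 0 B 227 46 edge 0.1933 R 224 47 edge 0.195 
top 0.07 B 226 49 edge 0.1941 R 224 50 edge 0.1949 
top 0.09 B 225 40 edge 0.1938 R 224 41 edge 0.1945 
[[225, 224], [225, 224], [225, 224], [225, 224], [222, 224], [218, 224], [178, 190], [127, 145], [75, 93], [31, 47], [36, 43], [40, 41], [42, 43], [43, 44], [42, 43], [42, 43]]
```

View pics/m_scene.png

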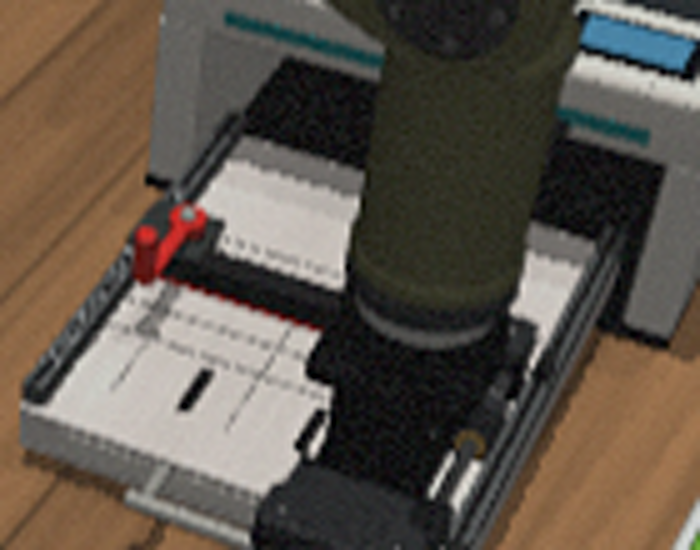

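View pics/m_top.png

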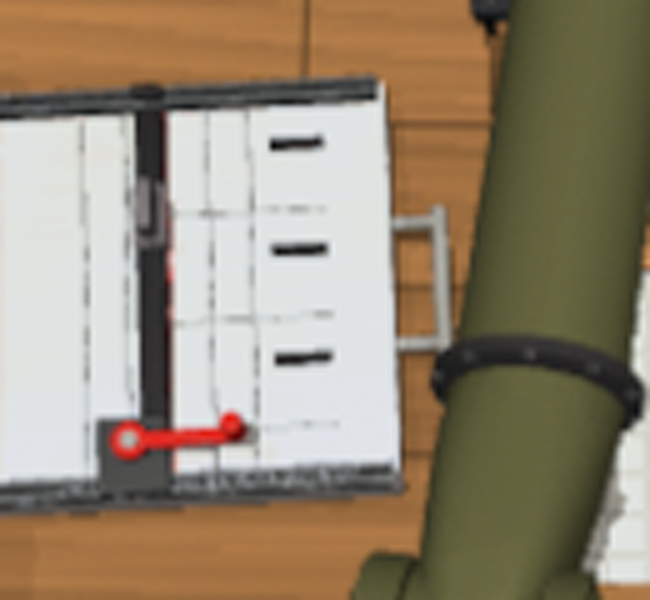

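```bash
python3 - <<'E'
from h import *
go(.420,.187,.16,-176.2)
d,c=snap("top")
for n,p,z in(("knob",(170+233/5-.4,120+425/5-.4),.128),("axis",(170+129/5-.4,120+440/5-.4),.095)):
    w=ray(d,p,z);print(n,np.round(w,4),bf(w))
E
```

```text
22.52 [ 0.7131 -0.0679  0.1746] [ 1.7994e+02  6.0000e-02 -1.7580e+02] F [0.6 0.7 0.8] w 0.0438
units d [9.12 9.19 0.49] r [0.01 0.01 0.04]
knob [0.4441 0.185  0.128 ] (np.float64(0.1423), np.float64(-0.1178))
axis [0.4399 0.2607 0.095 ] (np.float64(0.2181), np.float64(-0.1171))
```

{"op": "carry_out", "data": {"plan": [{"fingers": 1, "dx": 0.83, "dy": 0.84, "dz": 0, "rx": 0, "ry": 0, "rz": 0}, {"fingers": 1, "dx": 0.83, "dy": 0.84, "dz": 0, "rx": 0, "ry": 0, "rz": 0}, {"fingers": 1, "dx": 0.83, "dy": 0.84, "dz": 0, "rx": 0, "ry": 0, "rz": 0}, {"fingers": 1, "dx": 0.83, "dy": 0.84, "dz": 0, "rx": 0, "ry": 0, "rz": 0}, {"fingers": 1, "dx": 0.83, "dy": 0.84, "dz": 0, "rx": 0, "ry": 0, "rz": 0}, {"fingers": 1, "dx": 0.83, "dy": 0.84, "dz": 0, "rx": 0, "ry": 0, "rz": 0}, {"fingers": 1, "dx": 0.83, "dy": 0.84, "dz": 0, "rx": 0, "ry": 0, "rz": 0}, {"fingers": 1, "dx": 0.83, "dy": 0.84, "dz": 0, "rx": 0, "ry": 0, "rz": 0}, {"fingers": 1, "dx": 0.83, "dy": 0.84, "dz": 0, "rx": 0, "ry": 0, "rz": 0}, {"fingers": 1, "dx": 0.83, "dy": 0.84, "dz": 0, "rx": 0, "ry": 0, "rz": 0}, {"fingers": 1, "dx": 0.83, "dy": 0.84, "dz": 0, "rx": 0, "ry": 0, "rz": 0}, {"fingers": 1, "dx": 0, "dy": 0, "dz": 0, "rx": 0, "ry": 0, "rz": 0}]}}

```text
time_s: 24.08
tool_pos: [0.417, 0.1913, 0.1743]
tool_rot: [179.9, 0.0, -175.3]
force: [0.8, -0.3, 0.4]
grip_width: 0.0001
```

```bash
python3 - <<'E'
from h import *
go(.420,.187,.081,-176.2)
E
```

```text
24.07 [0.417  0.1913 0.1743] [ 1.7994e+02  4.0000e-02 -1.7534e+02] F [ 0.8 -0.3  0.4] w 0.0001
units d [-0.09 -0.15  3.11] r [0.01 0.   0.09]
```

{"op": "carry_out", "data": {"plan": [{"fingers": 1, "dx": 0, "dy": -0.2, "dz": 0.8, "rx": 0, "ry": 0, "rz": 0.08}, {"fingers": 1, "dx": 0, "dy": 0, "dz": 0.8, "rx": 0, "ry": 0, "rz": 0}, {"fingers": 1, "dx": 0, "dy": 0, "dz": 0.8, "rx": 0, "ry": 0, "rz": 0}, {"fingers": 1, "dx": 0, "dy": 0, "dz": 0.6, "rx": 0, "ry": 0, "rz": 0}, {"fingers": 1, "dx": 0, "dy": 0, "dz": 0, "rx": 0, "ry": 0, "rz": 0}, {"fingers": 1, "dx": 0, "dy": 0, "dz": 0, "rx": 0, "ry": 0, "rz": 0}]}}

```text
time_s: 24.82
tool_pos: [0.4206, 0.1822, 0.0845]
tool_rot: [180.0, 0.1, -176.6]
force: [0.0, 0.0, -0.4]
grip_width: 0.0002
```

```bash
python3 - <<'E'
from h import *
obs()
snap("scene","p1.png",(270,100,400,200),5.5)
E
```

```text
24.82 [0.4206 0.1822 0.0845] [ 1.7997e+02  8.0000e-02 -1.7657e+02] F [ 0.   0.  -0.4] w 0.0002
```

View pics/p1.png

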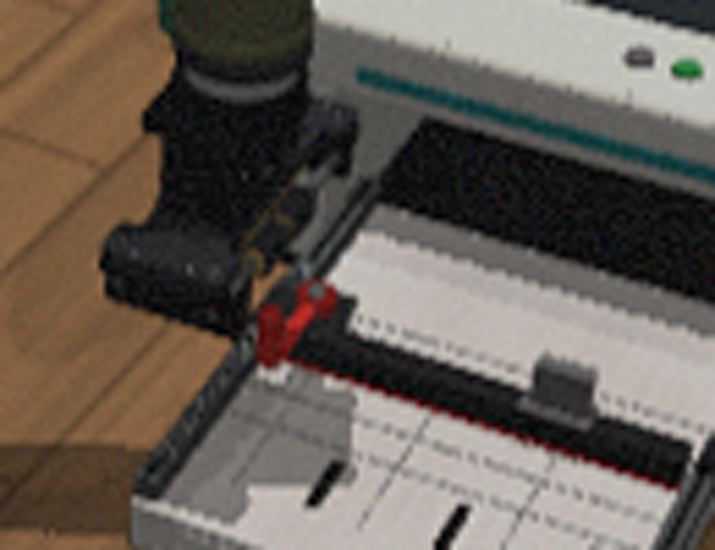

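{"op": "carry_out", "data": {"plan": [{"fingers": 1, "dx": -0.2, "dy": 0.08, "dz": 0, "rx": 0, "ry": 0, "rz": 0}, {"fingers": 1, "dx": -0.33, "dy": 0.02, "dz": 0, "rx": 0, "ry": 0, "rz": 0}, {"fingers": 1, "dx": -0.33, "dy": 0.07, "dz": 0, "rx": 0, "ry": 0, "rz": 0}, {"fingers": 1, "dx": -0.33, "dy": 0.12, "dz": 0, "rx": 0, "ry": 0, "rz": 0}, {"fingers": 1, "dx": -0.33, "dy": 0.18, "dz": 0, "rx": 0, "ry": 0, "rz": 0}, {"fingers": 1, "dx": -0.33, "dy": 0.25, "dz": 0, "rx": 0, "ry": 0, "rz": 0}, {"fingers": 1, "dx": -0.2, "dy": 0.22, "dz": 0, "rx": 0, "ry": 0, "rz": 0}, {"fingers": 1, "dx": 0, "dy": 0, "dz": 0, "rx": 0, "ry": 0, "rz": 0}]}}

```text
time_s: 25.88
tool_pos: [0.48, 0.2151, 0.0836]
tool_rot: [179.9, 0.0, -176.5]
force: [-0.6, -0.1, -0.2]
grip_width: 0.0004
```

```bash
python3 - <<'E'
from h import *
obs()
snap("scene","p2.png",(270,100,400,200),5.5)
E
```

```text
25.88 [0.48   0.2151 0.0836] [ 1.7992e+02  4.0000e-02 -1.7652e+02] F [-0.6 -0.1 -0.2] w 0.0004
```

View pics/p2.png

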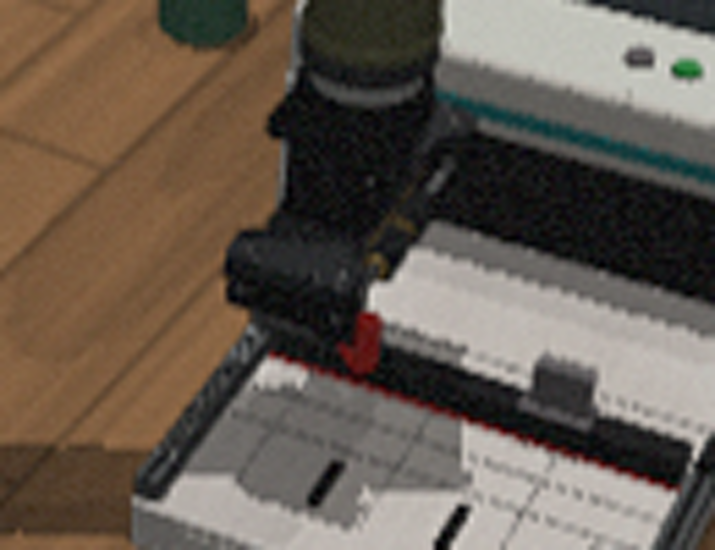

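{"op": "carry_out", "data": {"plan": [{"fingers": 1, "dx": 0.3, "dy": 0, "dz": 0, "rx": 0, "ry": 0, "rz": 0}, {"fingers": 1, "dx": 0, "dy": -0.6, "dz": 0, "rx": 0, "ry": 0, "rz": 0}, {"fingers": 1, "dx": 0, "dy": -0.6, "dz": 0, "rx": 0, "ry": 0, "rz": 0}, {"fingers": 1, "dx": -0.45, "dy": 0, "dz": 0, "rx": 0, "ry": 0, "rz": 0}, {"fingers": 1, "dx": -0.42, "dy": 0, "dz": 0, "rx": 0, "ry": 0, "rz": 0}, {"fingers": 1, "dx": 0, "dy": 0, "dz": 0, "rx": 0, "ry": 0, "rz": 0}, {"fingers": 1, "dx": 0, "dy": 0.23, "dz": 0, "rx": 0, "ry": 0, "rz": 0}, {"fingers": 1, "dx": -0.28, "dy": 0.35, "dz": 0, "rx": 0, "ry": 0, "rz": 0}, {"fingers": 1, "dx": -0.19, "dy": 0.35, "dz": 0, "rx": 0, "ry": 0, "rz": 0}, {"fingers": 1, "dx": -0.13, "dy": 0.35, "dz": 0, "rx": 0, "ry": 0, "rz": 0}, {"fingers": 1, "dx": -0.07, "dy": 0.3, "dz": 0, "rx": 0, "ry": 0, "rz": 0}, {"fingers": 1, "dx": 0, "dy": 0, "dz": 0, "rx": 0, "ry": 0, "rz": 0}]}}

```text
time_s: 27.42
tool_pos: [0.5189, 0.2264, 0.0842]
tool_rot: [-179.9, 0.2, -176.6]
force: [3.2, -3.5, 1.9]
grip_width: 0.0005
```

```bash
python3 - <<'E'
from h import *
s=obs();q=s["tool_pos"]-np.array([.4399,.2607,0]);print(q@A,q@B)
snap("scene","p3.png",(270,100,400,200),5.5)
E
```

```text
27.43 [0.5189 0.2264 0.0842] [-179.91    0.23 -176.63] F [ 3.2 -3.5  1.9] w 0.0005
-0.039395491509091864 0.07655115712131919
```

View pics/p3.png

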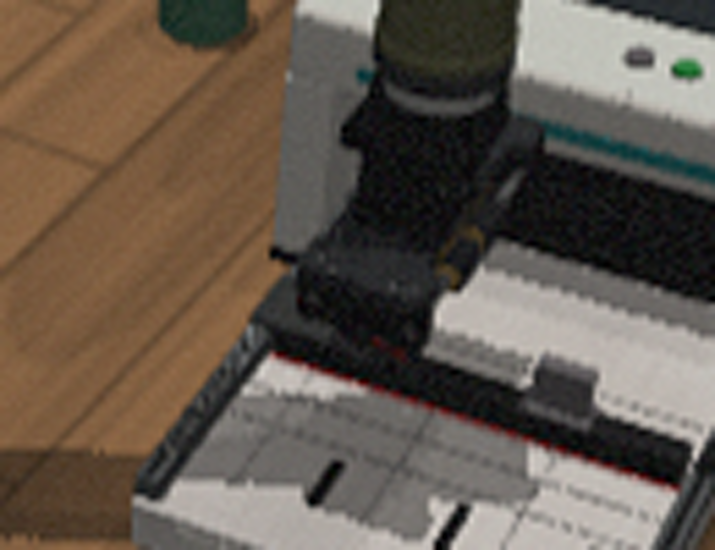

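{"op": "carry_out", "data": {"plan": [{"fingers": 1, "dx": 0, "dy": 0.2, "dz": 0, "rx": 0, "ry": 0, "rz": 0}, {"fingers": 1, "dx": 0, "dy": 0.2, "dz": 0, "rx": 0, "ry": 0, "rz": 0}, {"fingers": 1, "dx": 0, "dy": 0, "dz": 0, "rx": 0, "ry": 0, "rz": 0}]}}

```text
time_s: 27.85
tool_pos: [0.5172, 0.2389, 0.0842]
tool_rot: [-180.0, 0.2, -176.6]
force: [2.3, -3.1, 1.7]
grip_width: 0.0008
```

{"op": "carry_out", "data": {"plan": [{"fingers": 1, "dx": 0, "dy": 0.2, "dz": 0, "rx": 0, "ry": 0, "rz": 0}, {"fingers": 1, "dx": 0, "dy": 0, "dz": 0, "rx": 0, "ry": 0, "rz": 0}, {"fingers": 1, "dx": 0, "dy": 0, "dz": 0, "rx": 0, "ry": 0, "rz": 0}]}}

```text
time_s: 28.22
tool_pos: [0.5153, 0.2454, 0.0838]
tool_rot: [180.0, 0.0, -176.6]
force: [2.0, -3.4, 1.9]
grip_width: 0.0006
```

{"op": "carry_out", "data": {"plan": [{"fingers": 1, "dx": 0, "dy": 0.12, "dz": 0, "rx": 0, "ry": 0, "rz": 0}, {"fingers": 1, "dx": 0, "dy": 0, "dz": 0, "rx": 0, "ry": 0, "rz": 0}, {"fingers": 1, "dx": 0, "dy": 0, "dz": 0, "rx": 0, "ry": 0, "rz": 0}]}}

```text
time_s: 28.6
tool_pos: [0.5152, 0.2486, 0.0837]
tool_rot: [-180.0, 0.0, -176.6]
force: [3.4, -3.6, 1.7]
grip_width: 0.0004
```

```bash
python3 - <<'E'
from h import *
s=obs();q=s["tool_pos"]-np.array([.4399,.2607,0]);print(q@A,q@B)
snap("scene","p4.png",(270,100,400,200),5.5)
E
```

```text
28.6 [0.5152 0.2486 0.0837] [-1.7999e+02  5.0000e-02 -1.7660e+02] F [ 3.4 -3.6  1.7] w 0.0004
-0.0169866794636785 0.07434759611378006
```

View pics/p4.png

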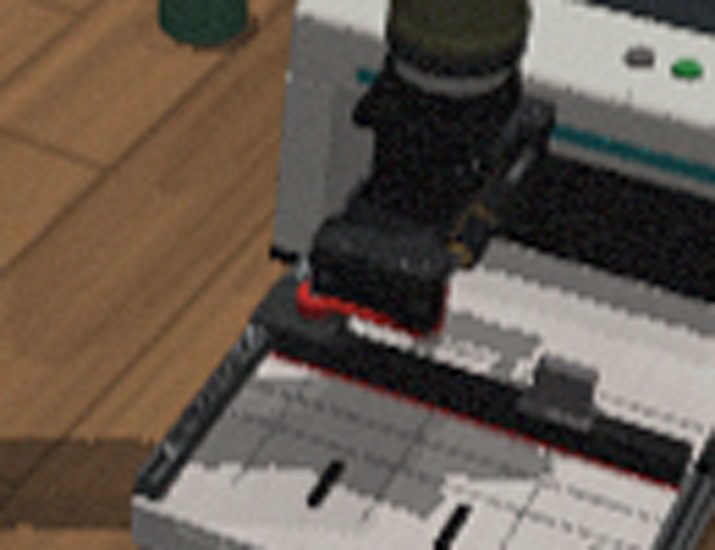

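{"op": "carry_out", "data": {"plan": [{"fingers": 1, "dx": 0, "dy": 0.1, "dz": 0, "rx": 0, "ry": 0, "rz": 0}, {"fingers": 1, "dx": 0, "dy": 0.1, "dz": 0, "rx": 0, "ry": 0, "rz": 0}, {"fingers": 1, "dx": 0, "dy": 0, "dz": 0, "rx": 0, "ry": 0, "rz": 0}, {"fingers": 1, "dx": 0, "dy": 0, "dz": 0, "rx": 0, "ry": 0, "rz": 0}]}}

```text
time_s: 29.15
tool_pos: [0.515, 0.2523, 0.0837]
tool_rot: [-179.8, 0.0, -176.7]
force: [2.5, -7.2, 4.1]
grip_width: 0.0005
```

{"op": "carry_out", "data": {"plan": [{"fingers": 1, "dx": 0, "dy": 0.1, "dz": 0, "rx": 0, "ry": 0, "rz": 0}, {"fingers": 1, "dx": 0, "dy": 0, "dz": 0, "rx": 0, "ry": 0, "rz": 0}, {"fingers": 1, "dx": 0, "dy": 0, "dz": 0, "rx": 0, "ry": 0, "rz": 0}]}}

```text
time_s: 29.52
tool_pos: [0.5148, 0.2551, 0.0836]
tool_rot: [-179.8, -0.0, -176.7]
force: [3.0, -7.7, 3.4]
grip_width: 0.0007
```

{"op": "carry_out", "data": {"plan": [{"fingers": 1, "dx": 0, "dy": 0.1, "dz": 0, "rx": 0, "ry": 0, "rz": 0}, {"fingers": 1, "dx": 0, "dy": 0, "dz": 0, "rx": 0, "ry": 0, "rz": 0}, {"fingers": 1, "dx": 0, "dy": 0, "dz": 0, "rx": 0, "ry": 0, "rz": 0}]}}

```text
time_s: 29.9
tool_pos: [0.5146, 0.2581, 0.0836]
tool_rot: [-179.8, -0.0, -176.7]
force: [3.4, -7.3, 3.2]
grip_width: -0.0001
```

```bash
python3 - <<'E'
from h import *
obs()
snap("scene","p5.png",(270,100,400,200),5.5)
E
```

```text
29.9 [0.5146 0.2581 0.0836] [-1.7982e+02 -1.0000e-02 -1.7669e+02] F [ 3.4 -7.3  3.2] w -0.0001
```

View pics/p5.png

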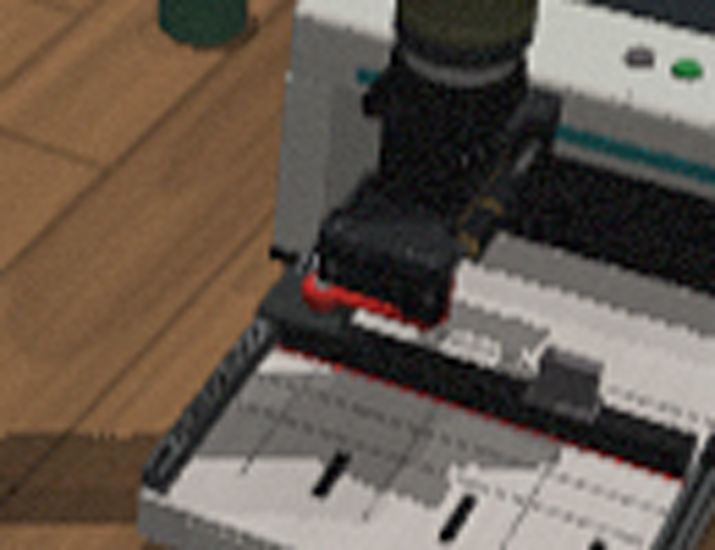

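{"op": "carry_out", "data": {"plan": [{"fingers": 1, "dx": 0, "dy": -0.5, "dz": 0, "rx": 0, "ry": 0, "rz": 0}, {"fingers": 1, "dx": 0, "dy": -0.5, "dz": 0, "rx": 0, "ry": 0, "rz": 0}, {"fingers": 1, "dx": 0, "dy": 0, "dz": -1, "rx": 0, "ry": 0, "rz": 0}, {"fingers": 1, "dx": 0, "dy": 0, "dz": -1, "rx": 0, "ry": 0, "rz": 0}, {"fingers": 0.31, "dx": -0.3, "dy": -1, "dz": 0, "rx": 0, "ry": 0, "rz": 0}, {"fingers": 0.31, "dx": -0.3, "dy": -1, "dz": 0, "rx": 0, "ry": 0, "rz": 0}, {"fingers": 0.31, "dx": -0.3, "dy": -1, "dz": 0, "rx": 0, "ry": 0, "rz": 0}, {"fingers": 0.31, "dx": -0.3, "dy": -1, "dz": 0, "rx": 0, "ry": 0, "rz": 0}, {"fingers": 0.31, "dx": -0.3, "dy": -1, "dz": 0, "rx": 0, "ry": 0, "rz": 0}, {"fingers": 0.31, "dx": 0, "dy": -0.4, "dz": 0, "rx": 0, "ry": 0, "rz": 0}, {"fingers": 0.31, "dx": 0, "dy": 0, "dz": 0, "rx": 0, "ry": 0, "rz": 0}]}}

```text
time_s: 31.32
tool_pos: [0.5697, 0.0715, 0.1433]
tool_rot: [180.0, -0.0, -176.7]
force: [-0.6, 0.7, -0.0]
grip_width: 0.0299
```

```bash
python3 - <<'E'
from h import *
go(.5704,.060,.0088,-176.2)
snap("scene","p6.png",(270,100,430,220),4.5)
d,c=snap("top","p7.png",(170,120,300,240),5)
E
```

```text
31.32 [0.5697 0.0715 0.1433] [ 1.7996e+02 -5.0000e-02 -1.7666e+02] F [-0.6  0.7 -0. ] w 0.0299
units d [-0.   -0.39  4.48] r [ 0.   -0.   -0.05]
```

View pics/p6.png

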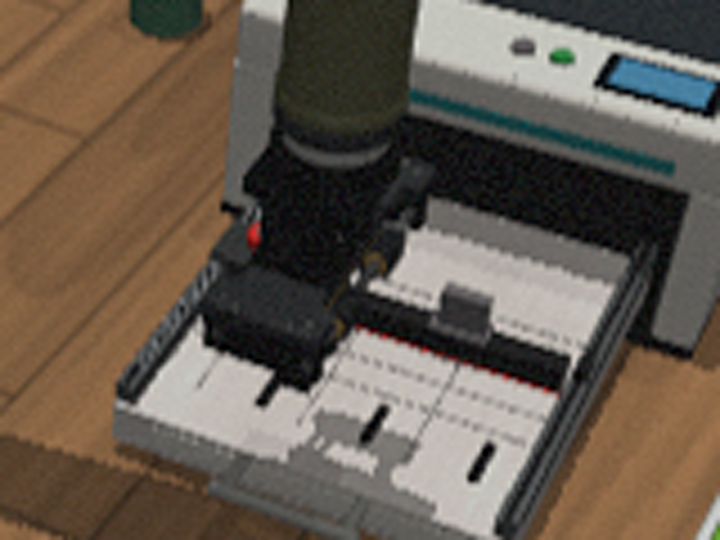

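View pics/p7.png

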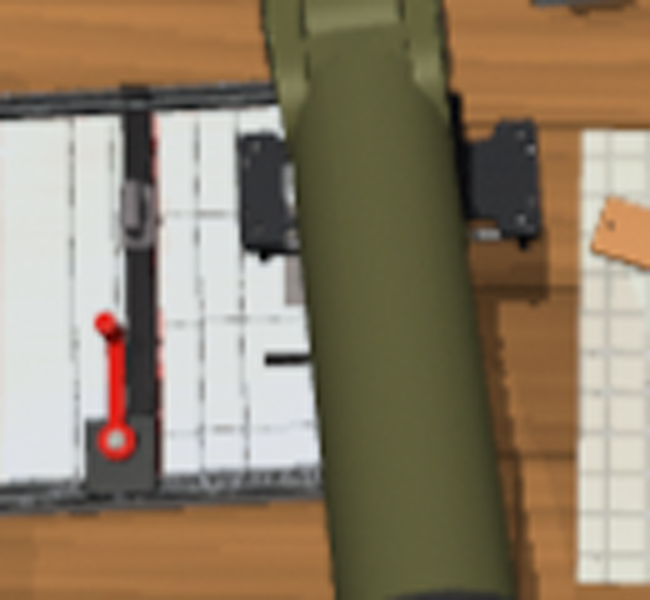

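{"op": "carry_out", "data": {"plan": [{"fingers": 0.31, "dx": 0, "dy": -0.45, "dz": 0.8, "rx": 0, "ry": 0, "rz": -0.05}, {"fingers": 0.31, "dx": 0, "dy": 0, "dz": 0.8, "rx": 0, "ry": 0, "rz": 0}, {"fingers": 0.31, "dx": 0, "dy": 0, "dz": 0.8, "rx": 0, "ry": 0, "rz": 0}, {"fingers": 0.31, "dx": 0, "dy": 0, "dz": 0, "rx": 0, "ry": 0, "rz": 0}]}}

```text
time_s: 31.92
tool_pos: [0.5691, 0.0599, 0.0697]
tool_rot: [180.0, -0.2, -175.9]
force: [-1.0, 0.0, 0.0]
grip_width: 0.0301
```

```bash
python3 - <<'E'
from h import *
go(.5704,.058,.0088,-176.2)
ds,c=snap("scene","p8.png",(290,150,420,250),5.5)
EOF=0
for y in(.0506,.058): print((proj(ds,[.5706,y,.045])-[290,150])*5.5)
E
```

```text
31.93 [0.5691 0.0599 0.0697] [ 179.97   -0.25 -175.95] F [-1.  0.  0.] w 0.0301
units d [-0.05 -0.07  2.03] r [ 0.   -0.02  0.03]
[224.57554109 355.07482577]
[230.65796658 346.96718552]
```

View pics/p8.png

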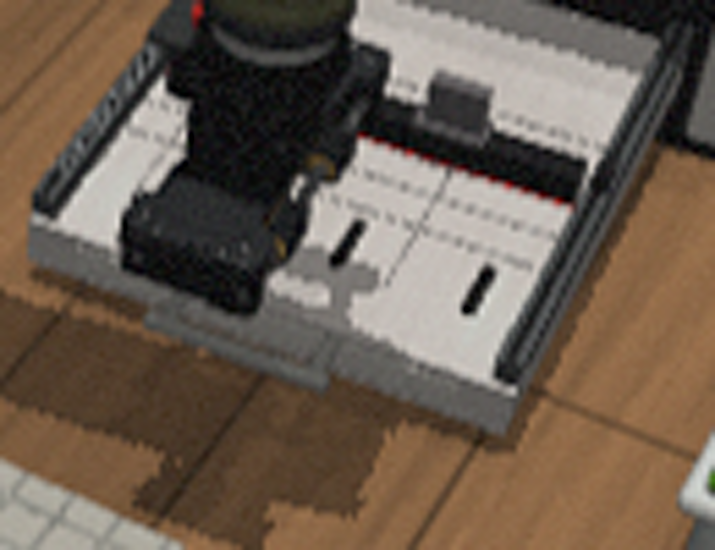

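{"op": "carry_out", "data": {"plan": [{"fingers": 0.31, "dx": 0, "dy": -0.05, "dz": 0.6, "rx": 0, "ry": 0, "rz": 0}, {"fingers": 0.31, "dx": 0, "dy": 0, "dz": 0.6, "rx": 0, "ry": 0, "rz": 0}, {"fingers": 0.31, "dx": 0, "dy": 0, "dz": 0.6, "rx": 0, "ry": 0, "rz": 0}, {"fingers": 0.31, "dx": 0, "dy": 0, "dz": 0.2, "rx": 0, "ry": 0, "rz": 0}, {"fingers": 1, "dx": 0, "dy": 0, "dz": 0, "rx": 0, "ry": 0, "rz": 0}, {"fingers": 1, "dx": 0, "dy": 0, "dz": 0, "rx": 0, "ry": 0, "rz": 0}, {"fingers": 1, "dx": 0, "dy": 0, "dz": 0, "rx": 0, "ry": 0, "rz": 0}], "force": 40}}

```text
time_s: 32.85
tool_pos: [0.5718, 0.0591, 0.0122]
tool_rot: [179.8, 0.1, -176.0]
force: [0.2, 5.0, -1.2]
grip_width: 0.011
```

{"op": "carry_out", "data": {"plan": [{"fingers": 1, "dx": 0, "dy": -0.2, "dz": 0, "rx": 0, "ry": 0, "rz": 0}, {"fingers": 1, "dx": 0, "dy": -0.2, "dz": 0, "rx": 0, "ry": 0, "rz": 0}, {"fingers": 1, "dx": 0, "dy": 0, "dz": 0, "rx": 0, "ry": 0, "rz": 0}]}}

```text
time_s: 33.22
tool_pos: [0.5724, 0.0505, 0.0122]
tool_rot: [179.6, 0.1, -175.9]
force: [0.1, 8.5, -1.2]
grip_width: 0.011
```

{"op": "carry_out", "data": {"plan": [{"fingers": 1, "dx": 0, "dy": -0.25, "dz": 0, "rx": 0, "ry": 0, "rz": 0}, {"fingers": 1, "dx": 0, "dy": 0, "dz": 0, "rx": 0, "ry": 0, "rz": 0}, {"fingers": 1, "dx": 0, "dy": 0, "dz": 0, "rx": 0, "ry": 0, "rz": 0}]}}

```text
time_s: 33.6
tool_pos: [0.5723, 0.0506, 0.0122]
tool_rot: [179.2, 0.1, -175.7]
force: [-0.8, 22.0, -1.9]
grip_width: 0.011
```

{"op": "carry_out", "data": {"plan": [{"fingers": 1, "dx": 0, "dy": 0.25, "dz": 0, "rx": 0, "ry": 0, "rz": 0}, {"fingers": 0.31, "dx": 0, "dy": 0, "dz": 0, "rx": 0, "ry": 0, "rz": 0}, {"fingers": 0.31, "dx": 0, "dy": 0, "dz": 0, "rx": 0, "ry": 0, "rz": 0}, {"fingers": 0.31, "dx": 0, "dy": 0, "dz": 0, "rx": 0, "ry": 0, "rz": 0}, {"fingers": 0.31, "dx": 0, "dy": 0, "dz": -0.5, "rx": 0, "ry": 0, "rz": 0}, {"fingers": 0.31, "dx": 0, "dy": 0, "dz": -1, "rx": 0, "ry": 0, "rz": 0}, {"fingers": 0.31, "dx": 0, "dy": 0, "dz": -1, "rx": 0, "ry": 0, "rz": 0}, {"fingers": -1, "dx": 0, "dy": 0, "dz": -1, "rx": 0, "ry": 0, "rz": 0}, {"fingers": -1, "dx": 0, "dy": 0, "dz": -1, "rx": 0, "ry": 0, "rz": 1}, {"fingers": -1, "dx": 0, "dy": 0, "dz": -1, "rx": 0, "ry": 0, "rz": 1}, {"fingers": -1, "dx": 0, "dy": 0, "dz": 0, "rx": 0, "ry": 0, "rz": 1}, {"fingers": -1, "dx": 0, "dy": 0, "dz": 0, "rx": 0, "ry": 0, "rz": 1}]}}

```text
time_s: 35.1
tool_pos: [0.5726, 0.0441, 0.1785]
tool_rot: [179.9, 0.1, 143.5]
force: [-0.5, 0.2, 0.1]
grip_width: 0.0719
```

```bash
cat > blanks.py <<'E'
from h import *
def blanks(show=None):
    d,c=snap("top");hs=cv2.cvtColor(c,cv2.COLOR_BGR2HSV)
    out=[]
    # mat region plus: wooden plate colours bright
    for nm,lo,hi in(("midbrown",(9,100,170),(17,170,255)),("pale",(25,50,190),(33,110,255)),("light",(18,85,190),(24,140,255))):
        m=cv2.inRange(hs,lo,hi);m[:135]=0;m[245:]=0;m[:,:150]=0;m[:,420:]=0
        m=cv2.morphologyEx(m,cv2.MORPH_CLOSE,np.ones((3,3)))
        cs,_=cv2.findContours(m,cv2.RETR_EXTERNAL,cv2.CHAIN_APPROX_NONE)
        for q in cs:
            if cv2.contourArea(q)<150:continue
            W=np.array([ray(d,p,.012)[:2] for p in q[:,0].astype(float)])
            (cx,cy),(w,h),an=cv2.minAreaRect((W*1000).astype(np.float32))
            if w<h: w,h,an=h,w,an+90
            an=(an+90)%180-90
            M=cv2.moments(q);px=(M['m10']/M['m00'],M['m01']/M['m00'])
            print(nm,"px",np.round(px,1),"xy",round(cx/1000,4),round(cy/1000,4),"size",round(w),round(h),"length dir",round(an,1))
    return d,c
E
python3 - <<'E'
from blanks import *
obs()
d,c=blanks()
cv2.imwrite("pics/q1.png",cv2.resize(c[120:260,160:420],None,fx=3,fy=3,interpolation=cv2.INTER_CUBIC))
for n,p in(("s3",(297,143)),("s2",(300,249)),("s1",(302.5,357))):
    w=ray(d,(170+p[0]/5-.4,120+p[1]/5-.4),.056);print(n,w,bf(w))
E
```

```text
35.1 [0.5726 0.0441 0.1785] [1.7991e+02 1.1000e-01 1.4353e+02] F [-0.5  0.2  0.1] w 0.0719
midbrown px [304.3 168.9] xy 0.6086 -0.1087 size 139 51 length dir 79.3
pale px [372.6 163.7] xy 0.6293 -0.3685 size 117 41 length dir -79.6
light px [377.1 213.1] xy 0.4445 -0.3797 size 116 40 length dir 70.1
s3 [0.66843288 0.15647361 0.056     ] (np.float64(0.0993), np.float64(0.1042))
s2 [0.58901191 0.15173979 0.056     ] (np.float64(0.0997), np.float64(0.0247))
s1 [0.50953886 0.14739781 0.056     ] (np.float64(0.1006), np.float64(-0.0549))
```

View pics/q1.png

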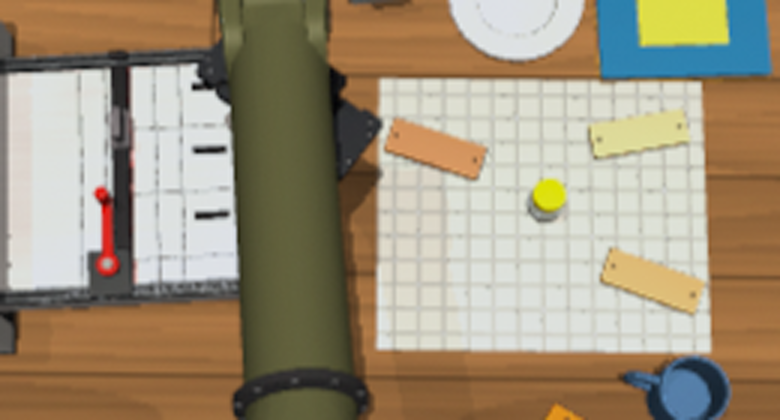

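```bash
sed -i 's/(9,100,170),(17,170,255)/(9,100,195),(17,170,255)/' blanks.py; python3 - <<'E'
from blanks import *
d,c=blanks()
u=ray(d,(160+393/3-.3,120+125/3-.3),.012);v=ray(d,(160+479/3-.3,120+172/3-.3),.012)
print((u+v)/2,np.degrees(np.arctan2(*(u-v)[1::-1])),np.linalg.norm(u-v))
E
```

```text
midbrown px [304.7 168.9] xy 0.6068 -0.1189 size 116 39 length dir 71.5
pale px [372.6 163.7] xy 0.6293 -0.3685 size 117 41 length dir -79.6
light px [377.1 213.1] xy 0.4445 -0.3797 size 116 40 length dir 70.1
[ 0.60574451 -0.1198961   0.012     ] 60.91645673007115 0.12041535485042755
```

{"op": "carry_out", "data": {"plan": [{"fingers": -0.5, "dx": 0, "dy": 0, "dz": 0, "rx": 0, "ry": 0, "rz": 1}, {"fingers": -0.5, "dx": 0, "dy": 0, "dz": 0, "rx": 0, "ry": 0, "rz": 1}, {"fingers": -0.5, "dx": 0, "dy": 0, "dz": 0, "rx": 0, "ry": 0, "rz": 1}, {"fingers": -0.5, "dx": 0, "dy": 0, "dz": 0, "rx": 0, "ry": 0, "rz": 1}, {"fingers": -0.5, "dx": 0, "dy": 0, "dz": 0, "rx": 0, "ry": 0, "rz": 1}, {"fingers": -0.5, "dx": 0, "dy": 0, "dz": 0, "rx": 0, "ry": 0, "rz": 1}, {"fingers": -0.5, "dx": 0, "dy": 0, "dz": 0, "rx": 0, "ry": 0, "rz": 1}, {"fingers": -0.5, "dx": 0, "dy": 0, "dz": 0, "rx": 0, "ry": 0, "rz": 0.25}, {"fingers": -0.5, "dx": 0, "dy": 0, "dz": 0, "rx": 0, "ry": 0, "rz": 0}], "force": 20}}

```text
time_s: 36.33
tool_pos: [0.5722, 0.0444, 0.1771]
tool_rot: [180.0, -0.0, 71.6]
force: [0.2, 0.0, 0.3]
grip_width: 0.0655
```

```bash
python3 - <<'E'
from h import *
go(.606,-.119,.06,71)
E
```

```text
36.33 [0.5722 0.0444 0.1771] [ 1.7997e+02 -1.0000e-02  7.1580e+01] F [0.2 0.  0.3] w 0.0655
units d [-4.81  2.79  3.9 ] r [ 0.   -0.    0.06]
```

{"op": "carry_out", "data": {"plan": [{"fingers": -0.4, "dx": -0.96, "dy": 0.56, "dz": 0, "rx": 0, "ry": 0, "rz": 0.06}, {"fingers": -0.4, "dx": -0.96, "dy": 0.56, "dz": 0, "rx": 0, "ry": 0, "rz": 0}, {"fingers": -0.4, "dx": -0.96, "dy": 0.56, "dz": 0, "rx": 0, "ry": 0, "rz": 0}, {"fingers": -0.4, "dx": -0.96, "dy": 0.56, "dz": 0.4, "rx": 0, "ry": 0, "rz": 0}, {"fingers": -0.4, "dx": -0.96, "dy": 0.56, "dz": 0.8, "rx": 0, "ry": 0, "rz": 0}, {"fingers": -0.4, "dx": 0, "dy": 0, "dz": 0.9, "rx": 0, "ry": 0, "rz": 0}, {"fingers": -0.4, "dx": 0, "dy": 0, "dz": 0.9, "rx": 0, "ry": 0, "rz": 0}, {"fingers": -0.4, "dx": 0, "dy": 0, "dz": 0.9, "rx": 0, "ry": 0, "rz": 0}, {"fingers": -0.4, "dx": 0, "dy": 0, "dz": 0, "rx": 0, "ry": 0, "rz": 0}]}}

```text
time_s: 37.45
tool_pos: [0.6025, -0.1186, 0.0576]
tool_rot: [-179.7, 0.1, 70.9]
force: [-0.4, 0.7, 0.0]
grip_width: 0.0608
```

```bash
python3 - <<'E'
from h import *
go(.606,-.119,-.015,71)
snap("scene","r1.png",(240,180,380,310),5)
E
```

```text
37.45 [ 0.6025 -0.1186  0.0576] [-1.7974e+02  6.0000e-02  7.0930e+01] F [-0.4  0.7  0. ] w 0.0608
units d [0.03 0.13 2.42] r [-0.03  0.01 -0.01]
```

View pics/r1.png

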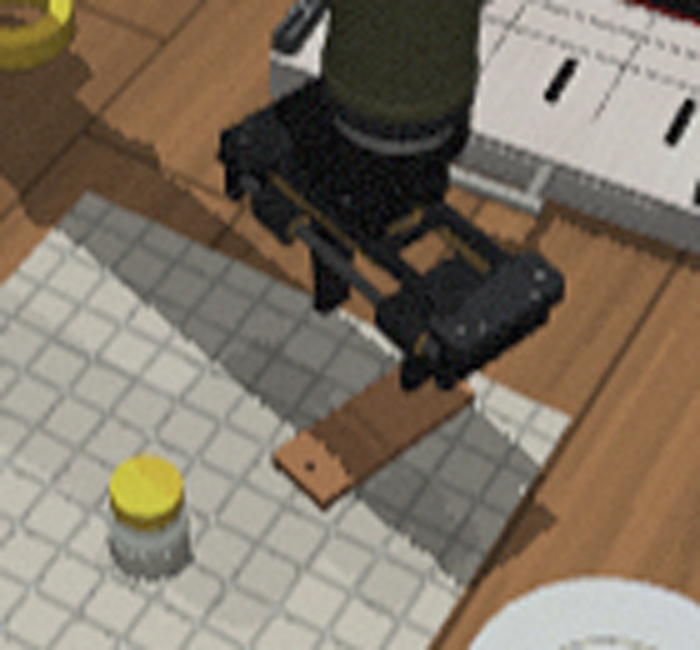

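{"op": "carry_out", "data": {"plan": [{"fingers": -0.4, "dx": 0, "dy": 0.1, "dz": 0.8, "rx": 0, "ry": 0, "rz": 0}, {"fingers": -0.4, "dx": 0, "dy": 0, "dz": 0.8, "rx": 0, "ry": 0, "rz": 0}, {"fingers": -0.4, "dx": 0, "dy": 0, "dz": 0.4, "rx": 0, "ry": 0, "rz": 0}, {"fingers": -0.4, "dx": 0, "dy": 0, "dz": 0.2, "rx": 0, "ry": 0, "rz": 0}, {"fingers": -0.4, "dx": 0, "dy": 0, "dz": 0, "rx": 0, "ry": 0, "rz": 0}]}}

```text
time_s: 38.12
tool_pos: [0.6077, -0.1199, -0.0058]
tool_rot: [180.0, -0.0, 70.8]
force: [0.2, -0.5, 1.5]
grip_width: 0.0612
```

{"op": "carry_out", "data": {"plan": [{"fingers": -0.4, "dx": 0, "dy": -0.04, "dz": 0.25, "rx": 0, "ry": 0, "rz": 0}, {"fingers": -0.4, "dx": 0, "dy": 0, "dz": 0, "rx": 0, "ry": 0, "rz": 0}, {"fingers": -0.4, "dx": 0, "dy": 0, "dz": 0, "rx": 0, "ry": 0, "rz": 0}]}}

```text
time_s: 38.5
tool_pos: [0.6063, -0.1194, -0.0138]
tool_rot: [180.0, -0.0, 70.8]
force: [-0.2, -0.6, -0.2]
grip_width: 0.061
```

{"op": "carry_out", "data": {"plan": [{"fingers": -0.4, "dx": 0, "dy": 0, "dz": 0.15, "rx": 0, "ry": 0, "rz": 0}, {"fingers": -0.4, "dx": 0, "dy": 0, "dz": 0, "rx": 0, "ry": 0, "rz": 0}, {"fingers": -0.4, "dx": 0, "dy": 0, "dz": 0, "rx": 0, "ry": 0, "rz": 0}]}}

```text
time_s: 38.88
tool_pos: [0.6062, -0.1194, -0.0185]
tool_rot: [-180.0, -0.0, 70.8]
force: [0.3, -0.8, 0.9]
grip_width: 0.0611
```

{"op": "carry_out", "data": {"plan": [{"fingers": 1, "dx": 0, "dy": 0, "dz": -0.07, "rx": 0, "ry": 0, "rz": 0}, {"fingers": 1, "dx": 0, "dy": 0, "dz": 0, "rx": 0, "ry": 0, "rz": 0}, {"fingers": 1, "dx": 0, "dy": 0, "dz": 0, "rx": 0, "ry": 0, "rz": 0}, {"fingers": 1, "dx": 0, "dy": 0, "dz": 0, "rx": 0, "ry": 0, "rz": 0}], "force": 25}}

```text
time_s: 39.38
tool_pos: [0.6065, -0.1195, -0.016]
tool_rot: [180.0, -0.0, 70.8]
force: [-0.4, 0.6, 1.6]
grip_width: 0.0436
```

{"op": "carry_out", "data": {"plan": [{"fingers": 1, "dx": 0, "dy": 0, "dz": -0.5, "rx": 0, "ry": 0, "rz": 0}, {"fingers": 1, "dx": 0, "dy": 0, "dz": -1, "rx": 0, "ry": 0, "rz": 0}, {"fingers": 1, "dx": 0, "dy": 0, "dz": -1, "rx": 0, "ry": 0, "rz": 0}, {"fingers": 1, "dx": 0, "dy": 0, "dz": -1, "rx": 0, "ry": 0, "rz": -0.8}, {"fingers": 1, "dx": 0, "dy": 0, "dz": 0, "rx": 0, "ry": 0, "rz": -0.8}, {"fingers": 1, "dx": 0, "dy": 0, "dz": 0, "rx": 0, "ry": 0, "rz": -0.7}, {"fingers": 1, "dx": 0, "dy": 0, "dz": 0, "rx": 0, "ry": 0, "rz": 0}]}}

```text
time_s: 40.25
tool_pos: [0.6062, -0.1194, 0.0895]
tool_rot: [180.0, -0.0, 93.7]
force: [1.0, -0.7, 0.2]
grip_width: 0.0434
```

```bash
cat >> h.py <<'E'
def W(a,b): return (H+A*a+B*b)[:2]
PB={1:-.0809,2:-.0013,3:.0782}
E
python3 - <<'E'
from h import *
go(*W(.128,.074),.09,93.7)
E
```

```text
40.25 [ 0.6062 -0.1194  0.0895] [ 1.7996e+02 -1.0000e-02  9.3730e+01] F [ 1.  -0.7  0.2] w 0.0434
units d [10.    1.66 -0.02] r [ 0. -0.  0.]
```

{"op": "carry_out", "data": {"plan": [{"fingers": 1, "dx": 0.9, "dy": 0.17, "dz": 0, "rx": 0, "ry": 0, "rz": 0}, {"fingers": 1, "dx": 0.9, "dy": 0.17, "dz": 0, "rx": 0, "ry": 0, "rz": 0}, {"fingers": 1, "dx": 0.9, "dy": 0.17, "dz": 0, "rx": 0, "ry": 0, "rz": 0}, {"fingers": 1, "dx": 0.9, "dy": 0.17, "dz": 0, "rx": 0, "ry": 0, "rz": 0}, {"fingers": 1, "dx": 0.9, "dy": 0.17, "dz": 0, "rx": 0, "ry": 0, "rz": 0}, {"fingers": 1, "dx": 0.9, "dy": 0.17, "dz": 0, "rx": 0, "ry": 0, "rz": 0}, {"fingers": 1, "dx": 0.9, "dy": 0.17, "dz": 0, "rx": 0, "ry": 0, "rz": 0}, {"fingers": 1, "dx": 0.9, "dy": 0.17, "dz": 0, "rx": 0, "ry": 0, "rz": 0}, {"fingers": 1, "dx": 0.9, "dy": 0.17, "dz": 0, "rx": 0, "ry": 0, "rz": 0}, {"fingers": 1, "dx": 0.9, "dy": 0.17, "dz": 0, "rx": 0, "ry": 0, "rz": 0}, {"fingers": 1, "dx": 0.5, "dy": 0, "dz": 0, "rx": 0, "ry": 0, "rz": 0}, {"fingers": 1, "dx": 0, "dy": 0, "dz": 0, "rx": 0, "ry": 0, "rz": 0}]}}

```text
time_s: 41.75
tool_pos: [0.6376, 0.1697, 0.0886]
tool_rot: [-180.0, -0.0, 93.9]
force: [0.4, -0.6, -1.9]
grip_width: 0.0438
```

```bash
python3 - <<'E'
from h import *
go(*W(.128,.074),.05,93.7)
ds,c=snap("scene","r2.png",(290,110,430,230),5)
snap("top","r3.png",(170,110,300,240),5)
E
```

```text
41.75 [0.6376 0.1697 0.0886] [-1.7997e+02 -1.0000e-02  9.3880e+01] F [ 0.4 -0.6 -1.9] w 0.0438
units d [ 0.45 -0.01  1.29] r [-0.   -0.    0.02]
```

View pics/r2.png

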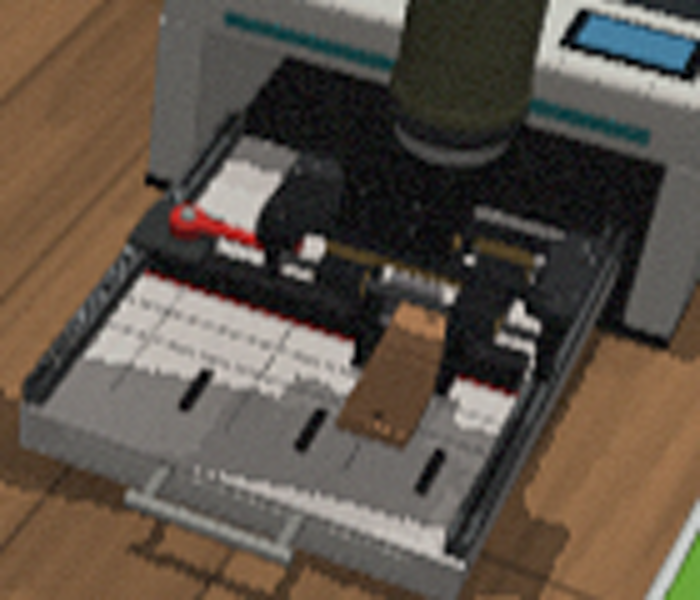

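View pics/r3.png

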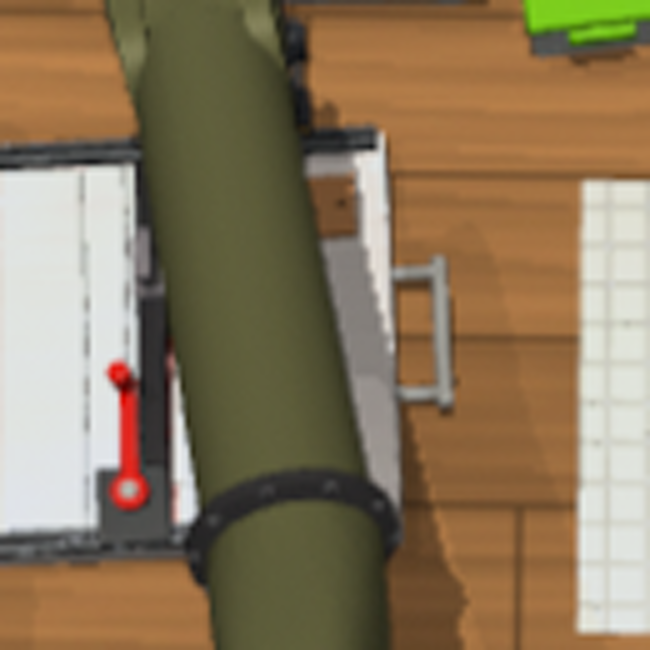

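```bash
python3 - <<'E'
from h import *
d,c=snap("top")
g=cv2.cvtColor(c,cv2.COLOR_BGR2GRAY)
print(g[148:154,236:246])
w=ray(d,(241.2,151),.1166);print(w,bf(w)); s=obs();print(bf(s["tool_pos"]))
for r in(143.5,157):print(bf(ray(d,(237,r),.1166)))
print(g[138:164,238])
E
```

```text
[[ 84  84  84  84  87 106 165 220 219 221]
 [ 84  79  73  83  92 114 165 220 220 221]
 [ 84  73  49  78  94 118 165 220 221 222]
 [ 85  80  70  80 100 128 165 221 221 221]
 [ 84  84  85  85  92 116 165 221 220 220]
 [ 85  84  84  86  84  98 146 191 220 219]]
[0.63821408 0.10676886 0.1166    ] (np.float64(0.0517), np.float64(0.0708))
41.9 [0.6383 0.1663 0.0887] [-1.800e+02  7.000e-02  9.367e+01] F [ 0.6  0.5 -0.6] w 0.0437
(np.float64(0.1111), np.float64(0.0748))
(np.float64(0.0653), np.float64(0.099))
(np.float64(0.067), np.float64(0.0499))
[ 43  38  71 117 136 144 129  96  83  84  84  73  49  70  85  84  85  86
  70  91 122 129 127 128 126 127]
```

{"op": "carry_out", "data": {"plan": [{"fingers": 1, "dx": 0.5, "dy": 0, "dz": 0, "rx": 0, "ry": 0, "rz": 0}, {"fingers": 1, "dx": 0, "dy": 0, "dz": 0.6, "rx": 0, "ry": 0, "rz": 0}, {"fingers": 1, "dx": 0, "dy": 0, "dz": 0.6, "rx": 0, "ry": 0, "rz": 0}, {"fingers": 1, "dx": 0, "dy": 0, "dz": 0.4, "rx": 0, "ry": 0, "rz": 0}, {"fingers": 1, "dx": 0, "dy": 0, "dz": 0, "rx": 0, "ry": 0, "rz": 0}, {"fingers": 1, "dx": 0, "dy": 0, "dz": 0, "rx": 0, "ry": 0, "rz": 0}]}}

```text
time_s: 42.65
tool_pos: [0.6376, 0.1832, 0.041]
tool_rot: [180.0, -0.0, 93.8]
force: [0.4, 0.5, -0.0]
grip_width: 0.0436
```

{"op": "carry_out", "data": {"plan": [{"fingers": 1, "dx": 0, "dy": 0, "dz": 0.15, "rx": 0, "ry": 0, "rz": 0}, {"fingers": 1, "dx": 0, "dy": 0, "dz": 0, "rx": 0, "ry": 0, "rz": 0}, {"fingers": 1, "dx": 0, "dy": 0, "dz": 0, "rx": 0, "ry": 0, "rz": 0}]}}

```text
time_s: 43.02
tool_pos: [0.6372, 0.1834, 0.0364]
tool_rot: [180.0, -0.0, 93.8]
force: [0.4, 0.6, -0.5]
grip_width: 0.0436
```

```bash
python3 - <<'E'
from h import *
s=obs();print(bf(s["tool_pos"]))
E
```

```text
43.02 [0.6372 0.1834 0.0364] [ 1.7998e+02 -1.0000e-02  9.3820e+01] F [ 0.4  0.6 -0.5] w 0.0436
(np.float64(0.1282), np.float64(0.0748))
```

{"op": "carry_out", "data": {"plan": [{"fingers": 1, "dx": 0, "dy": 0, "dz": 0.06, "rx": 0, "ry": 0, "rz": 0}, {"fingers": 1, "dx": 0, "dy": 0.08, "dz": 0, "rx": 0, "ry": 0, "rz": 0}, {"fingers": 1, "dx": 0, "dy": 0, "dz": 0, "rx": 0, "ry": 0, "rz": 0}]}}

```text
time_s: 43.4
tool_pos: [0.6398, 0.1836, 0.0345]
tool_rot: [180.0, -0.0, 93.8]
force: [0.1, 0.4, -0.3]
grip_width: 0.0435
```

{"op": "carry_out", "data": {"plan": [{"fingers": 1, "dx": 0, "dy": 0.06, "dz": 0, "rx": 0, "ry": 0, "rz": 0}, {"fingers": 1, "dx": 0, "dy": 0, "dz": 0, "rx": 0, "ry": 0, "rz": 0}, {"fingers": 1, "dx": 0, "dy": 0, "dz": 0, "rx": 0, "ry": 0, "rz": 0}]}}

```text
time_s: 43.78
tool_pos: [0.6415, 0.1837, 0.0345]
tool_rot: [180.0, -0.0, 93.8]
force: [-0.0, 0.8, -0.3]
grip_width: 0.0437
```

```bash
python3 - <<'E'
from h import *
s=obs();print(bf(s["tool_pos"]))
E
```

```text
43.77 [0.6415 0.1837 0.0345] [ 1.7997e+02 -1.0000e-02  9.3810e+01] F [-0.   0.8 -0.3] w 0.0437
(np.float64(0.1282), np.float64(0.0791))
```

{"op": "carry_out", "data": {"plan": [{"fingers": 1, "dx": 0, "dy": 0.06, "dz": 0, "rx": 0, "ry": 0, "rz": 0}, {"fingers": 1, "dx": 0, "dy": 0, "dz": 0, "rx": 0, "ry": 0, "rz": 0}, {"fingers": 1, "dx": 0, "dy": 0, "dz": 0, "rx": 0, "ry": 0, "rz": 0}]}}

```text
time_s: 44.15
tool_pos: [0.6423, 0.1838, 0.0343]
tool_rot: [-179.9, -0.0, 93.8]
force: [-3.9, 0.2, 1.7]
grip_width: 0.0436
```

{"op": "carry_out", "data": {"plan": [{"fingers": 1, "dx": 0, "dy": 0.06, "dz": 0, "rx": 0, "ry": 0, "rz": 0}, {"fingers": 1, "dx": 0, "dy": 0, "dz": 0, "rx": 0, "ry": 0, "rz": 0}, {"fingers": 1, "dx": 0, "dy": 0, "dz": 0, "rx": 0, "ry": 0, "rz": 0}]}}

```text
time_s: 44.52
tool_pos: [0.6423, 0.1839, 0.0343]
tool_rot: [-179.7, 0.0, 93.8]
force: [-8.8, -0.9, 5.6]
grip_width: 0.0435
```

```bash
python3 - <<'E'
from h import *
s=obs();print(bf(s["tool_pos"]))
ds,c=snap("scene","r4.png",(320,140,420,220),7)
E
```

```text
44.52 [0.6423 0.1839 0.0343] [-179.7    0.    93.8] F [-8.8 -0.9  5.6] w 0.0435
(np.float64(0.1283), np.float64(0.08))
```

View pics/r4.png

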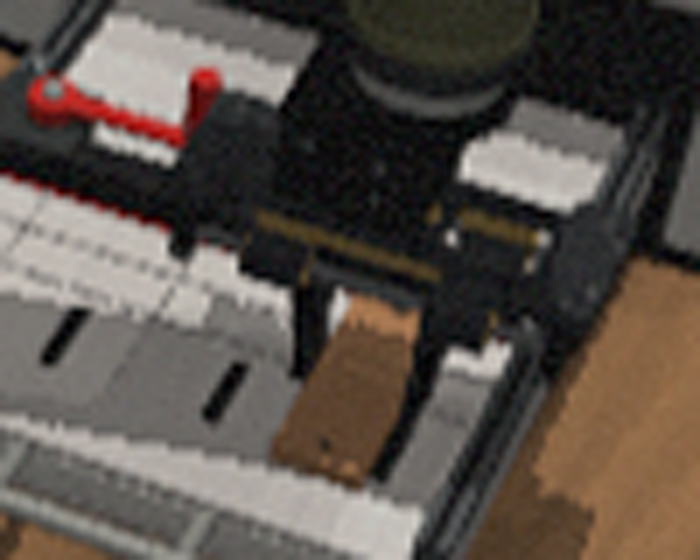

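{"op": "carry_out", "data": {"plan": [{"fingers": 1, "dx": 0.1, "dy": -0.06, "dz": 0, "rx": 0, "ry": 0, "rz": 0}, {"fingers": 1, "dx": 0.08, "dy": 0, "dz": 0, "rx": 0, "ry": 0, "rz": 0}, {"fingers": 1, "dx": 0, "dy": 0, "dz": 0, "rx": 0, "ry": 0, "rz": 0}, {"fingers": 1, "dx": 0, "dy": 0, "dz": 0, "rx": 0, "ry": 0, "rz": 0}]}}

```text
time_s: 45.08
tool_pos: [0.6422, 0.1869, 0.034]
tool_rot: [-179.9, 0.1, 93.7]
force: [-4.2, -3.3, 2.6]
grip_width: 0.0438
```

{"op": "carry_out", "data": {"plan": [{"fingers": 1, "dx": 0.06, "dy": 0, "dz": 0, "rx": 0, "ry": 0, "rz": 0}, {"fingers": 1, "dx": 0, "dy": 0, "dz": 0, "rx": 0, "ry": 0, "rz": 0}, {"fingers": 1, "dx": 0, "dy": 0, "dz": 0, "rx": 0, "ry": 0, "rz": 0}]}}

```text
time_s: 45.45
tool_pos: [0.6422, 0.1879, 0.034]
tool_rot: [-179.9, 0.2, 93.7]
force: [-4.6, -4.3, 2.8]
grip_width: 0.0436
```

```bash
python3 - <<'E'
from h import *
s=obs();print(bf(s["tool_pos"]))
E
```

```text
45.45 [0.6422 0.1879 0.034 ] [-179.88    0.18   93.68] F [-4.6 -4.3  2.8] w 0.0436
(np.float64(0.1324), np.float64(0.0801))
```

{"op": "carry_out", "data": {"plan": [{"fingers": 1, "dx": 0.08, "dy": 0, "dz": -0.02, "rx": 0, "ry": 0, "rz": 0}, {"fingers": 1, "dx": 0, "dy": 0, "dz": 0, "rx": 0, "ry": 0, "rz": 0}, {"fingers": 1, "dx": 0, "dy": 0, "dz": 0, "rx": 0, "ry": 0, "rz": 0}]}}

```text
time_s: 45.82
tool_pos: [0.6421, 0.1887, 0.0341]
tool_rot: [-179.9, 0.3, 93.6]
force: [-3.5, -6.3, 1.0]
grip_width: 0.0436
```

```bash
python3 - <<'E'
from h import *
s=obs();print(bf(s["tool_pos"]))
E
```

```text
45.83 [0.6421 0.1887 0.0341] [-179.86    0.3    93.64] F [-3.5 -6.3  1. ] w 0.0436
(np.float64(0.1332), np.float64(0.08))
```

{"op": "carry_out", "data": {"plan": [{"fingers": 1, "dx": 0.08, "dy": 0, "dz": 0, "rx": 0, "ry": 0, "rz": 0}, {"fingers": 1, "dx": 0, "dy": 0, "dz": 0, "rx": 0, "ry": 0, "rz": 0}, {"fingers": 1, "dx": 0, "dy": 0, "dz": 0, "rx": 0, "ry": 0, "rz": 0}]}}

```text
time_s: 46.2
tool_pos: [0.642, 0.1896, 0.0341]
tool_rot: [-179.8, 0.4, 93.6]
force: [-3.9, -8.2, 1.3]
grip_width: 0.0436
```

```bash
python3 - <<'E'
from h import *
s=obs();print(bf(s["tool_pos"]))
E
```

```text
46.2 [0.642  0.1896 0.0341] [-179.84    0.39   93.61] F [-3.9 -8.2  1.3] w 0.0436
(np.float64(0.1341), np.float64(0.08))
```

```bash
python3 - <<'E'
from h import *
d,c=snap("top","r6.png",(180,120,260,190),9)
ds,c=snap("scene","r5.png",(330,120,420,210),8)
E
```

```text
(no output)
```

View pics/r5.png

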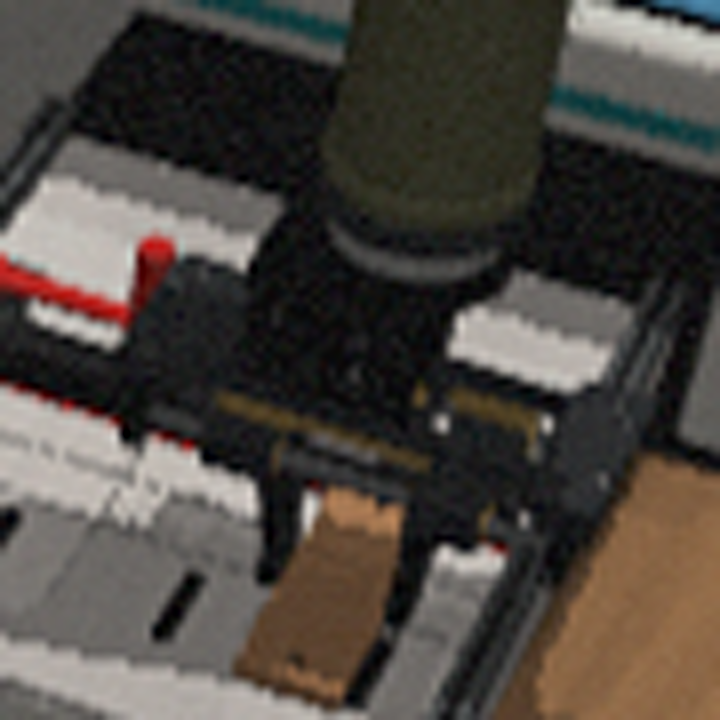

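View pics/r6.png

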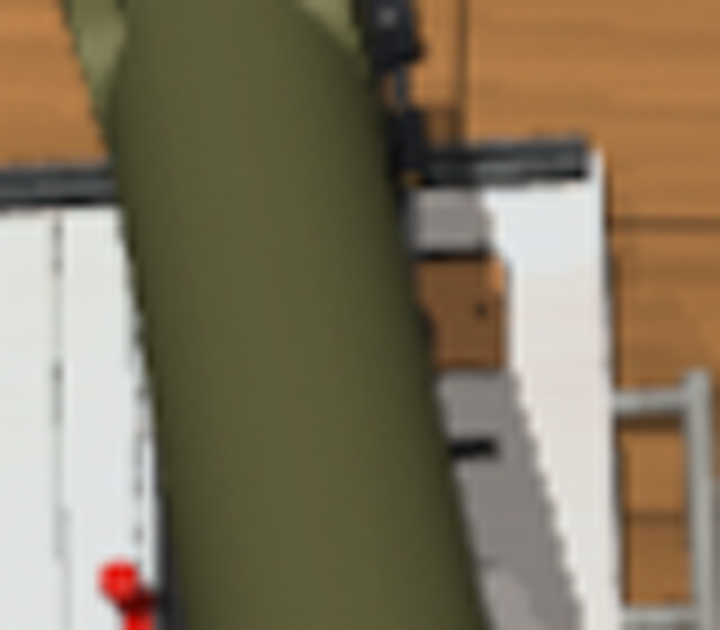

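{"op": "carry_out", "data": {"plan": [{"fingers": -0.25, "dx": 0, "dy": 0, "dz": 0, "rx": 0, "ry": 0, "rz": 0}, {"fingers": -0.25, "dx": 0, "dy": 0, "dz": 0, "rx": 0, "ry": 0, "rz": 0}, {"fingers": -0.25, "dx": 0, "dy": 0, "dz": 0, "rx": 0, "ry": 0, "rz": 0}, {"fingers": -0.25, "dx": 0, "dy": 0, "dz": -0.3, "rx": 0, "ry": 0, "rz": 0}, {"fingers": -0.25, "dx": 0, "dy": 0, "dz": -1, "rx": 0, "ry": 0, "rz": 0}, {"fingers": -0.25, "dx": 0, "dy": 0, "dz": -1, "rx": 0, "ry": 0, "rz": 0}, {"fingers": -0.4, "dx": -1, "dy": 0, "dz": -1, "rx": 0, "ry": 0, "rz": 0}, {"fingers": -0.4, "dx": -1, "dy": 0, "dz": 0, "rx": 0, "ry": 0, "rz": 0}, {"fingers": -0.4, "dx": -1, "dy": 0, "dz": 0, "rx": 0, "ry": 0, "rz": 0}, {"fingers": -0.4, "dx": -1, "dy": 0, "dz": 0, "rx": 0, "ry": 0, "rz": 0}, {"fingers": -0.4, "dx": -1, "dy": 0, "dz": 0, "rx": 0, "ry": 0, "rz": 0}, {"fingers": -0.4, "dx": -1, "dy": 0, "dz": 0, "rx": 0, "ry": 0, "rz": 0}]}}

```text
time_s: 47.8
tool_pos: [0.6548, 0.0155, 0.135]
tool_rot: [179.9, -0.0, 93.8]
force: [0.3, -0.5, -0.5]
grip_width: 0.0609
```

{"op": "carry_out", "data": {"plan": [{"fingers": -0.4, "dx": -1, "dy": 0, "dz": 0, "rx": 0, "ry": 0, "rz": 0.7}, {"fingers": -0.4, "dx": -1, "dy": -1, "dz": 0, "rx": 0, "ry": 0, "rz": 0.8}, {"fingers": -0.4, "dx": -1, "dy": -1, "dz": 0, "rx": 0, "ry": 0, "rz": 0.8}, {"fingers": -0.4, "dx": -1, "dy": -1, "dz": 0, "rx": 0, "ry": 0, "rz": 0}, {"fingers": -0.4, "dx": -1, "dy": -1, "dz": 0, "rx": 0, "ry": 0, "rz": 0}, {"fingers": -0.4, "dx": -1, "dy": -1, "dz": 0, "rx": 0, "ry": 0, "rz": 0}, {"fingers": -0.4, "dx": 0, "dy": 0, "dz": 0, "rx": 0, "ry": 0, "rz": 0}]}}

```text
time_s: 48.68
tool_pos: [0.473, -0.1228, 0.1349]
tool_rot: [179.9, -0.1, 70.6]
force: [-0.7, 0.4, -0.5]
grip_width: 0.0611
```

```bash
python3 - <<'E'
from blanks import *
obs()
d,c=blanks()
cv2.imwrite("pics/r7.png",cv2.resize(c[120:230,180:280],None,fx=7,fy=5.4,interpolation=cv2.INTER_CUBIC))
snap("scene","r8.png",(290,110,430,230),5)
E
```

```text
48.67 [ 0.473  -0.1228  0.1349] [ 1.7995e+02 -7.0000e-02  7.0610e+01] F [-0.7  0.4 -0.5] w 0.0611
midbrown px [218.8 154.9] xy 0.6566 0.1977 size 119 39 length dir -89.4
pale px [372.6 163.7] xy 0.6293 -0.3685 size 117 41 length dir -79.6
light px [377.1 213.1] xy 0.4445 -0.3797 size 116 40 length dir 70.1
```

View pics/r8.png

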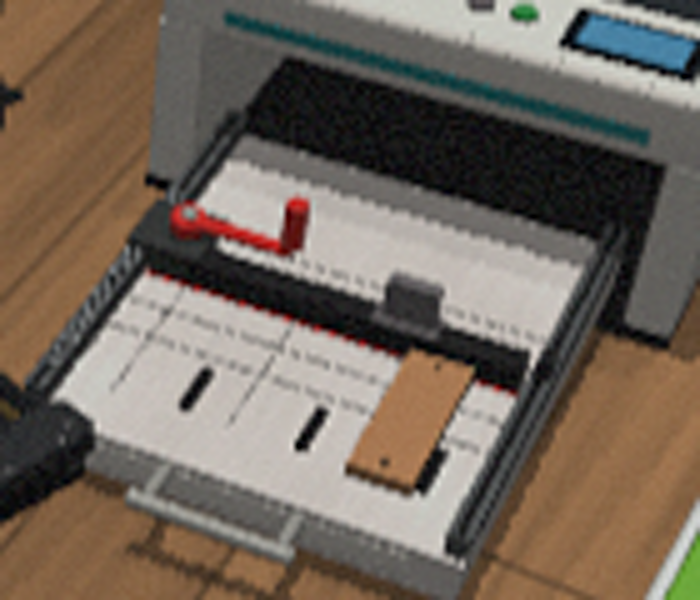

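View pics/r7.png

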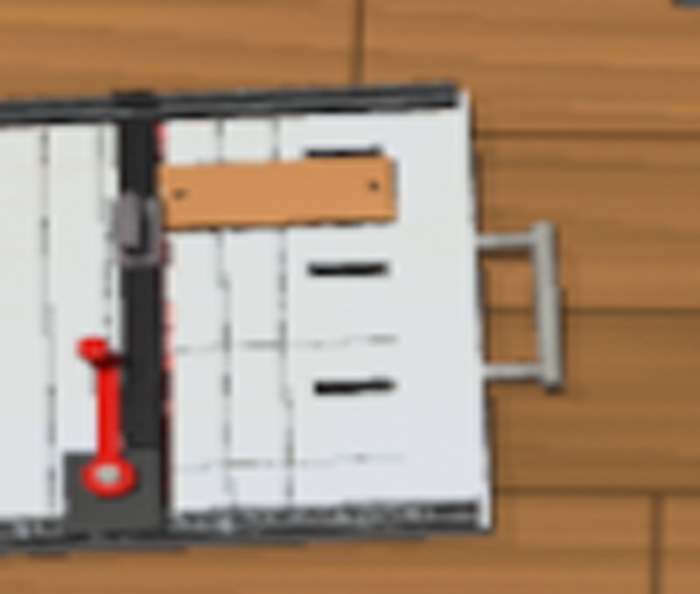

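```bash
python3 - <<'E'
from h import *
d,c=snap("top","u1.png",(290,130,470,280),4.3)
print("mug rim",ray(d,(390,250),.09),"jar",ray(d,(343,185),.058))
ds,_=snap("scene","u2.png",(140,180,370,370),3)
print("mug scene rim",ray(ds,(163,268),.09))
E
```

```text
mug rim [ 0.3015928  -0.40474033  0.09      ] jar [ 0.53540136 -0.25271226  0.058     ]
mug scene rim [ 0.30267434 -0.395609    0.09      ]
```

View pics/u1.png

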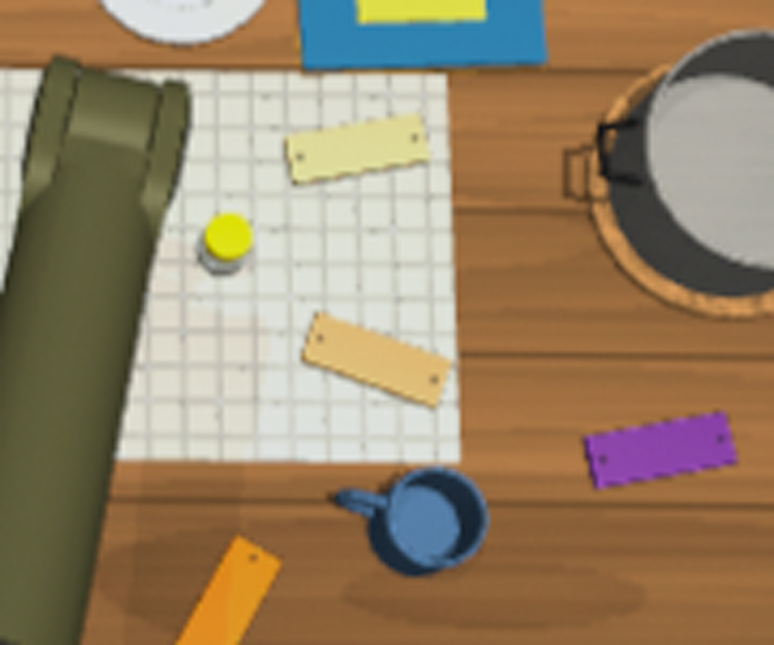

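View pics/u2.png

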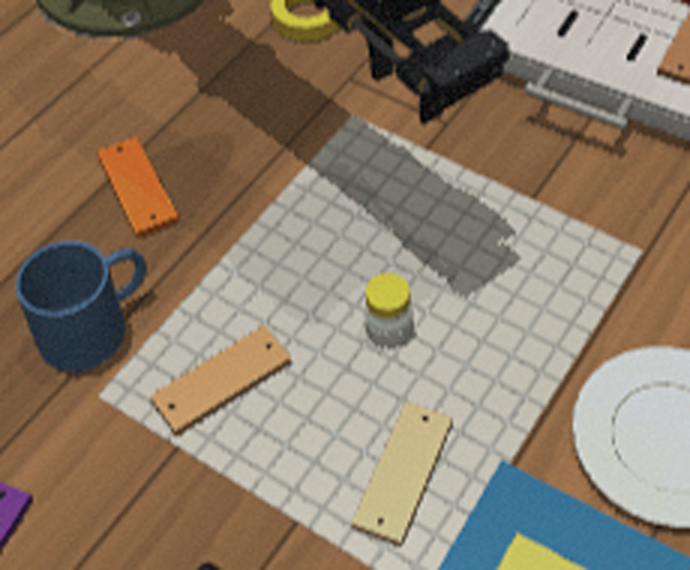

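```bash
python3 - <<'E'
from h import *
go(.4513,-.361,.06,70.1)
E
```

```text
48.88 [ 0.4761 -0.1204  0.1346] [ 1.7991e+02 -3.0000e-02  7.0890e+01] F [-0.5  0.2 -0.2] w 0.0605
units d [-7.85  1.84  2.48] r [ 0.01 -0.    0.08]
```

{"op": "carry_out", "data": {"plan": [{"fingers": -0.4, "dx": -0.98, "dy": 0.23, "dz": 0, "rx": 0, "ry": 0, "rz": 0.08}, {"fingers": -0.4, "dx": -0.98, "dy": 0.23, "dz": 0, "rx": 0, "ry": 0, "rz": 0}, {"fingers": -0.4, "dx": -0.98, "dy": 0.23, "dz": 0, "rx": 0, "ry": 0, "rz": 0}, {"fingers": -0.4, "dx": -0.98, "dy": 0.23, "dz": 0, "rx": 0, "ry": 0, "rz": 0}, {"fingers": -0.4, "dx": -0.98, "dy": 0.23, "dz": 0, "rx": 0, "ry": 0, "rz": 0}, {"fingers": -0.4, "dx": -0.98, "dy": 0.23, "dz": 0, "rx": 0, "ry": 0, "rz": 0}, {"fingers": -0.4, "dx": -0.98, "dy": 0.23, "dz": 0.4, "rx": 0, "ry": 0, "rz": 0}, {"fingers": -0.4, "dx": -0.98, "dy": 0.23, "dz": 0.8, "rx": 0, "ry": 0, "rz": 0}, {"fingers": -0.4, "dx": 0, "dy": 0, "dz": 0.8, "rx": 0, "ry": 0, "rz": 0}, {"fingers": -0.4, "dx": 0, "dy": 0, "dz": 0.3, "rx": 0, "ry": 0, "rz": 0}, {"fingers": -0.4, "dx": 0, "dy": 0, "dz": 0, "rx": 0, "ry": 0, "rz": 0}, {"fingers": -0.4, "dx": 0, "dy": 0, "dz": 0, "rx": 0, "ry": 0, "rz": 0}]}}

```text
time_s: 50.38
tool_pos: [0.4479, -0.361, 0.0659]
tool_rot: [179.9, 0.0, 70.1]
force: [0.9, -0.3, -0.8]
grip_width: 0.0613
```

```bash
python3 - <<'E'
from h import *
go(.4513,-.361,-.016,70.1)
snap("scene","u3.png",(140,180,330,350),3.8)
E
```

```text
50.38 [ 0.4479 -0.361   0.0659] [1.799e+02 1.000e-02 7.008e+01] F [ 0.9 -0.3 -0.8] w 0.0613
units d [0.04 0.1  2.73] r [ 0.01  0.   -0.  ]
```

View pics/u3.png

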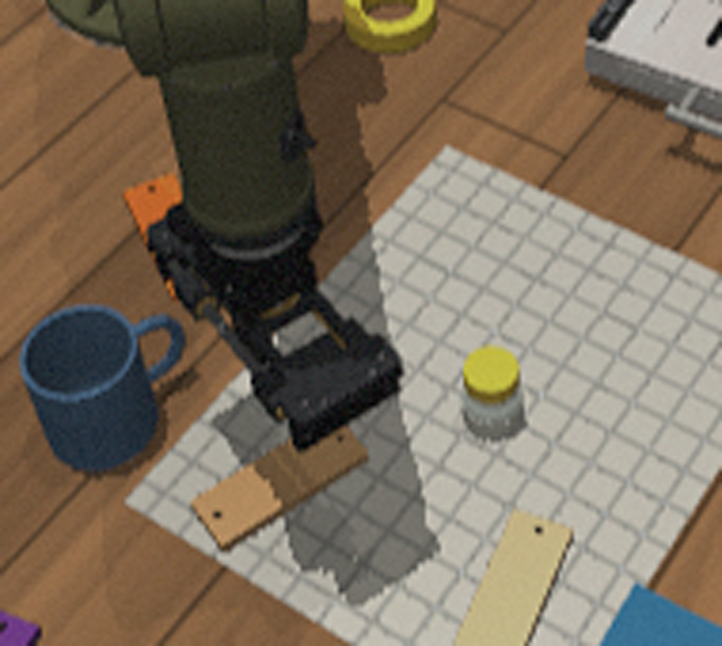

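```bash
python3 - <<'E'
from h import *
ds,_=snap("scene");d,_=snap("top")
print("handle tip",ray(d,(368.5,245),.05),ray(d,(368.5,245),.07))
s=obs();t=s["tool_pos"]+[0,0,.019]
yd=np.array([np.sin(np.radians(70.1)),-np.cos(np.radians(70.1)),0]);xd=np.array([np.cos(np.radians(70.1)),np.sin(np.radians(70.1)),0])
for dz in(.07,.1):
  for k in(-.0375,.0375):
    p=t-.095*yd+k*xd+[0,0,dz];print(dz,k,np.round(p,3),(proj(ds,p)-[140,180])*3.8, "final",(proj(ds,p-[0,0,.082])-[140,180])*3.8)
E
```

```text
handle tip [ 0.32323654 -0.33934884  0.05      ] [ 0.32052623 -0.33584984  0.07      ]
50.52 [ 0.4475 -0.3611  0.0659] [179.9   -0.    70.05] F [-0.2  1.1  0.3] w 0.0614
0.07 -0.0375 [ 0.345 -0.364  0.155] [148.97910698 271.02647944] final [168.64689215 344.36263052]
0.07 0.0375 [ 0.371 -0.294  0.155] [246.2589547  217.99698871] final [260.58115894 291.96270192]
0.1 -0.0375 [ 0.345 -0.364  0.185] [141.24666035 242.19415949] final [161.6877301  318.41369144]
0.1 0.0375 [ 0.371 -0.294  0.185] [240.63953427 188.97600614] final [255.50868952 265.76639778]
```

{"op": "carry_out", "data": {"plan": [{"fingers": -0.4, "dx": 0.04, "dy": 0.1, "dz": 0.7, "rx": 0, "ry": 0, "rz": 0}, {"fingers": -0.4, "dx": 0, "dy": 0, "dz": 0.7, "rx": 0, "ry": 0, "rz": 0}, {"fingers": -0.4, "dx": 0, "dy": 0, "dz": 0.6, "rx": 0, "ry": 0, "rz": 0}, {"fingers": -0.4, "dx": 0, "dy": 0, "dz": 0.4, "rx": 0, "ry": 0, "rz": 0}, {"fingers": -0.4, "dx": 0, "dy": 0, "dz": 0.2, "rx": 0, "ry": 0, "rz": 0}, {"fingers": -0.4, "dx": 0, "dy": 0, "dz": 0, "rx": 0, "ry": 0, "rz": 0}, {"fingers": -0.4, "dx": 0, "dy": 0, "dz": 0, "rx": 0, "ry": 0, "rz": 0}]}}

```text
time_s: 51.4
tool_pos: [0.4504, -0.3614, -0.0124]
tool_rot: [179.9, 0.0, 70.0]
force: [0.3, 0.6, -0.2]
grip_width: 0.0609
```

{"op": "carry_out", "data": {"plan": [{"fingers": -0.4, "dx": 0, "dy": 0, "dz": 0.13, "rx": 0, "ry": 0, "rz": 0}, {"fingers": -0.4, "dx": 0, "dy": 0, "dz": 0, "rx": 0, "ry": 0, "rz": 0}, {"fingers": 1, "dx": 0, "dy": 0, "dz": 0, "rx": 0, "ry": 0, "rz": 0}, {"fingers": 1, "dx": 0, "dy": 0, "dz": 0, "rx": 0, "ry": 0, "rz": 0}, {"fingers": 1, "dx": 0, "dy": 0, "dz": 0, "rx": 0, "ry": 0, "rz": 0}, {"fingers": 1, "dx": 0, "dy": 0, "dz": 0, "rx": 0, "ry": 0, "rz": 0}], "force": 25}}

```text
time_s: 52.15
tool_pos: [0.4501, -0.361, -0.0169]
tool_rot: [180.0, -0.0, 70.0]
force: [0.2, 0.0, 0.4]
grip_width: 0.044
```

{"op": "carry_out", "data": {"plan": [{"fingers": 1, "dx": 0, "dy": 0, "dz": -0.5, "rx": 0, "ry": 0, "rz": 0}, {"fingers": 1, "dx": 0, "dy": 0, "dz": -1, "rx": 0, "ry": 0, "rz": 0}, {"fingers": 1, "dx": 0, "dy": 0, "dz": -1, "rx": 0, "ry": 0, "rz": 0}, {"fingers": 1, "dx": 0, "dy": 0, "dz": -1, "rx": 0, "ry": 0, "rz": 0}, {"fingers": 1, "dx": 0, "dy": 0, "dz": 0, "rx": 0, "ry": 0, "rz": -0.8}, {"fingers": 1, "dx": 0, "dy": 0, "dz": 0, "rx": 0, "ry": 0, "rz": -0.8}, {"fingers": 1, "dx": 0, "dy": 0, "dz": 0, "rx": 0, "ry": 0, "rz": -0.77}, {"fingers": 1, "dx": 0, "dy": 0, "dz": 0, "rx": 0, "ry": 0, "rz": 0}]}}

```text
time_s: 53.15
tool_pos: [0.45, -0.3612, 0.0889]
tool_rot: [179.9, 0.0, 93.6]
force: [-0.6, -0.2, -0.9]
grip_width: 0.0435
```

```bash
python3 - <<'E'
from h import *
go(*W(.128+.02-.01,-.0013-.003),.09,93.7)
E
```

```text
53.15 [ 0.45   -0.3612  0.0889] [1.7995e+02 2.0000e-02 9.3610e+01] F [-0.6 -0.2 -0.9] w 0.0435
units d [18.04  4.73 -0.04] r [ 0.01  0.   -0.01]
```

{"op": "carry_out", "data": {"plan": [{"fingers": 1, "dx": 0.95, "dy": 0.25, "dz": 0, "rx": 0, "ry": 0, "rz": 0}, {"fingers": 1, "dx": 0.95, "dy": 0.25, "dz": 0, "rx": 0, "ry": 0, "rz": 0}, {"fingers": 1, "dx": 0.95, "dy": 0.25, "dz": 0, "rx": 0, "ry": 0, "rz": 0}, {"fingers": 1, "dx": 0.95, "dy": 0.25, "dz": 0, "rx": 0, "ry": 0, "rz": 0}, {"fingers": 1, "dx": 0.95, "dy": 0.25, "dz": 0, "rx": 0, "ry": 0, "rz": 0}, {"fingers": 1, "dx": 0.95, "dy": 0.25, "dz": 0, "rx": 0, "ry": 0, "rz": 0}, {"fingers": 1, "dx": 0.95, "dy": 0.25, "dz": 0, "rx": 0, "ry": 0, "rz": 0}, {"fingers": 1, "dx": 0.95, "dy": 0.25, "dz": 0, "rx": 0, "ry": 0, "rz": 0}, {"fingers": 1, "dx": 0.95, "dy": 0.25, "dz": 0, "rx": 0, "ry": 0, "rz": 0}, {"fingers": 1, "dx": 0.95, "dy": 0.25, "dz": 0, "rx": 0, "ry": 0, "rz": 0}]}}

```text
time_s: 54.4
tool_pos: [0.5065, -0.0709, 0.0886]
tool_rot: [180.0, -0.0, 93.5]
force: [0.3, -0.6, -0.8]
grip_width: 0.0435
```

{"op": "carry_out", "data": {"plan": [{"fingers": 1, "dx": 0.95, "dy": 0.25, "dz": 0, "rx": 0, "ry": 0, "rz": 0}, {"fingers": 1, "dx": 0.95, "dy": 0.25, "dz": 0, "rx": 0, "ry": 0, "rz": 0}, {"fingers": 1, "dx": 0.95, "dy": 0.25, "dz": 0, "rx": 0, "ry": 0, "rz": 0}, {"fingers": 1, "dx": 0.95, "dy": 0.25, "dz": 0, "rx": 0, "ry": 0, "rz": 0}, {"fingers": 1, "dx": 0.95, "dy": 0.25, "dz": 0, "rx": 0, "ry": 0, "rz": 0}, {"fingers": 1, "dx": 0.95, "dy": 0.25, "dz": 0, "rx": 0, "ry": 0, "rz": 0}, {"fingers": 1, "dx": 0.95, "dy": 0.25, "dz": 0, "rx": 0, "ry": 0, "rz": 0}, {"fingers": 1, "dx": 0.95, "dy": 0.25, "dz": 0, "rx": 0, "ry": 0, "rz": 0}, {"fingers": 1, "dx": 0.7, "dy": 0.2, "dz": 0, "rx": 0, "ry": 0, "rz": 0}, {"fingers": 1, "dx": 0, "dy": 0, "dz": 0, "rx": 0, "ry": 0, "rz": 0}, {"fingers": 1, "dx": 0, "dy": 0, "dz": 0, "rx": 0, "ry": 0, "rz": 0}]}}

```text
time_s: 55.78
tool_pos: [0.5561, 0.1794, 0.088]
tool_rot: [-180.0, 0.1, 93.6]
force: [-0.7, -0.7, -0.5]
grip_width: 0.0436
```

```bash
cat > edge.py <<'E'
from h import *
def held(zoff=.0165):
    s=obs();zt=s["tool_pos"][2]+zoff+.012
    print("tool bf",bf(s["tool_pos"]),"top z",zt)
    d,c=snap("top");hs=cv2.cvtColor(c,cv2.COLOR_BGR2HSV)
    return s,d,c,zt
E
python3 - <<'E'
from edge import *
s,d,c,zt=held()
cv2.imwrite("pics/v1.png",cv2.resize(c[120:240,180:270],None,fx=7,fy=5,interpolation=cv2.INTER_CUBIC))
ds,_=snap("scene","v2.png",(290,110,430,230),5)
t=s["tool_pos"]
# expected blank front end centre
q=np.array([*W(bf(t)[0]-.08,bf(t)[1]),zt]);print((proj(d,q)-[180,120]+.5)*[7,5])
E
```

```text
55.77 [0.5561 0.1794 0.088 ] [-1.7998e+02  7.0000e-02  9.3600e+01] F [-0.7 -0.7 -0.5] w 0.0436
tool bf (np.float64(0.1294), np.float64(-0.0064)) top z 0.11651106341525752
[442.40487933 264.27505794]
```

View pics/v1.png

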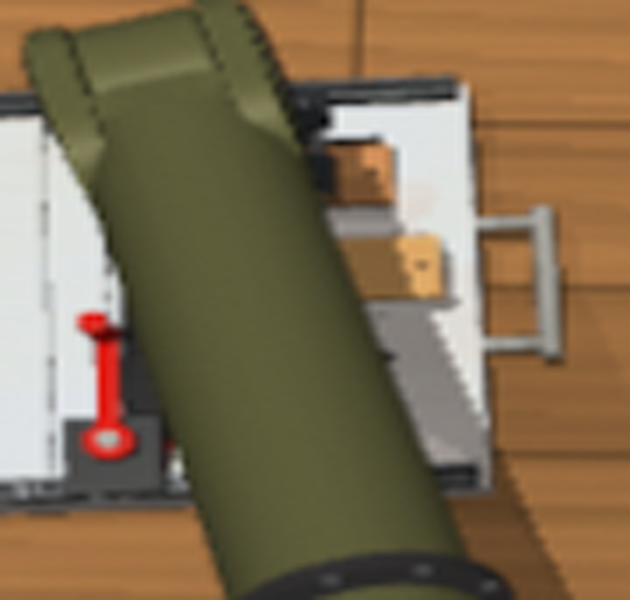

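View pics/v2.png

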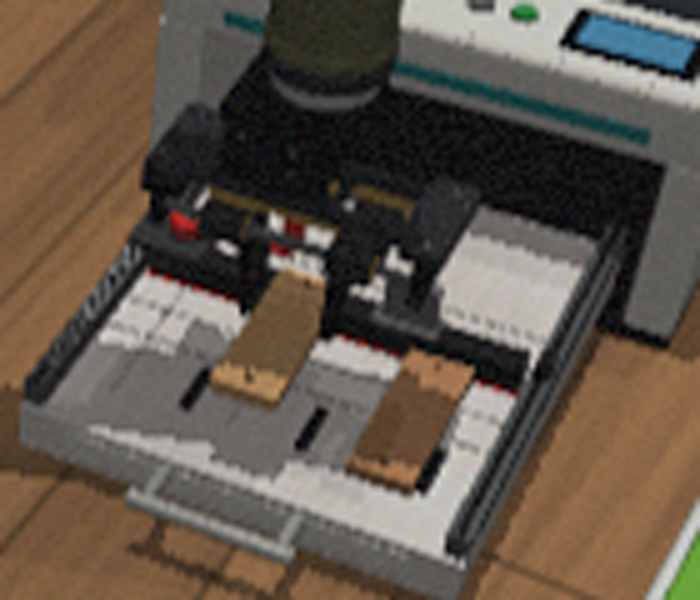

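{"op": "carry_out", "data": {"plan": [{"fingers": 1, "dx": 0.58, "dy": 0.07, "dz": 0, "rx": 0, "ry": 0, "rz": 0}, {"fingers": 1, "dx": 0, "dy": 0, "dz": 0.6, "rx": 0, "ry": 0, "rz": 0}, {"fingers": 1, "dx": 0, "dy": 0, "dz": 0.6, "rx": 0, "ry": 0, "rz": 0}, {"fingers": 1, "dx": 0, "dy": 0, "dz": 0.4, "rx": 0, "ry": 0, "rz": 0}, {"fingers": 1, "dx": 0, "dy": 0, "dz": 0.1, "rx": 0, "ry": 0, "rz": 0}, {"fingers": 1, "dx": 0, "dy": 0, "dz": 0, "rx": 0, "ry": 0, "rz": 0}, {"fingers": 1, "dx": 0, "dy": 0, "dz": 0, "rx": 0, "ry": 0, "rz": 0}]}}

```text
time_s: 56.75
tool_pos: [0.5576, 0.1987, 0.0378]
tool_rot: [179.9, -0.0, 93.7]
force: [0.0, 0.6, -1.5]
grip_width: 0.0434
```

```bash
python3 - <<'E'
from h import *
s=obs();print(bf(s["tool_pos"]))
E
```

```text
56.75 [0.5576 0.1987 0.0378] [ 1.7993e+02 -3.0000e-02  9.3710e+01] F [ 0.   0.6 -1.5] w 0.0434
(np.float64(0.1487), np.float64(-0.0036))
```

{"op": "carry_out", "data": {"plan": [{"fingers": 1, "dx": 0, "dy": 0, "dz": 0.13, "rx": 0, "ry": 0, "rz": 0}, {"fingers": 1, "dx": 0, "dy": 0.1, "dz": 0, "rx": 0, "ry": 0, "rz": 0}, {"fingers": 1, "dx": 0, "dy": 0.06, "dz": 0, "rx": 0, "ry": 0, "rz": 0}, {"fingers": 1, "dx": 0, "dy": 0, "dz": 0, "rx": 0, "ry": 0, "rz": 0}, {"fingers": 1, "dx": 0, "dy": 0, "dz": 0, "rx": 0, "ry": 0, "rz": 0}]}}

```text
time_s: 57.38
tool_pos: [0.5611, 0.199, 0.0331]
tool_rot: [-179.9, -0.0, 93.7]
force: [-5.3, -0.5, 2.2]
grip_width: 0.0436
```

```bash
python3 - <<'E'
from h import *
s=obs();print(bf(s["tool_pos"]))
E
```

```text
57.38 [0.5611 0.199  0.0331] [-1.7992e+02 -1.0000e-02  9.3710e+01] F [-5.3 -0.5  2.2] w 0.0436
(np.float64(0.1487), np.float64(-0.0002))
```

{"op": "carry_out", "data": {"plan": [{"fingers": 1, "dx": 0.1, "dy": -0.02, "dz": -0.02, "rx": 0, "ry": 0, "rz": 0}, {"fingers": 1, "dx": 0.1, "dy": 0, "dz": 0, "rx": 0, "ry": 0, "rz": 0}, {"fingers": 1, "dx": 0, "dy": 0, "dz": 0, "rx": 0, "ry": 0, "rz": 0}, {"fingers": 1, "dx": 0, "dy": 0, "dz": 0, "rx": 0, "ry": 0, "rz": 0}]}}

```text
time_s: 57.88
tool_pos: [0.5606, 0.2049, 0.0336]
tool_rot: [-180.0, -0.0, 93.7]
force: [-3.0, -1.3, -0.8]
grip_width: 0.0433
```

```bash
python3 - <<'E'
from h import *
s=obs();print(bf(s["tool_pos"]))
E
```

```text
57.88 [0.5606 0.2049 0.0336] [-1.7998e+02 -1.0000e-02  9.3720e+01] F [-3.  -1.3 -0.8] w 0.0433
(np.float64(0.1547), np.float64(-0.0002))
```

{"op": "carry_out", "data": {"plan": [{"fingers": 1, "dx": 0.1, "dy": 0, "dz": 0, "rx": 0, "ry": 0, "rz": 0}, {"fingers": 1, "dx": 0, "dy": 0, "dz": 0, "rx": 0, "ry": 0, "rz": 0}, {"fingers": 1, "dx": 0, "dy": 0, "dz": 0, "rx": 0, "ry": 0, "rz": 0}]}}

```text
time_s: 58.25
tool_pos: [0.5607, 0.2053, 0.0336]
tool_rot: [-179.9, 0.2, 93.6]
force: [-3.1, -4.7, 0.2]
grip_width: 0.0434
```

```bash
python3 - <<'E'
from h import *
s=obs();print(bf(s["tool_pos"]))
E
```

```text
58.25 [0.5607 0.2053 0.0336] [-1.7995e+02  1.7000e-01  9.3640e+01] F [-3.1 -4.7  0.2] w 0.0434
(np.float64(0.1551), np.float64(-0.0001))
```

{"op": "carry_out", "data": {"plan": [{"fingers": -0.25, "dx": 0, "dy": 0, "dz": 0, "rx": 0, "ry": 0, "rz": 0}, {"fingers": -0.25, "dx": 0, "dy": 0, "dz": 0, "rx": 0, "ry": 0, "rz": 0}, {"fingers": -0.25, "dx": 0, "dy": 0, "dz": 0, "rx": 0, "ry": 0, "rz": 0}, {"fingers": -0.25, "dx": 0, "dy": 0, "dz": -0.3, "rx": 0, "ry": 0, "rz": 0}, {"fingers": -0.25, "dx": 0, "dy": 0, "dz": -1, "rx": 0, "ry": 0, "rz": 0}, {"fingers": -0.25, "dx": 0, "dy": 0, "dz": -1, "rx": 0, "ry": 0, "rz": 0}, {"fingers": -0.4, "dx": -1, "dy": 0, "dz": -1, "rx": 0, "ry": 0, "rz": 0}, {"fingers": -0.4, "dx": -1, "dy": 0, "dz": 0, "rx": 0, "ry": 0, "rz": 0}, {"fingers": -0.4, "dx": -1, "dy": 0, "dz": 0, "rx": 0, "ry": 0, "rz": 0}, {"fingers": -0.4, "dx": -1, "dy": 0, "dz": 0, "rx": 0, "ry": 0, "rz": 0}, {"fingers": -0.4, "dx": -1, "dy": 0, "dz": 0, "rx": 0, "ry": 0, "rz": 0}, {"fingers": -0.4, "dx": -1, "dy": 0, "dz": 0, "rx": 0, "ry": 0, "rz": 0}]}}

```text
time_s: 59.75
tool_pos: [0.5727, 0.0274, 0.1337]
tool_rot: [179.9, -0.0, 93.7]
force: [0.8, -0.2, 0.4]
grip_width: 0.0614
```

{"op": "carry_out", "data": {"plan": [{"fingers": -0.4, "dx": -1, "dy": 0.5, "dz": 0, "rx": 0, "ry": 0, "rz": 0}, {"fingers": -0.4, "dx": -1, "dy": 0.5, "dz": 0, "rx": 0, "ry": 0, "rz": 0}, {"fingers": -0.4, "dx": -1, "dy": 0.5, "dz": 0, "rx": 0, "ry": 0, "rz": 0}, {"fingers": -0.4, "dx": -1, "dy": 0, "dz": 0, "rx": 0, "ry": 0, "rz": 0}, {"fingers": -0.4, "dx": -1, "dy": 0, "dz": 0, "rx": 0, "ry": 0, "rz": 0}, {"fingers": -0.4, "dx": -1, "dy": 0, "dz": 0, "rx": 0, "ry": 0, "rz": 0}, {"fingers": -0.4, "dx": 0, "dy": 0, "dz": 0, "rx": 0, "ry": 0, "rz": 0}]}}

```text
time_s: 60.62
tool_pos: [0.6286, -0.1524, 0.1336]
tool_rot: [180.0, 0.1, 93.4]
force: [-0.0, 0.2, -0.1]
grip_width: 0.061
```

```bash
python3 - <<'E'
from blanks import *
obs()
d,c=blanks()
cv2.imwrite("pics/w1.png",cv2.resize(c[120:230,180:280],None,fx=7,fy=5.4,interpolation=cv2.INTER_CUBIC))
snap("scene","w2.png",(290,110,430,230),5)
E
```

```text
60.62 [ 0.6286 -0.1524  0.1336] [1.7996e+02 1.2000e-01 9.3430e+01] F [-0.   0.2 -0.1] w 0.061
midbrown px [218.9 154.9] xy 0.6566 0.1977 size 119 39 length dir -89.4
pale px [372.7 163.7] xy 0.6295 -0.3689 size 116 43 length dir -80.7
light px [220.  176.5] xy 0.5745 0.1908 size 118 41 length dir -86.1
```

View pics/w1.png

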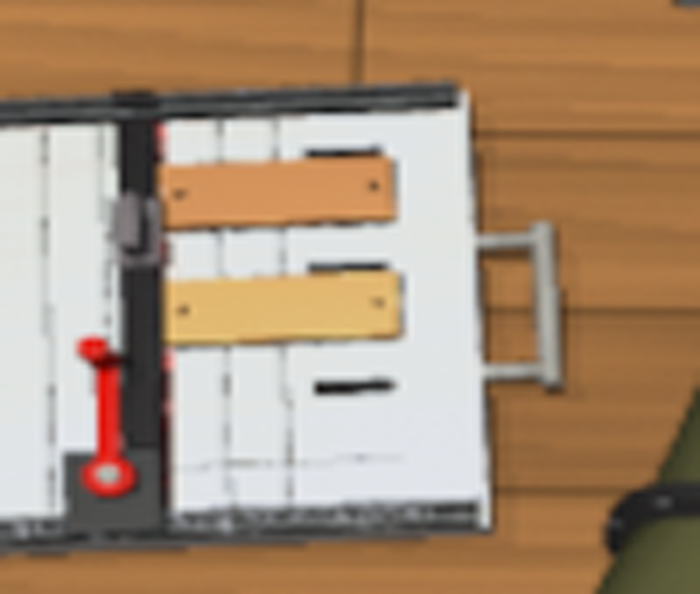

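View pics/w2.png

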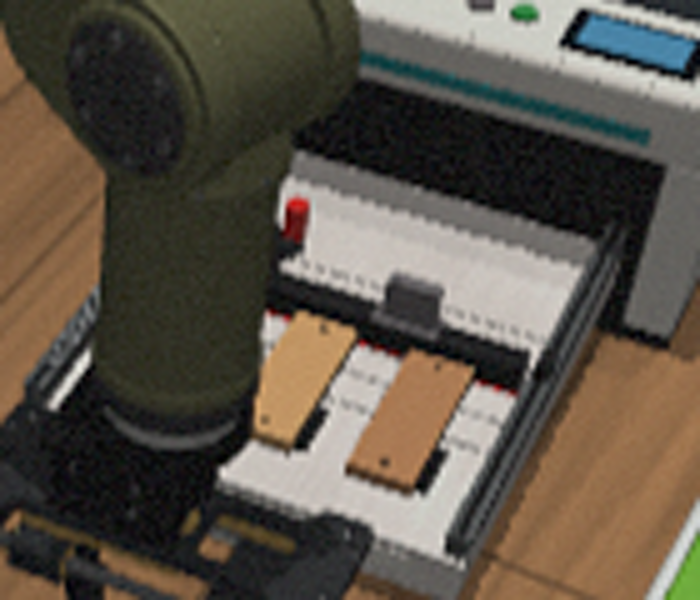

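```bash
python3 - <<'E'
from h import *
d,c=snap("top")
g=c[140:190,350:400]
cv2.imwrite("pics/x1.png",cv2.resize(g,None,fx=10,fy=10,interpolation=cv2.INTER_CUBIC))
go(.6268,-.3539,.06,99.7)
E
```

```text
60.77 [ 0.6292 -0.1468  0.1331] [ 1.7996e+02 -7.0000e-02  9.3800e+01] F [0.  0.5 0.1] w 0.0609
units d [-6.88 -0.54  2.43] r [ 0.   -0.01 -0.59]
```

View pics/x1.png

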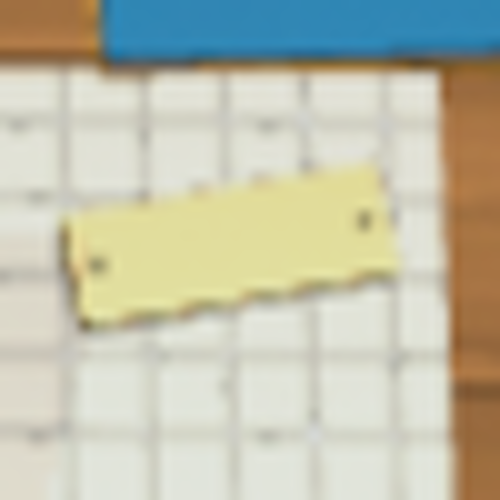

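{"op": "carry_out", "data": {"plan": [{"fingers": -0.4, "dx": -0.98, "dy": -0.08, "dz": 0, "rx": 0, "ry": 0, "rz": 0}, {"fingers": -0.4, "dx": -0.98, "dy": -0.08, "dz": 0, "rx": 0, "ry": 0, "rz": 0}, {"fingers": -0.4, "dx": -0.98, "dy": -0.08, "dz": 0, "rx": 0, "ry": 0, "rz": 0}, {"fingers": -0.4, "dx": -0.98, "dy": -0.08, "dz": 0, "rx": 0, "ry": 0, "rz": 0}, {"fingers": -0.4, "dx": -0.98, "dy": -0.08, "dz": 0, "rx": 0, "ry": 0, "rz": 0}, {"fingers": -0.4, "dx": -0.98, "dy": -0.08, "dz": 0.4, "rx": 0, "ry": 0, "rz": 0}, {"fingers": -0.4, "dx": -0.98, "dy": -0.08, "dz": 0.8, "rx": 0, "ry": 0, "rz": 0}, {"fingers": -0.4, "dx": 0, "dy": 0, "dz": 0.8, "rx": 0, "ry": 0, "rz": -0.57}, {"fingers": -0.4, "dx": 0, "dy": 0, "dz": 0.4, "rx": 0, "ry": 0, "rz": 0}, {"fingers": -0.4, "dx": 0, "dy": 0, "dz": 0, "rx": 0, "ry": 0, "rz": 0}, {"fingers": -0.4, "dx": 0, "dy": 0, "dz": 0, "rx": 0, "ry": 0, "rz": 0}]}}

```text
time_s: 62.15
tool_pos: [0.6266, -0.3543, 0.0621]
tool_rot: [179.9, 0.0, 99.5]
force: [-1.5, 0.3, -0.2]
grip_width: 0.0611
```

```bash
python3 - <<'E'
from h import *
go(.6268,-.3539,-.016,99.5)
snap("scene","x2.png",(200,220,360,380),4)
E
```

```text
62.15 [ 0.6266 -0.3543  0.0621] [1.799e+02 4.000e-02 9.945e+01] F [-1.5  0.3 -0.2] w 0.0611
units d [0.01 0.   2.6 ] r [ 0.01  0.   -0.  ]
```

View pics/x2.png

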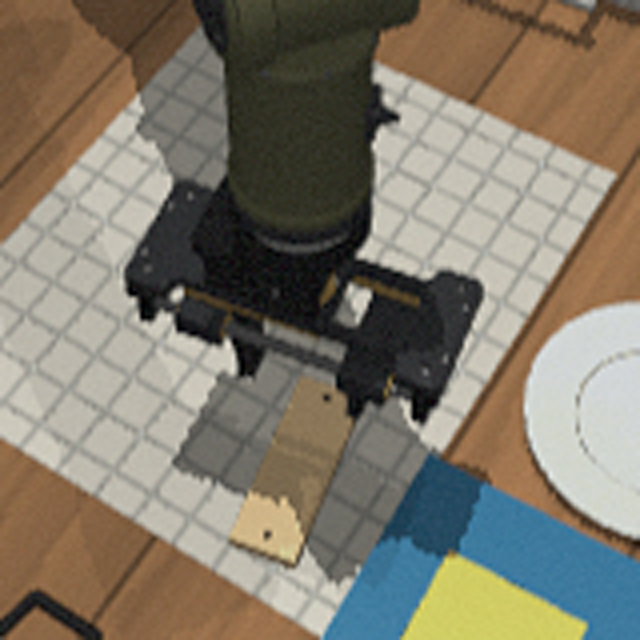

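{"op": "carry_out", "data": {"plan": [{"fingers": -0.4, "dx": 0, "dy": 0, "dz": 0.7, "rx": 0, "ry": 0, "rz": 0}, {"fingers": -0.4, "dx": 0, "dy": 0, "dz": 0.7, "rx": 0, "ry": 0, "rz": 0}, {"fingers": -0.4, "dx": 0, "dy": 0, "dz": 0.6, "rx": 0, "ry": 0, "rz": 0}, {"fingers": -0.4, "dx": 0, "dy": 0, "dz": 0.4, "rx": 0, "ry": 0, "rz": 0}, {"fingers": -0.4, "dx": 0, "dy": 0, "dz": 0.1, "rx": 0, "ry": 0, "rz": 0}, {"fingers": -0.4, "dx": 0, "dy": 0, "dz": 0, "rx": 0, "ry": 0, "rz": 0}, {"fingers": -0.4, "dx": 0, "dy": 0, "dz": 0, "rx": 0, "ry": 0, "rz": 0}]}}

```text
time_s: 63.08
tool_pos: [0.6261, -0.3554, -0.0133]
tool_rot: [179.9, 0.1, 99.4]
force: [0.2, -0.6, -0.2]
grip_width: 0.0609
```

{"op": "carry_out", "data": {"plan": [{"fingers": -0.4, "dx": 0, "dy": 0, "dz": 0.1, "rx": 0, "ry": 0, "rz": 0}, {"fingers": -0.4, "dx": 0, "dy": 0, "dz": 0, "rx": 0, "ry": 0, "rz": 0}, {"fingers": 1, "dx": 0, "dy": 0, "dz": 0, "rx": 0, "ry": 0, "rz": 0}, {"fingers": 1, "dx": 0, "dy": 0, "dz": 0, "rx": 0, "ry": 0, "rz": 0}, {"fingers": 1, "dx": 0, "dy": 0, "dz": 0, "rx": 0, "ry": 0, "rz": 0}, {"fingers": 1, "dx": 0, "dy": 0, "dz": 0, "rx": 0, "ry": 0, "rz": 0}], "force": 25}}

```text
time_s: 63.82
tool_pos: [0.6256, -0.355, -0.0172]
tool_rot: [180.0, 0.0, 99.4]
force: [0.5, 1.4, 0.5]
grip_width: 0.044
```

{"op": "carry_out", "data": {"plan": [{"fingers": 1, "dx": 0, "dy": 0, "dz": -0.5, "rx": 0, "ry": 0, "rz": 0}, {"fingers": 1, "dx": 0, "dy": 0, "dz": -1, "rx": 0, "ry": 0, "rz": 0}, {"fingers": 1, "dx": 0, "dy": 0, "dz": -1, "rx": 0, "ry": 0, "rz": 0}, {"fingers": 1, "dx": 0, "dy": 0, "dz": -1, "rx": 0, "ry": 0, "rz": 0}, {"fingers": 1, "dx": 0, "dy": 0, "dz": 0, "rx": 0, "ry": 0, "rz": 0.57}, {"fingers": 1, "dx": 0, "dy": 0, "dz": 0, "rx": 0, "ry": 0, "rz": 0}, {"fingers": 1, "dx": 0, "dy": 0, "dz": 0, "rx": 0, "ry": 0, "rz": 0}]}}

```text
time_s: 64.7
tool_pos: [0.6251, -0.3547, 0.0875]
tool_rot: [-180.0, -0.0, 93.8]
force: [0.4, 0.4, -1.3]
grip_width: 0.044
```

```bash
python3 - <<'E'
from h import *
go(*W(.125,-.0809-.003),.09,93.7)
E
```

```text
64.7 [ 0.6251 -0.3547  0.0875] [-1.7996e+02 -3.0000e-02  9.3810e+01] F [ 0.4  0.4 -1.3] w 0.044
units d [17.77 -3.7  -0.07] r [-0.   -0.    0.01]
```

{"op": "carry_out", "data": {"plan": [{"fingers": 1, "dx": 0.95, "dy": -0.2, "dz": 0, "rx": 0, "ry": 0, "rz": 0}, {"fingers": 1, "dx": 0.95, "dy": -0.2, "dz": 0, "rx": 0, "ry": 0, "rz": 0}, {"fingers": 1, "dx": 0.95, "dy": -0.2, "dz": 0, "rx": 0, "ry": 0, "rz": 0}, {"fingers": 1, "dx": 0.95, "dy": -0.2, "dz": 0, "rx": 0, "ry": 0, "rz": 0}, {"fingers": 1, "dx": 0.95, "dy": -0.2, "dz": 0, "rx": 0, "ry": 0, "rz": 0}, {"fingers": 1, "dx": 0.95, "dy": -0.2, "dz": 0, "rx": 0, "ry": 0, "rz": 0}, {"fingers": 1, "dx": 0.95, "dy": -0.2, "dz": 0, "rx": 0, "ry": 0, "rz": 0}, {"fingers": 1, "dx": 0.95, "dy": -0.2, "dz": 0, "rx": 0, "ry": 0, "rz": 0}, {"fingers": 1, "dx": 0.95, "dy": -0.2, "dz": 0, "rx": 0, "ry": 0, "rz": 0}, {"fingers": 1, "dx": 0.95, "dy": -0.2, "dz": 0, "rx": 0, "ry": 0, "rz": 0}]}}

```text
time_s: 65.95
tool_pos: [0.5464, -0.0736, 0.0875]
tool_rot: [-180.0, -0.0, 93.8]
force: [-0.5, -0.6, -0.7]
grip_width: 0.0433
```

{"op": "carry_out", "data": {"plan": [{"fingers": 1, "dx": 0.95, "dy": -0.2, "dz": 0, "rx": 0, "ry": 0, "rz": 0}, {"fingers": 1, "dx": 0.95, "dy": -0.2, "dz": 0, "rx": 0, "ry": 0, "rz": 0}, {"fingers": 1, "dx": 0.95, "dy": -0.2, "dz": 0, "rx": 0, "ry": 0, "rz": 0}, {"fingers": 1, "dx": 0.95, "dy": -0.2, "dz": 0, "rx": 0, "ry": 0, "rz": 0}, {"fingers": 1, "dx": 0.95, "dy": -0.2, "dz": 0, "rx": 0, "ry": 0, "rz": 0}, {"fingers": 1, "dx": 0.95, "dy": -0.2, "dz": 0, "rx": 0, "ry": 0, "rz": 0}, {"fingers": 1, "dx": 0.95, "dy": -0.2, "dz": 0, "rx": 0, "ry": 0, "rz": 0}, {"fingers": 1, "dx": 0.95, "dy": -0.2, "dz": 0, "rx": 0, "ry": 0, "rz": 0}, {"fingers": 1, "dx": 0.5, "dy": -0.1, "dz": 0, "rx": 0, "ry": 0, "rz": 0}, {"fingers": 1, "dx": 0, "dy": 0, "dz": 0, "rx": 0, "ry": 0, "rz": 0}, {"fingers": 1, "dx": 0, "dy": 0, "dz": 0, "rx": 0, "ry": 0, "rz": 0}]}}

```text
time_s: 67.32
tool_pos: [0.4809, 0.1633, 0.0877]
tool_rot: [180.0, 0.0, 93.6]
force: [0.5, -0.1, -1.0]
grip_width: 0.0435
```

```bash
python3 - <<'E'
from edge import *
s,d,c,zt=held(.017)
cv2.imwrite("pics/y1.png",cv2.resize(c[120:240,180:270],None,fx=7,fy=5,interpolation=cv2.INTER_CUBIC))
ds,cs=snap("scene","y2.png",(290,110,430,230),5)
t=s["tool_pos"]
q=np.array([*W(bf(t)[0]-.075,bf(t)[1]),zt]);print((proj(d,q)-[180,120]+.5)*[7,5],(proj(ds,q)-[290,110]+.5)*5)
E
```

```text
67.33 [0.4809 0.1633 0.0877] [1.7999e+02 4.0000e-02 9.3630e+01] F [ 0.5 -0.1 -1. ] w 0.0435
tool bf (np.float64(0.1183), np.float64(-0.0825)) top z 0.11672305403341565
[460.81878574 371.00003695] [122.04163312 354.83954736]
```

View pics/y1.png

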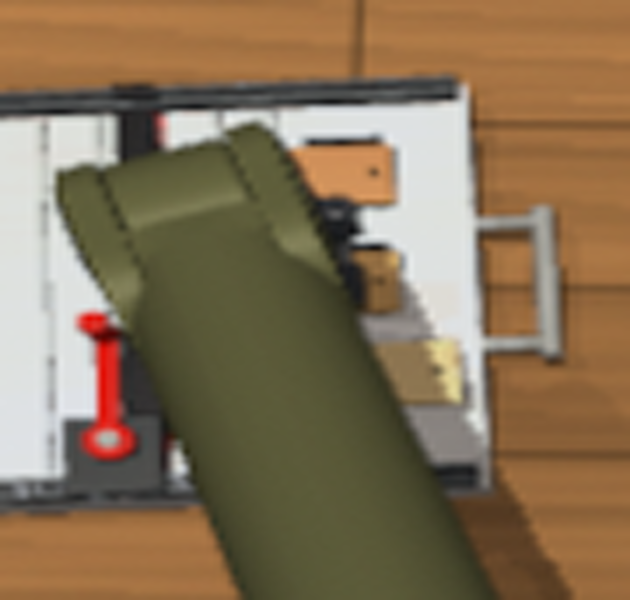

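View pics/y2.png

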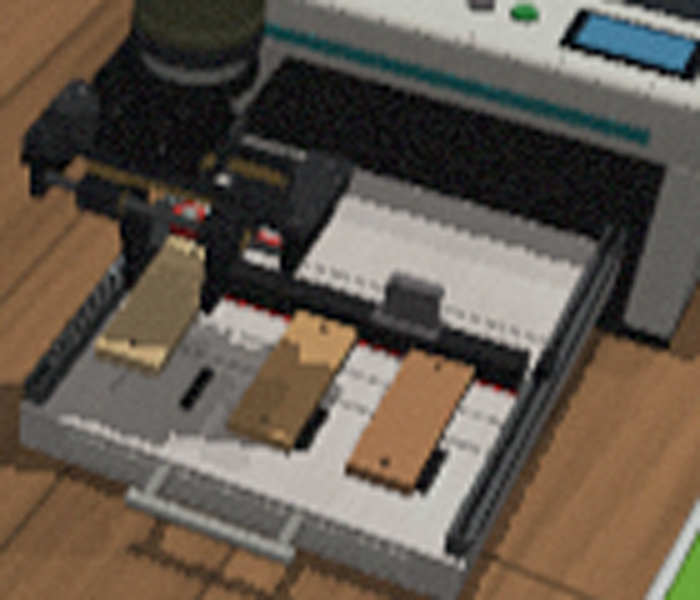

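{"op": "carry_out", "data": {"plan": [{"fingers": 1, "dx": 0.8, "dy": -0.05, "dz": 0, "rx": 0, "ry": 0, "rz": 0}, {"fingers": 1, "dx": 0, "dy": 0, "dz": 0.6, "rx": 0, "ry": 0, "rz": 0}, {"fingers": 1, "dx": 0, "dy": 0, "dz": 0.6, "rx": 0, "ry": 0, "rz": 0}, {"fingers": 1, "dx": 0, "dy": 0, "dz": 0.4, "rx": 0, "ry": 0, "rz": 0}, {"fingers": 1, "dx": 0, "dy": 0, "dz": 0.1, "rx": 0, "ry": 0, "rz": 0}, {"fingers": 1, "dx": 0, "dy": 0, "dz": 0, "rx": 0, "ry": 0, "rz": 0}, {"fingers": 1, "dx": 0, "dy": 0, "dz": 0, "rx": 0, "ry": 0, "rz": 0}]}}

```text
time_s: 68.3
tool_pos: [0.478, 0.1887, 0.0374]
tool_rot: [179.9, -0.0, 93.7]
force: [-0.5, -0.3, -0.9]
grip_width: 0.0439
```

```bash
python3 - <<'E'
from h import *
s=obs();print(bf(s["tool_pos"]))
E
```

```text
68.3 [0.478  0.1887 0.0374] [ 1.7993e+02 -3.0000e-02  9.3700e+01] F [-0.5 -0.3 -0.9] w 0.0439
(np.float64(0.1439), np.float64(-0.0837))
```

{"op": "carry_out", "data": {"plan": [{"fingers": 1, "dx": 0, "dy": 0, "dz": 0.13, "rx": 0, "ry": 0, "rz": 0}, {"fingers": 1, "dx": 0, "dy": 0.1, "dz": 0, "rx": 0, "ry": 0, "rz": 0}, {"fingers": 1, "dx": 0, "dy": 0.06, "dz": 0, "rx": 0, "ry": 0, "rz": 0}, {"fingers": 1, "dx": 0, "dy": 0, "dz": 0, "rx": 0, "ry": 0, "rz": 0}, {"fingers": 1, "dx": 0, "dy": 0, "dz": 0, "rx": 0, "ry": 0, "rz": 0}]}}

```text
time_s: 68.92
tool_pos: [0.4808, 0.189, 0.0327]
tool_rot: [-179.8, 0.0, 93.7]
force: [-5.5, 0.6, 3.2]
grip_width: 0.044
```

```bash
python3 - <<'E'
from h import *
s=obs();print(bf(s["tool_pos"]))
E
```

```text
68.92 [0.4808 0.189  0.0327] [-179.83    0.     93.7 ] F [-5.5  0.6  3.2] w 0.044
(np.float64(0.144), np.float64(-0.0809))
```

{"op": "carry_out", "data": {"plan": [{"fingers": 1, "dx": 0.1, "dy": -0.02, "dz": -0.02, "rx": 0, "ry": 0, "rz": 0}, {"fingers": 1, "dx": 0.1, "dy": 0, "dz": 0, "rx": 0, "ry": 0, "rz": 0}, {"fingers": 1, "dx": 0, "dy": 0, "dz": 0, "rx": 0, "ry": 0, "rz": 0}, {"fingers": 1, "dx": 0, "dy": 0, "dz": 0, "rx": 0, "ry": 0, "rz": 0}]}}

```text
time_s: 69.42
tool_pos: [0.4804, 0.1944, 0.033]
tool_rot: [-179.9, 0.0, 93.7]
force: [-4.6, -3.1, -1.9]
grip_width: 0.0435
```

{"op": "carry_out", "data": {"plan": [{"fingers": 1, "dx": 0.08, "dy": 0, "dz": 0, "rx": 0, "ry": 0, "rz": 0}, {"fingers": 1, "dx": 0, "dy": 0, "dz": 0, "rx": 0, "ry": 0, "rz": 0}, {"fingers": 1, "dx": 0, "dy": 0, "dz": 0, "rx": 0, "ry": 0, "rz": 0}]}}

```text
time_s: 69.8
tool_pos: [0.4804, 0.1945, 0.0329]
tool_rot: [-179.9, 0.2, 93.6]
force: [-4.9, -6.8, 0.2]
grip_width: 0.0435
```

```bash
python3 - <<'E'
from h import *
s=obs();print(bf(s["tool_pos"]))
E
```

```text
69.8 [0.4804 0.1945 0.0329] [-179.86    0.2    93.64] F [-4.9 -6.8  0.2] w 0.0435
(np.float64(0.1495), np.float64(-0.081))
```

{"op": "carry_out", "data": {"plan": [{"fingers": -0.25, "dx": 0, "dy": 0, "dz": 0, "rx": 0, "ry": 0, "rz": 0}, {"fingers": -0.25, "dx": 0, "dy": 0, "dz": 0, "rx": 0, "ry": 0, "rz": 0}, {"fingers": -0.25, "dx": 0, "dy": 0, "dz": 0, "rx": 0, "ry": 0, "rz": 0}, {"fingers": -0.25, "dx": 0, "dy": 0, "dz": -0.3, "rx": 0, "ry": 0, "rz": 0}, {"fingers": -0.25, "dx": 0, "dy": 0, "dz": -1, "rx": 0, "ry": 0, "rz": 0}, {"fingers": -0.25, "dx": 0, "dy": 0, "dz": -1, "rx": 0, "ry": 0, "rz": 0}, {"fingers": -0.4, "dx": -1, "dy": 0, "dz": -1, "rx": 0, "ry": 0, "rz": 0}, {"fingers": -0.4, "dx": -1, "dy": 0, "dz": 0, "rx": 0, "ry": 0, "rz": 0}, {"fingers": -0.4, "dx": -1, "dy": 0, "dz": 0, "rx": 0, "ry": 0, "rz": 0}, {"fingers": -0.4, "dx": -1, "dy": 0, "dz": 0, "rx": 0, "ry": 0, "rz": 0}, {"fingers": -0.4, "dx": -1, "dy": 0, "dz": 0, "rx": 0, "ry": 0, "rz": 0}, {"fingers": -0.4, "dx": -1, "dy": 0, "dz": 0, "rx": 0, "ry": 0, "rz": 0}]}}

```text
time_s: 71.3
tool_pos: [0.4932, 0.0168, 0.1334]
tool_rot: [179.9, -0.0, 93.7]
force: [-0.0, 0.7, -1.2]
grip_width: 0.061
```

{"op": "carry_out", "data": {"plan": [{"fingers": 1, "dx": -1, "dy": 0, "dz": 0, "rx": 0, "ry": 0, "rz": 0}, {"fingers": 1, "dx": -1, "dy": 0, "dz": 0, "rx": 0, "ry": 0, "rz": 0}, {"fingers": 1, "dx": -1, "dy": 0, "dz": 0, "rx": 0, "ry": 0, "rz": 0}, {"fingers": 1, "dx": -1, "dy": 0, "dz": 0, "rx": 0, "ry": 0, "rz": 0}, {"fingers": 1, "dx": -1, "dy": 0, "dz": 0, "rx": 0, "ry": 0, "rz": 0}, {"fingers": 1, "dx": -1, "dy": 0, "dz": 0, "rx": 0, "ry": 0, "rz": 0}]}}

```text
time_s: 72.05
tool_pos: [0.505, -0.1629, 0.1334]
tool_rot: [179.9, 0.0, 93.7]
force: [0.5, 0.1, 0.2]
grip_width: 0.0087
```

```bash
python3 - <<'E'
from blanks import *
obs()
d,c=blanks()
cv2.imwrite("pics/z1.png",cv2.resize(c[130:220,190:260],None,fx=10,fy=6.6,interpolation=cv2.INTER_CUBIC))
snap("scene","z2.png",(300,120,410,220),7)
E
```

```text
72.05 [ 0.505  -0.1629  0.1334] [179.9    0.    93.73] F [0.5 0.1 0.2] w 0.0087
midbrown px [218.8 154.9] xy 0.6566 0.1977 size 119 39 length dir -89.4
pale px [220.5 198.4] xy 0.4925 0.1861 size 120 42 length dir -86.6
light px [220.  176.5] xy 0.5745 0.1908 size 118 40 length dir -86.3
```

View pics/z1.png

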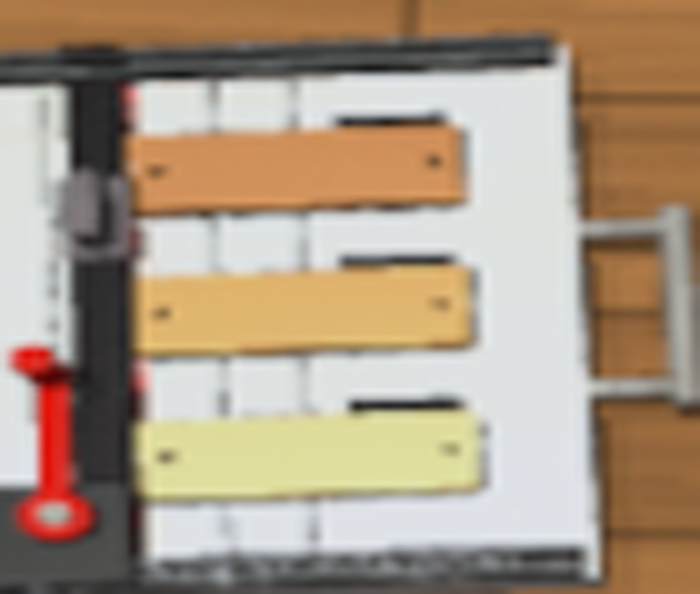

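View pics/z2.png

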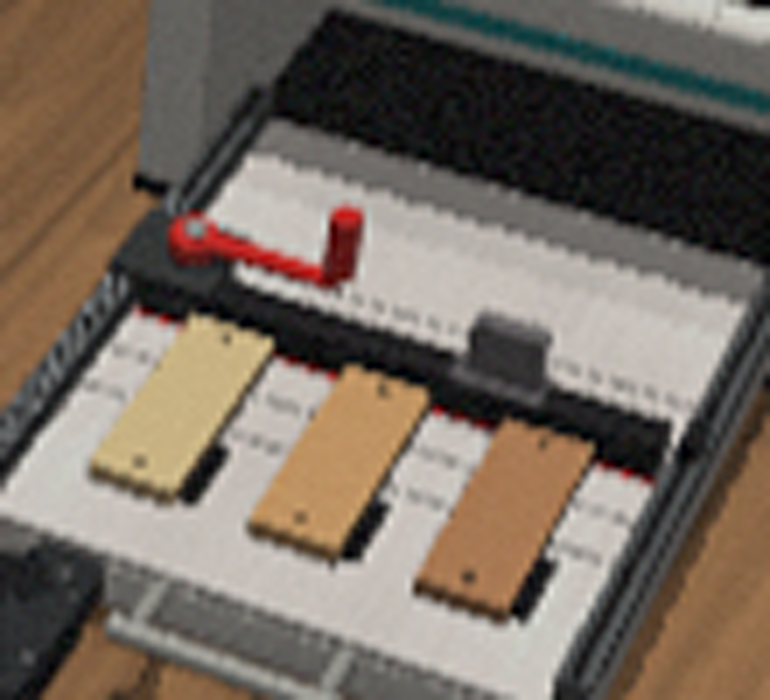

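```bash
cat > reg.py <<'E'
from h import *
def xs(vals,prof,lv):
    r=[]
    for i in range(len(prof)-1):
        if (prof[i]-lv)*(prof[i+1]-lv)<0: r.append(vals[i]+(prof[i]-lv)/(prof[i]-prof[i+1])*(vals[i+1]-vals[i]))
    return r
def reg(cam="top",z=.062,off=0.):
    d,c=snap(cam);S=cv2.cvtColor(c,cv2.COLOR_BGR2HSV)[...,1]
    def samp(a,b):
        p=proj(d,np.append(W(a+off,b),z)).astype(np.float32).reshape(1,1,2)
        return float(cv2.remap(S,p[...,0],p[...,1],cv2.INTER_LINEAR)[0,0])
    for k in(1,2,3):
        b0=PB[k];mid=np.median([samp(a,b0) for a in np.linspace(.09,.18,20)])
        E=[];F=[]
        for a in np.linspace(.085,.185,21):
            bs=np.arange(b0-.035,b0-.005,.0005);x=xs(bs,[samp(a,b) for b in bs],(mid+15)/2)
            if x:E.append((a,x[0]))
        for b in np.linspace(b0-.015,b0+.015,13):
            as_=np.arange(.055,.1,.0005);x=xs(as_,[samp(a,b) for a in as_],(mid+15)/2)
            if x:F.append((b,x[0]))
        E=np.array(E);F=np.array(F);pe=np.polyfit(E[:,0]-.135,E[:,1],1);pf=np.polyfit(F[:,0]-b0,F[:,1],1)
        print(cam,k,"sat",round(mid),"-B edge rel",round((pe[1]-b0)*1000,2),"mm ang",round(np.degrees(np.arctan(pe[0])),2),"rms",np.std(E[:,1]-np.polyval(pe,E[:,0]-.135)).round(4),"| front end A",round(pf[1]*1000,2),"ang",round(np.degrees(np.arctan(-pf[0])),2))
E
python3 - <<'E'
from reg import *
reg("top");reg("scene")
d,_=snap("top");E=np.array(d["extrinsics"]);print(-E[:3,:3].T@E[:3,3])
d,_=snap("scene");E=np.array(d["extrinsics"]);print(-E[:3,:3].T@E[:3,3])
E
```

```text
top 1 sat 75 -B edge rel -23.88 mm ang 0.07 rms 0.0006 | front end A 75.73 ang 0.92
top 2 sat 127 -B edge rel -23.59 mm ang -0.05 rms 0.0006 | front end A 75.62 ang 1.15
top 3 sat 145 -B edge rel -23.21 mm ang -0.28 rms 0.0005 | front end A 75.82 ang -0.71
scene 1 sat 88 -B edge rel -20.65 mm ang -2.39 rms 0.0023 | front end A 66.12 ang 1.97
scene 2 sat 124 -B edge rel -19.58 mm ang -0.75 rms 0.0007 | front end A 66.73 ang -0.05
scene 3 sat 128 -B edge rel -18.91 mm ang -0.74 rms 0.0004 | front end A 66.62 ang 0.19
[ 0.09082952 -0.03931158  1.76498556]
[ 0.92465295 -0.80463188  1.00937911]
```

```bash
python3 - <<'E'
from h import *
a=np.arange(.180,.212,.0005)
for cam in("scene","top"):
  d,c=snap(cam)
  for b0,b1 in((-.048,-.034),(.034,.048),(.108,.122)):
    p=prof(d,c,b0,b1,a)
    print(cam,b0,end=' ')
    for k in(0,2):
        v=p[:,k];hi=np.median(v[:12]);lo=v[-20:].min();print("BGR"[k],round(hi),round(lo),"edge",round(cross(a,v,(hi+lo)/2),4),end=' ')
    print()
# grey line ref and handle
d,c=snap("top")
g=cv2.cvtColor(c,cv2.COLOR_BGR2GRAY)
cv2.imwrite("pics/aa.png",cv2.resize(c[150:205,235:270],None,fx=14,fy=10,interpolation=cv2.INTER_NEAREST))
E
```

```text
scene -0.048 B 185 13 edge 0.1966 R 198 17 edge 0.1982 
scene 0.034 B 188 16 edge 0.1958 R 201 17 edge 0.1972 
scene 0.108 B 190 16 edge 0.1966 R 202 15 edge 0.1989 
top -0.048 B 226 44 edge 0.1939 R 222 45 edge 0.1955 
top 0.034 B 225 65 edge 0.1925 R 222 67 edge 0.1933 
top 0.108 B 223 38 edge 0.1944 R 222 39 edge 0.1958
```

View pics/aa.png

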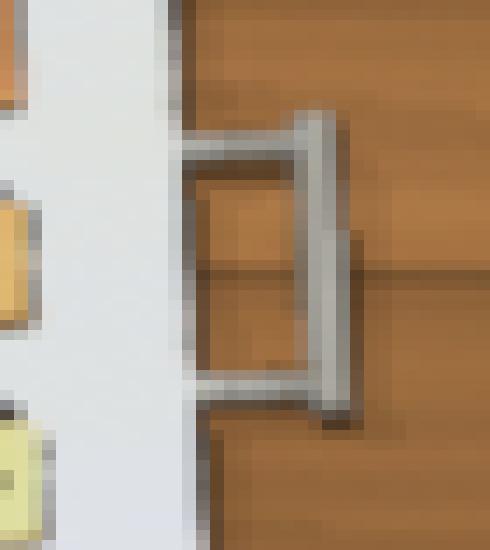

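```bash
python3 - <<'E'
from h import *
d,_=snap("top")
w=ray(d,(257.6,176),.045);print(w,bf(w))
go(.5715,.0506,.13,-176.2)
E
```

```text
[0.568728   0.05164354 0.045     ] (np.float64(0.0012), np.float64(-0.0021))
72.55 [ 0.5046 -0.161   0.1325] [ 1.7999e+02 -2.0000e-02  9.3810e+01] F [ 0.   0.7 -0.2] w 0.0004
units d [6.89 2.7  0.09] r [ 0. -0. -9.]
```

{"op": "carry_out", "data": {"plan": [{"fingers": 0.31, "dx": 0, "dy": 0, "dz": 0, "rx": 0, "ry": 0, "rz": -1}, {"fingers": 0.31, "dx": 0, "dy": 0, "dz": 0, "rx": 0, "ry": 0, "rz": -1}, {"fingers": 0.31, "dx": 0, "dy": 0, "dz": 0, "rx": 0, "ry": 0, "rz": -1}, {"fingers": 0.31, "dx": 0, "dy": 0, "dz": 0, "rx": 0, "ry": 0, "rz": -1}, {"fingers": 0.31, "dx": 0, "dy": 0, "dz": 0, "rx": 0, "ry": 0, "rz": -1}, {"fingers": 0.31, "dx": 0, "dy": 0, "dz": 0, "rx": 0, "ry": 0, "rz": -1}, {"fingers": 0.31, "dx": 0, "dy": 0, "dz": 0, "rx": 0, "ry": 0, "rz": -1}, {"fingers": 0.31, "dx": 0, "dy": 0, "dz": 0, "rx": 0, "ry": 0, "rz": -1}, {"fingers": 0.31, "dx": 0, "dy": 0, "dz": 0, "rx": 0, "ry": 0, "rz": -1}, {"fingers": 0.31, "dx": 0, "dy": 0, "dz": 0, "rx": 0, "ry": 0, "rz": 0}]}}

```text
time_s: 73.8
tool_pos: [0.5044, -0.1616, 0.1325]
tool_rot: [180.0, 0.0, -176.4]
force: [-0.9, 0.1, 0.4]
grip_width: 0.0299
```

```bash
python3 - <<'E'
from h import *
go(.5715,.0506,.13,-176.2)
E
```

```text
73.8 [ 0.5044 -0.1616  0.1325] [ 1.7999e+02  1.0000e-02 -1.7636e+02] F [-0.9  0.1  0.4] w 0.0299
units d [-2.68  6.92  0.08] r [ 0.    0.   -0.02]
```

{"op": "carry_out", "data": {"plan": [{"fingers": 0.31, "dx": -0.35, "dy": 0.9, "dz": 0, "rx": 0, "ry": 0, "rz": 0}, {"fingers": 0.31, "dx": -0.35, "dy": 0.9, "dz": 0, "rx": 0, "ry": 0, "rz": 0}, {"fingers": 0.31, "dx": -0.35, "dy": 0.9, "dz": 0, "rx": 0, "ry": 0, "rz": 0}, {"fingers": 0.31, "dx": -0.35, "dy": 0.9, "dz": 0, "rx": 0, "ry": 0, "rz": 0}, {"fingers": 0.31, "dx": -0.35, "dy": 0.9, "dz": 0, "rx": 0, "ry": 0, "rz": 0}, {"fingers": 0.31, "dx": -0.35, "dy": 0.9, "dz": 0, "rx": 0, "ry": 0, "rz": 0}, {"fingers": 0.31, "dx": -0.35, "dy": 0.9, "dz": 0, "rx": 0, "ry": 0, "rz": 0}, {"fingers": 0.31, "dx": -0.2, "dy": 0.65, "dz": 0, "rx": 0, "ry": 0, "rz": 0}, {"fingers": 0.31, "dx": 0, "dy": 0, "dz": 0, "rx": 0, "ry": 0, "rz": 0}, {"fingers": 0.31, "dx": 0, "dy": 0, "dz": 0, "rx": 0, "ry": 0, "rz": 0}]}}

```text
time_s: 75.05
tool_pos: [0.57, 0.0497, 0.1324]
tool_rot: [-179.9, -0.0, -176.4]
force: [0.1, -0.8, 0.6]
grip_width: 0.0299
```

```bash
python3 - <<'E'
from h import *
go(.5713,.0524,.0088,-176.2)
E
```

```text
75.05 [0.57   0.0497 0.1324] [-1.7995e+02 -2.0000e-02 -1.7640e+02] F [ 0.1 -0.8  0.6] w 0.0299
units d [-0.05  0.09  4.12] r [-0.01 -0.   -0.02]
```

{"op": "carry_out", "data": {"plan": [{"fingers": 0.31, "dx": -0.05, "dy": 0.09, "dz": 0.8, "rx": 0, "ry": 0, "rz": 0}, {"fingers": 0.31, "dx": 0, "dy": 0, "dz": 0.8, "rx": 0, "ry": 0, "rz": 0}, {"fingers": 0.31, "dx": 0, "dy": 0, "dz": 0.6, "rx": 0, "ry": 0, "rz": 0}, {"fingers": 0.31, "dx": 0, "dy": 0, "dz": 0, "rx": 0, "ry": 0, "rz": 0}, {"fingers": 0.31, "dx": 0, "dy": 0, "dz": 0, "rx": 0, "ry": 0, "rz": 0}]}}

```text
time_s: 75.68
tool_pos: [0.5722, 0.0536, 0.0673]
tool_rot: [180.0, 0.1, -176.3]
force: [-0.4, -0.7, 0.5]
grip_width: 0.03
```

```bash
python3 - <<'E'
from h import *
go(.5713,.0524,.0088,-176.2)
E
```

```text
75.67 [0.5722 0.0536 0.0673] [ 1.8000e+02  8.0000e-02 -1.7633e+02] F [-0.4 -0.7  0.5] w 0.03
units d [ 0.03 -0.04  1.95] r [-0.    0.01 -0.01]
```

{"op": "carry_out", "data": {"plan": [{"fingers": 0.31, "dx": 0, "dy": -0.04, "dz": 0.5, "rx": 0, "ry": 0, "rz": 0}, {"fingers": 0.31, "dx": 0, "dy": 0, "dz": 0.5, "rx": 0, "ry": 0, "rz": 0}, {"fingers": 0.31, "dx": 0, "dy": 0, "dz": 0.5, "rx": 0, "ry": 0, "rz": 0}, {"fingers": 0.31, "dx": 0, "dy": 0, "dz": 0.4, "rx": 0, "ry": 0, "rz": 0}, {"fingers": 0.31, "dx": 0, "dy": 0, "dz": 0, "rx": 0, "ry": 0, "rz": 0}, {"fingers": 1, "dx": 0, "dy": 0, "dz": 0, "rx": 0, "ry": 0, "rz": 0}, {"fingers": 1, "dx": 0, "dy": 0, "dz": 0, "rx": 0, "ry": 0, "rz": 0}, {"fingers": 1, "dx": 0, "dy": 0, "dz": 0, "rx": 0, "ry": 0, "rz": 0}], "force": 40}}

```text
time_s: 76.68
tool_pos: [0.5723, 0.0515, 0.0101]
tool_rot: [-179.9, 0.1, -176.3]
force: [0.4, -2.8, 0.7]
grip_width: 0.011
```

{"op": "carry_out", "data": {"plan": [{"fingers": 1, "dx": 0, "dy": 0.1, "dz": 0, "rx": 0, "ry": 0, "rz": 0}, {"fingers": 1, "dx": 0, "dy": 0.2, "dz": 0, "rx": 0, "ry": 0, "rz": 0}, {"fingers": 1, "dx": 0, "dy": 0.3, "dz": 0, "rx": 0, "ry": 0, "rz": 0}, {"fingers": 1, "dx": 0, "dy": 0.4, "dz": 0, "rx": 0, "ry": 0, "rz": 0}, {"fingers": 1, "dx": 0, "dy": 0.4, "dz": 0, "rx": 0, "ry": 0, "rz": 0}, {"fingers": 1, "dx": 0, "dy": 0.4, "dz": 0, "rx": 0, "ry": 0, "rz": 0}, {"fingers": 1, "dx": 0, "dy": 0.4, "dz": 0, "rx": 0, "ry": 0, "rz": 0}, {"fingers": 1, "dx": 0, "dy": 0.4, "dz": 0, "rx": 0, "ry": 0, "rz": 0}, {"fingers": 1, "dx": 0, "dy": 0.4, "dz": 0, "rx": 0, "ry": 0, "rz": 0}, {"fingers": 1, "dx": 0, "dy": 0.4, "dz": 0, "rx": 0, "ry": 0, "rz": 0}, {"fingers": 1, "dx": 0, "dy": 0.3, "dz": 0, "rx": 0, "ry": 0, "rz": 0}, {"fingers": 1, "dx": 0, "dy": 0.1, "dz": 0, "rx": 0, "ry": 0, "rz": 0}]}}

```text
time_s: 78.18
tool_pos: [0.565, 0.1635, 0.0101]
tool_rot: [-179.8, 0.0, -176.4]
force: [0.2, -7.2, 2.9]
grip_width: 0.0107
```

```bash
python3 - <<'E'
from h import *
s=obs();print(bf(s["tool_pos"]))
snap("scene","bb.png",(290,110,430,220),5)
E
```

```text
78.17 [0.565  0.1635 0.0101] [-1.7979e+02  3.0000e-02 -1.7638e+02] F [ 0.2 -7.2  2.9] w 0.0107
(np.float64(0.113), np.float64(0.0014))
```

View pics/bb.png

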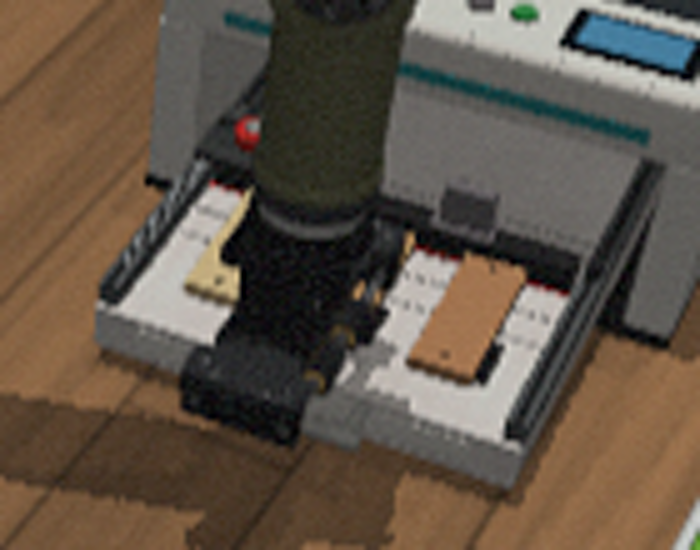

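{"op": "carry_out", "data": {"plan": [{"fingers": 1, "dx": 0, "dy": 0.2, "dz": 0, "rx": 0, "ry": 0, "rz": 0}, {"fingers": 1, "dx": 0, "dy": 0.35, "dz": 0, "rx": 0, "ry": 0, "rz": 0}, {"fingers": 1, "dx": 0, "dy": 0.4, "dz": 0, "rx": 0, "ry": 0, "rz": 0}, {"fingers": 1, "dx": 0, "dy": 0.4, "dz": 0, "rx": 0, "ry": 0, "rz": 0}, {"fingers": 1, "dx": 0, "dy": 0.4, "dz": 0, "rx": 0, "ry": 0, "rz": 0}, {"fingers": 1, "dx": 0, "dy": 0.4, "dz": 0, "rx": 0, "ry": 0, "rz": 0}, {"fingers": 1, "dx": 0, "dy": 0.4, "dz": 0, "rx": 0, "ry": 0, "rz": 0}, {"fingers": 1, "dx": 0, "dy": 0.35, "dz": 0, "rx": 0, "ry": 0, "rz": 0}, {"fingers": 1, "dx": 0, "dy": 0.3, "dz": 0, "rx": 0, "ry": 0, "rz": 0}, {"fingers": 1, "dx": 0, "dy": 0.15, "dz": 0, "rx": 0, "ry": 0, "rz": 0}, {"fingers": 1, "dx": 0, "dy": 0, "dz": 0, "rx": 0, "ry": 0, "rz": 0}]}}

```text
time_s: 79.6
tool_pos: [0.5583, 0.264, 0.0101]
tool_rot: [-179.8, -0.0, -176.4]
force: [-0.9, -5.1, 4.2]
grip_width: 0.0103
```

```bash
python3 - <<'E'
from h import *
s=obs();print(bf(s["tool_pos"]))
E
```

```text
79.6 [0.5583 0.264  0.0101] [-1.7981e+02 -1.0000e-02 -1.7637e+02] F [-0.9 -5.1  4.2] w 0.0103
(np.float64(0.2138), np.float64(0.0014))
```

{"op": "carry_out", "data": {"plan": [{"fingers": 1, "dx": 0, "dy": 0.15, "dz": 0, "rx": 0, "ry": 0, "rz": 0}, {"fingers": 1, "dx": 0, "dy": 0.1, "dz": 0, "rx": 0, "ry": 0, "rz": 0}, {"fingers": 1, "dx": 0, "dy": 0, "dz": 0, "rx": 0, "ry": 0, "rz": 0}, {"fingers": 1, "dx": 0, "dy": 0, "dz": 0, "rx": 0, "ry": 0, "rz": 0}]}}

```text
time_s: 80.1
tool_pos: [0.558, 0.2699, 0.0101]
tool_rot: [-179.7, -0.0, -176.4]
force: [-1.2, -8.2, 5.8]
grip_width: 0.0107
```

{"op": "carry_out", "data": {"plan": [{"fingers": 1, "dx": 0, "dy": 0.12, "dz": 0, "rx": 0, "ry": 0, "rz": 0}, {"fingers": 1, "dx": 0, "dy": 0, "dz": 0, "rx": 0, "ry": 0, "rz": 0}, {"fingers": 1, "dx": 0, "dy": 0, "dz": 0, "rx": 0, "ry": 0, "rz": 0}]}}

```text
time_s: 80.47
tool_pos: [0.5579, 0.2698, 0.01]
tool_rot: [-179.5, -0.1, -176.5]
force: [-2.8, -13.3, 9.3]
grip_width: 0.0108
```

```bash
python3 - <<'E'
from h import *
s=obs();print(bf(s["tool_pos"]))
E
```

```text
80.47 [0.5579 0.2698 0.01  ] [-1.7946e+02 -1.2000e-01 -1.7653e+02] F [ -2.8 -13.3   9.3] w 0.0108
(np.float64(0.2196), np.float64(0.0013))
```

{"op": "carry_out", "data": {"plan": [{"fingers": 1, "dx": 0, "dy": 0.12, "dz": 0, "rx": 0, "ry": 0, "rz": 0}, {"fingers": 1, "dx": 0, "dy": 0, "dz": 0, "rx": 0, "ry": 0, "rz": 0}, {"fingers": 0.31, "dx": 0, "dy": -0.25, "dz": 0, "rx": 0, "ry": 0, "rz": 0}, {"fingers": 0.31, "dx": 0, "dy": 0, "dz": 0, "rx": 0, "ry": 0, "rz": 0}, {"fingers": 0.31, "dx": 0, "dy": 0, "dz": 0, "rx": 0, "ry": 0, "rz": 0}, {"fingers": 0.31, "dx": 0, "dy": 0, "dz": 0, "rx": 0, "ry": 0, "rz": 0}]}}

```text
time_s: 81.22
tool_pos: [0.5568, 0.2753, 0.0094]
tool_rot: [180.0, -0.0, -176.2]
force: [0.7, -0.2, 0.6]
grip_width: 0.0298
```

```bash
python3 - <<'E'
from h import *
s=obs();print(bf(s["tool_pos"]))
E
```

```text
81.22 [0.5568 0.2753 0.0094] [ 179.96   -0.   -176.2 ] F [ 0.7 -0.2  0.6] w 0.0298
(np.float64(0.2252), np.float64(0.0006))
```

{"op": "carry_out", "data": {"plan": [{"fingers": 0.31, "dx": 0, "dy": -0.15, "dz": 0, "rx": 0, "ry": 0, "rz": 0}, {"fingers": 0.31, "dx": 0, "dy": 0, "dz": -0.5, "rx": 0, "ry": 0, "rz": 0}, {"fingers": 0.31, "dx": 0, "dy": 0, "dz": -0.8, "rx": 0, "ry": 0, "rz": 0}, {"fingers": 0.31, "dx": 0, "dy": 0, "dz": -1, "rx": 0, "ry": 0, "rz": 0}, {"fingers": 0.31, "dx": 0, "dy": -1, "dz": -1, "rx": 0, "ry": 0, "rz": 0}, {"fingers": 0.31, "dx": 0, "dy": -1, "dz": -1, "rx": 0, "ry": 0, "rz": 0}, {"fingers": 0.31, "dx": 0, "dy": -1, "dz": -1, "rx": 0, "ry": 0, "rz": 0}, {"fingers": 0.31, "dx": 0, "dy": -1, "dz": 0, "rx": 0, "ry": 0, "rz": 0}, {"fingers": 0.31, "dx": 0, "dy": -1, "dz": 0, "rx": 0, "ry": 0, "rz": 0}, {"fingers": 0.31, "dx": 0, "dy": -1, "dz": 0, "rx": 0, "ry": 0, "rz": 0}, {"fingers": 0.31, "dx": 0.8, "dy": -1, "dz": 0, "rx": 0, "ry": 0, "rz": 0}, {"fingers": 0.31, "dx": 0.8, "dy": -1, "dz": 0, "rx": 0, "ry": 0, "rz": 0}]}}

```text
time_s: 82.72
tool_pos: [0.5249, 0.0258, 0.1696]
tool_rot: [180.0, 0.1, -176.3]
force: [0.2, -0.3, -0.4]
grip_width: 0.0305
```

{"op": "carry_out", "data": {"plan": [{"fingers": 0.31, "dx": 0.8, "dy": -1, "dz": 0, "rx": 0, "ry": 0, "rz": 0}, {"fingers": 0.31, "dx": 0.8, "dy": -1, "dz": 0, "rx": 0, "ry": 0, "rz": 0}, {"fingers": 0.31, "dx": 0, "dy": -1, "dz": 0, "rx": 0, "ry": 0, "rz": 0}, {"fingers": 0.31, "dx": 0, "dy": 0, "dz": 0, "rx": 0, "ry": 0, "rz": 0}]}}

```text
time_s: 83.22
tool_pos: [0.4832, -0.0687, 0.1699]
tool_rot: [-180.0, 0.1, -176.6]
force: [0.6, 0.5, -0.2]
grip_width: 0.0298
```

```bash
python3 - <<'E'
from reg import *
obs()
import h,reg
h.H=h.H+h.A*.2196
reg.W=lambda a,b:(h.H+h.A*a+h.B*b)[:2]
# only front ends visible
try: reg.reg("top")
except Exception as e: print(e)
snap("top","cc.png",(140,110,260,230),6)
snap("scene","dd.png",(300,90,430,200),5.5)
d,c=snap("top","ee.png");
print("mug",ray(d,(390,250),.09))
E
```

```text
83.22 [ 0.4832 -0.0687  0.1699] [-1.7999e+02  1.3000e-01 -1.7657e+02] F [ 0.6  0.5 -0.2] w 0.0298
top 1 sat 91 -B edge rel -25.24 mm ang -2.75 rms 0.0005 | front end A 74.44 ang 0.51
top 2 sat 134 -B edge rel -24.35 mm ang -1.3 rms 0.0003 | front end A 73.22 ang -0.67
top 3 sat 146 -B edge rel -23.71 mm ang -0.66 rms 0.0005 | front end A 74.82 ang -0.05
mug [ 0.3015928  -0.40474033  0.09      ]
```

View pics/cc.png

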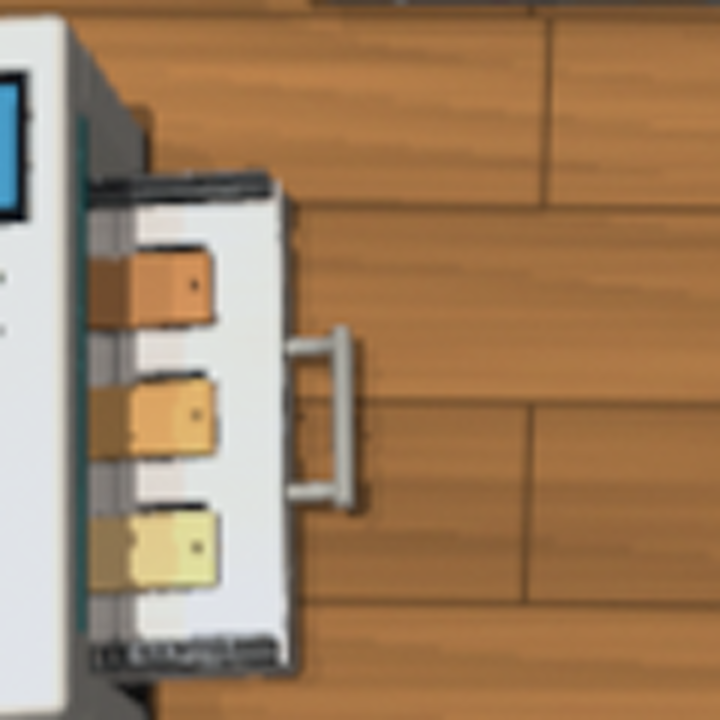

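View pics/dd.png

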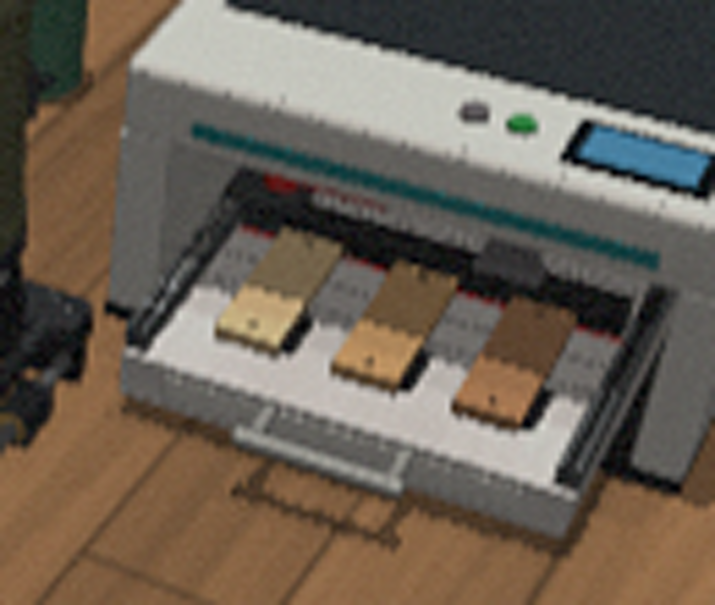

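View pics/ee.png

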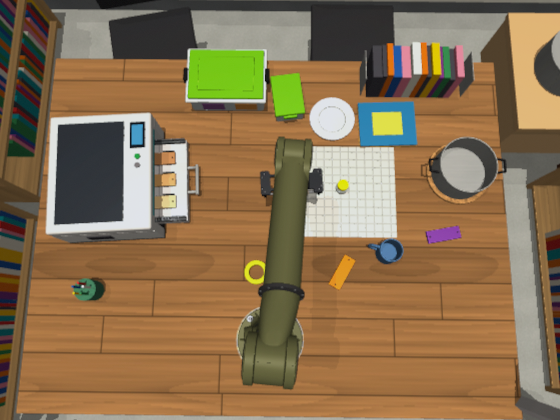

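```bash
python3 - <<'E'
from h import *
import h
h.H=h.H+h.A*.2196
Wn=lambda a,b:(h.H+h.A*a+h.B*b)[:2]
for cam in("scene","top"):
  d,c=snap(cam);S=cv2.cvtColor(c,cv2.COLOR_BGR2HSV)[...,1].astype(np.float32)
  for k in(1,2,3):
    # profile along A averaged over central band, front end (z .062) and -B edge in lit zone
    av=np.arange(.055,.095,.0005);pr=[]
    for a in av:
        P=np.array([proj(d,np.append(Wn(a,PB[k]+b),.062)) for b in np.linspace(-.015,.012,15)],np.float32)
        pr.append(cv2.remap(S,P[:,0].reshape(1,-1),P[:,1].reshape(1,-1),cv2.INTER_LINEAR).mean())
    pr=np.array(pr);lv=(pr[:8].mean()+pr[-8:].mean())/2
    f=[av[i] for i in range(len(av)-1) if (pr[i]-lv)*(pr[i+1]-lv)<0]
    bv=np.arange(-.035,-.008,.0005);pb=[]
    for b in bv:
        P=np.array([proj(d,np.append(Wn(a,PB[k]+b),.062)) for a in np.linspace(.083,.098,10)],np.float32)
        pb.append(cv2.remap(S,P[:,0].reshape(1,-1),P[:,1].reshape(1,-1),cv2.INTER_LINEAR).mean())
    pb=np.array(pb);lv=(pb[:6].mean()+pb[-6:].mean())/2
    e=[bv[i] for i in range(len(bv)-1) if (pb[i]-lv)*(pb[i+1]-lv)<0]
    print(cam,k,"front A",np.round(f,4),"-B edge",np.round(e,4))
snap("scene","ff.png",(330,120,420,175),8)
snap("top","gg.png",(150,145,200,215),9)
E
```

```text
scene 1 front A [0.0635] -B edge [-0.0205]
scene 2 front A [0.0635] -B edge [-0.0195]
scene 3 front A [0.0635] -B edge [-0.019]
top 1 front A [0.0735] -B edge [-0.024]
top 2 front A [0.0725] -B edge [-0.024]
top 3 front A [0.0745] -B edge [-0.023]
```

View pics/ff.png

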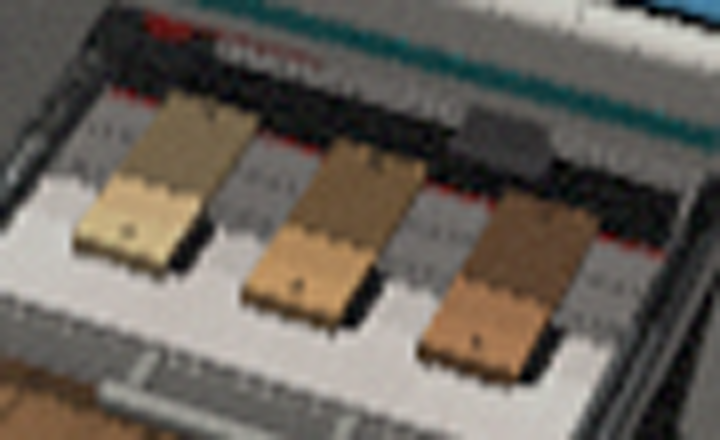

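View pics/gg.png

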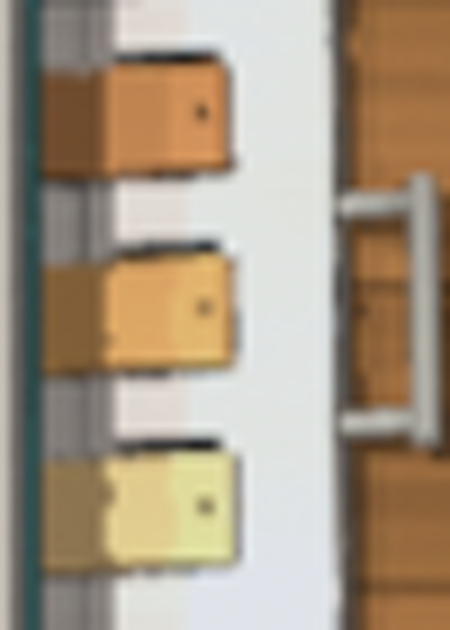

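```bash
python3 - <<'E'
from h import *
obs();print(ticket.sign_off())
E
```

```text
83.62 [ 0.4832 -0.0652  0.1684] [ 1.800e+02 -1.000e-02 -1.762e+02] F [-0.4 -1.   0.4] w 0.0299
the job is handed in; nothing more can be done
None
```

The printer is loaded, its bed is pushed fully home, and the job is handed in at 83.6 s. All steps were done in the order asked, with the mid brown blank in place 3, the light brown in place 2 and the pale in place 1.

**Last checks:**
- **Bed:** it stopped hard at 219.6 mm of travel from its outer stop; the given travel is 220 mm.
- **Fence:** about 1.5 mm of the 3 mm red line shows in front of it, so its face is on the middle to within about 0.5 mm.
- **Lever:** its angle matches how it lay locked at the start. I could not measure it any finer.
- **Blanks, bed out:** the front ends lined up to 0.2 mm, and their angles were within 0.3° from the sides (about 1° by the coarser end edges), all against the side stops.
- **Blanks, bed home:** the scene camera still shows the front ends level. The top camera shows a spread of up to 2 mm, which I put down to the housing's shadow, because the scene camera and the enlarged picture disagree with it.
- **Mug:** no visible movement in the final picture, judged by eye. The glue jar is in view there, but I did not measure it.

**What did not go to plan:**
- **Tool height:** the fingertips were really about 19 mm higher than reported. The first try at the handle closed on air, and I corrected every height after that.
- **Bed creep:** while the lever was being locked, the bed slid in about 8 mm. I pulled it fully out again before loading.
- **Pale blank:** it was knocked aside early in the run, so I measured it again before picking it up.

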